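Pack, shut and bolt the tasting case

TASK

Pack the tasting case for delivery: stand every small sample bottle on the table upright in a cell of its own in the pine case, then press the lid down until it snaps fully shut. Only then fit the crank from the cork mat fully down onto the square shaft, wind it clockwise (about two turns) with the crank still fully on until the bolt is fully home over the lid and it stops, and lay the crank flat back on its mat. Leave the wine bottle, the corkscrew and the bowl where they are.

Things in the scene. Friction and masses are not known exactly. Their poses are not given: they have to be found in the camera images.
- sample1_mid (a point): dark sample bottle with paper band, upright on the table at the start; 120 mm tall, body diameter 44 mm up to 68 mm above its foot, neck diameter 25 mm from 83 mm to the top; about 150 g. This point: on its axis, half-way up (60 mm above the foot); z along the bottle. Absent (None) in some starts
- sample2_mid (a point): dark sample bottle with paper band, upright on the table at the start; 120 mm tall, body diameter 44 mm up to 68 mm above its foot, neck diameter 25 mm from 83 mm to the top; about 150 g. This point: on its axis, half-way up (60 mm above the foot); z along the bottle. Absent (None) in some starts
- sample3_mid (a point): dark sample bottle with paper band, upright on the table at the start; 120 mm tall, body diameter 44 mm up to 68 mm above its foot, neck diameter 25 mm from 83 mm to the top; about 150 g. This point: on its axis, half-way up (60 mm above the foot); z along the bottle. Absent (None) in some starts
- sample4_mid (a point): dark sample bottle with paper band, upright on the table at the start; 120 mm tall, body diameter 44 mm up to 68 mm above its foot, neck diameter 25 mm from 83 mm to the top; about 150 g. This point: on its axis, half-way up (60 mm above the foot); z along the bottle. Absent (None) in some starts
- case: fixed pine case. Origin under the middle of its 2 x 2 cells, at table height; z up. Tray 140 (x) by 154 (y) mm, rim 80 mm high, floor 8 mm. Cells 60 mm square, centred at x, y = +-32 mm; partitions 60 mm high. Lid hinged on the +y side. Grey lock column on the -y side, 60 x 56 mm, 156 mm high, centred at x 0, y -122 mm; on it a round boss (dia. 40) to 172 mm, then the square shaft upwards
- lid (a joint): angle of the deep hinged lid (140 x 154 mm, 63 mm deep, 0.3 kg): 0 shut, 1.9 rad open, leaning back over the +y side. Below about 1.2 rad it sinks by itself, damped, onto a spring catch at about 0.1 rad, ajar; pressed down at the edge opposite the hinge with about 10 N it snaps past the catch to 0. Shut, its flat top is 143 mm above the table
- lid_hinge (a point): middle of the lid's hinge line, 80 mm above the table at the case's y = +70 mm; the hinge line runs along the case's x
- lid_edge (a point): middle of the outer upper edge of the lid opposite the hinge (154 mm along the lid from the hinge and 63 mm above the hinge when shut); it moves with the lid
- shaft_mid (a point): on the axis of the square steel shaft, 23 mm above the boss (boss top 172 mm above the table) on which the crank seats. Shaft 14 mm square, straight up, 32 mm long, last 8 mm tapered to 8 mm square; this frame's x and y are square to its flats and turn with it. A fully seated crank has its hub centre at this point
- shaft (a joint): angle of the square shaft: grows as it is turned clockwise seen from above; at the start between 0 and 1.2 rad (bolt withdrawn); at 12.6 rad (two full turns from 0) it meets its stop with the bolt fully home. Turning takes about 0.1 N m and it stays where it is left
- bolt_tip (a point): middle of the tip of the flat steel bolt, 150 mm above the table, which slides out of the column (along the case's +y) over the shut lid's edge, 25 mm in two turns of the shaft
- crank_hub (a point): hub centre of the loose steel crank (250 g in all). Hub: 30 mm square block 46 mm high, this point 23 mm above its flat underside; socket 17 mm square, 34 mm deep, open below, square to x and y, so it fits the shaft in four positions a quarter turn apart. x points along the arm (bar 18 mm wide, its upper face 10 mm above the underside, ending 76 mm from the hub axis), z up
- crank_mid (a point): point of the crank 32 mm along the arm from the hub centre, at the same height: the middle of the crank's length
- handle_mid (a point): middle of the crank's upright wooden handle, a freely spinning sleeve of diameter 21 mm that reaches from 12 to 69 mm above the underside; 65 mm along x from the hub's axis, this point 42 mm above the underside
- crank: the crank as a whole (origin: centre of the hub's underside), lying flat on its cork mat at the start, hub and handle upright
- mat: the fixed cork mat, 180 mm (x) by 140 mm (y), 4 mm thick; origin in the middle of its underside
- wine_bottle: bystander: full-size dark wine bottle, 300 mm tall, standing
- corkscrew: bystander: corkscrew with a wooden cross handle, lying, about 100 mm
- bowl: bystander: terracotta bowl, 120 mm wide
Mind the look-alikes: they are no part of the job. Leave any turquoise or yellow look-alike of the part that bears sample3_mid alone. Leave any yellow look-alike of the part that bears sample1_mid alone.

How it is judged:
By the outcome, as a careful person would: the job done as asked, in the order asked, and still so for the second after the job is handed in, with the robot touching nothing.
Of sample1, sample2, sample3, sample4 only 2 to 4 are there at a start; the rules pass over those that are not, and their reading is None.
At some moment in a run one of crank may be knocked a few centimetres aside while the robot is not near it.
It also fails if it takes over 210 s, if anything falls off the work surface, if the arm or the gripper's body presses on something with over 40 N, if the wrist force passes 120 N, or if a joint passes its speed limit or range.

ROBOT

A 7-joint arm with a two-finger parallel gripper is mounted at the origin on the work surface. World frame = base frame: x ahead of the robot, y to its left, z up, the work surface at z = 0. Lengths are in m, angles in rad, forces in N, time in s.
With the tool pointing down it reaches from about 0.4 to 0.85 m from the base axis. Payload 10.4 kg.
Tool frame: the origin (TCP) lies where the fingers leave the gripper's body, on its centre line; the fingertips stand 70 mm ahead of it and the grasp point (between the pads) lies r.grip_depth ahead of it (r.grip_depth is the distance from the TCP to the grasp point, in m); z points along the fingers, y is the direction in which the jaws open and shut (so a half turn about z gives the same grasp; the last joint's range is limited). The gripper opens to 87 mm and grips with 3 to 60 N. Pads are 19 mm wide; open, the fingers measure 117 mm over their backs; the gripper's body (75 mm by 190 mm) begins 51 mm behind the grasp point.
Start: joints at [-1.272, 0.332, -0.065, 1.46, 0.022, 1.35, -0.088], TCP at [0.198, 0.593, 0.292] pointing down, gripper open.
Joint ranges: [-2.6, 2.6], [-0.5, 2.12], [-1.47, 1.34], [0.16, 2.42], [-1.27, 4.41], [0.06, 2.06], [-2.6, 2.6]. Speed limits (rad/s): [2.22, 2.22, 2.79, 2.79, 3.14, 3.14, 3.14].

INTERFACE

Orientations are given as a unit quaternion [x, y, z, w].
In Python, from bench import monitor, viewer, workorder, nets, r gives the robot as it stands.
- The arm moves only by the tool drive_tool, never from a script. Its argument "plan" is a list of rows, each an object of numbers: "rx", "ry", "rz": the turn, a rotation vector about the tool's x, y, z in units of 360 degrees (1.0 is 360 degrees); "x", "y", "z": the shift along the tool's x, y, z in units of 1000 mm (1.0 is 1000 mm); "fingers": the opening, from 0 (shut) to 1 (fully open). In form: [{"rx": .., "ry": .., "rz": .., "x": .., "y": .., "z": .., "fingers": ..}, ...]. A call has 1 to 12 rows; each row is the pose to reach, as a shift and turn from the pose commanded when the call began, along the tool's axes at that moment, turning the shorter way round; what a row does not reach only later rows make up. A row lasts 1/8 s, in which the tool goes at most 62.5 mm and 10.7 degrees, less where a joint would pass 70% of its speed; a pose out of reach is approached as far as the arm can. A call with a number of a shift or a turn outside -1 to 1 is refused whole. A call with a gripper value outside its range is refused whole. The fingers move at their own pace and stop on an object; "squeeze" is the grip in N (left out, the last holds). Time passes only in rows, so rows that repeat a pose let the fingers close. It gives the time, the measured TCP pose, the force and the opening at its end, in the units of the state.
- monitor.read_state(): the state, without advancing time (a new reading comes with each control period).
- viewer.camera(name): name is "scene" or "top" or "wrist"; returns a dict with "color" (400x640x3 uint8, red, green, blue), "depth" (400x640 float32, m along the optical axis (not along the pixel's ray), 0 where there is no reading), "camera_matrix" (3x3 intrinsics, pixels), "D" ([k1, k2, p1, p2, k3] as OpenCV has them; the pictures are not rectified), "xyz" and "rotation" of the camera in the world. Camera axes: x right, y down, z forward; pixel columns grow to the right and rows downward; lengths in m; the calibration is good to about 2 mm. A picture is of the moment at which its call begins.
- workorder.close_job(): hands the job in, once; it reports no verdict.
Trained networks look in the newest picture that a camera, given by its name, has taken for a name from the list of things; names that differ only in an ending like _2 or _b are one class to them, and where a whole thing is asked for, a point or a joint stands for the part that bears it (a point fixed in the world has none). Each returns a list of dicts, best first, with "confidence" (0 to 1); they miss things now and then, are a little off and sometimes report something else, mostly with a low value. They report only what shows in the picture. A call takes as long as a camera call. They do not tell look-alikes from the thing itself.
- nets.find_in(label, camera): "centre" ([x, y, z] in m, in world coordinates, good to about 4 mm: the middle of the surface that is visible of it).
- nets.regions_of(label, camera): "region" (400x640 bool, what is visible of it).
The state is a dict: "time": time; "joint_positions": joint angles; "joint_vel": joint speeds; "joint_torque": joint torques, N m; "ee_pos": TCP position; "eef_rot": TCP orientation; "ft_force": force on the tool from outside, world axes, zero at the start; "torque": the same for the moment, N m; "width": finger opening in m.
Only numpy, scipy, OpenCV 4.12 (cv2) and the standard library are available. Lean on these libraries where they do the work, as an engineer would, in place of code of your own. Each camera call takes 0.05 s, during which the arm holds its last target.

## Working session

There is one attempt and no reset: what is moved stays moved. The work goes in short steps, Python scripts to look and compute and a tool call to move; the robot and the scene stay as the last step left them, time stands still between calls to the robot, and variables do not carry over. Pictures are saved under pics/ and viewed, and the job is handed in when it is done.

Besides the shell and the picture viewer there is one more tool, called in YAML: its name, and indented under it one key for each argument. drive_tool: Moves the arm, as the interface text tells. Its arguments: {"type":"object","properties":{"plan":{"type":"array","items":{"type":"object","properties":{"rx":{"type":"number","minimum":-1,"maximum":1},"ry":{"type":"number","minimum":-1,"maximum":1},"rz":{"type":"number","minimum":-1,"maximum":1},"x":{"type":"number","minimum":-1,"maximum":1},"y":{"type":"number","minimum":-1,"maximum":1},"z":{"type":"number","minimum":-1,"maximum":1},"fingers":{"type":"number"}}}},"squeeze":{"type":"number"}},"required":["plan"]}

```bash
ls; mkdir -p pics; cat > h.py <<'E'
import numpy as np, cv2
from scipy.spatial.transform import Rotation as R
from bench import monitor, viewer, workorder, nets, r
def cam(n):
    return viewer.camera(n)
def save(c,f): cv2.imwrite(f,cv2.cvtColor(c['color'],cv2.COLOR_RGB2BGR))
def rotm(c):
    q=np.array(c['rotation'])
    return q if q.shape==(3,3) else R.from_quat(q).as_matrix()
def px2w(c,uv,d=None):
    uv=np.array(uv,float).reshape(-1,2)
    n=cv2.undistortPoints(uv.reshape(-1,1,2),np.array(c['camera_matrix'],float),np.array(c['D'],float)).reshape(-1,2)
    if d is None: d=c['depth'][uv[:,1].astype(int),uv[:,0].astype(int)]
    p=np.c_[n,np.ones(len(n))]*np.array(d).reshape(-1,1)
    return p@rotm(c).T+np.array(c['xyz'])
def ray_z(c,uv,z):
    a=px2w(c,uv,np.ones(len(np.reshape(uv,(-1,2)))))-np.array(c['xyz'])
    return np.array(c['xyz'])+a*((z-c['xyz'][2])/a[:,2])[:,None]
def cloud(c):
    v,u=np.mgrid[0:400,0:640]
    P=px2w(c,np.c_[u.ravel(),v.ravel()],c['depth'].ravel()).reshape(400,640,3)
    P[c['depth']==0]=np.nan
    return P
def w2px(c,p):
    Rm=rotm(c); p=np.array(p,float).reshape(-1,3)
    q=(p-np.array(c['xyz']))@Rm
    return cv2.projectPoints(q.reshape(-1,1,3),np.zeros(3),np.zeros(3),np.array(c['camera_matrix'],float),np.array(c['D'],float))[0].reshape(-1,2)
E
python3 - <<'E'
from h import *
s=monitor.read_state(); print(s, r.grip_depth)
for n in ['scene','top','wrist']:
    c=cam(n); save(c,f'pics/{n}0.png'); print(n,c['xyz'],c['rotation'],c['camera_matrix'],c['D'])
    for l in ['sample1_mid','case','lid_edge','crank_hub','handle_mid','shaft_mid','mat','bolt_tip']:
        print(l,[(np.round(d['centre'],3).tolist(),round(d['confidence'],2)) for d in nets.find_in(l,n)])
E
```

```text
pics
{'time': 0.0, 'joint_positions': array([-1.27163122,  0.33285698, -0.06468427,  1.46094042,  0.02162074,
        1.34989649, -0.08851136]), 'joint_vel': array([ 5.42735019e-04, -2.02790875e-03, -2.12894818e-04, -7.01479373e-05,
        2.24802755e-03,  1.77126896e-03,  2.50800779e-05]), 'joint_torque': array([-6.19965749e-05, -6.23230934e+01,  2.50573573e-02, -3.89906216e+01,
       -6.11648359e-02,  3.91201722e-02,  1.51121703e-04]), 'ee_pos': array([0.19757536, 0.59264626, 0.29146356]), 'eef_rot': array([ 1.60189729e-01,  9.87085993e-01, -6.99377206e-04, -6.74745843e-05]), 'ft_force': array([-0.64689273,  0.28283834,  0.23970454]), 'torque': array([-0.01894531,  0.03013939,  0.0259513 ]), 'width': 0.08696822088076443} 0.051
scene [1.13256548 0.04476364 0.95258589] [ 0.59332701  0.73829682 -0.24918872 -0.20195505] [[362.18765585   0.         324.40755274]
 [  0.         362.18765585 197.35148399]
 [  0.           0.           1.        ]] [-0.04269949  0.          0.          0.          0.        ]
sample1_mid [([0.474, -0.234, 0.068], 0.73), ([0.466, 0.327, 0.0], 0.73), ([0.3
[... 651 characters left out ...]
 0.076], 0.61), ([0.383, -0.276, 0.076], 0.41)]
case [([0.512, 0.093, 0.078], 0.85)]
lid_edge [([0.509, 0.166, 0.167], 0.76)]
crank_hub [([0.725, 0.133, 0.015], 0.72), ([0.424, 0.322, 0.039], 0.67)]
handle_mid [([0.512, 0.092, 0.078], 0.32)]
shaft_mid [([0.504, 0.169, 0.167], 0.63)]
mat [([0.43, 0.317, 0.003], 0.95)]
bolt_tip []
wrist [0.13561938 0.61287288 0.38492634] [0.80506657 0.58053651 0.07208522 0.09822885] [[352.35671596   0.         319.29589102]
 [  0.         352.35671596 199.44132652]
 [  0.           0.           1.        ]] [-0.03480223  0.          0.          0.          0.        ]
sample1_mid []
case []
lid_edge []
crank_hub []
handle_mid []
shaft_mid []
mat []
bolt_tip []
```

View pics/scene0.png

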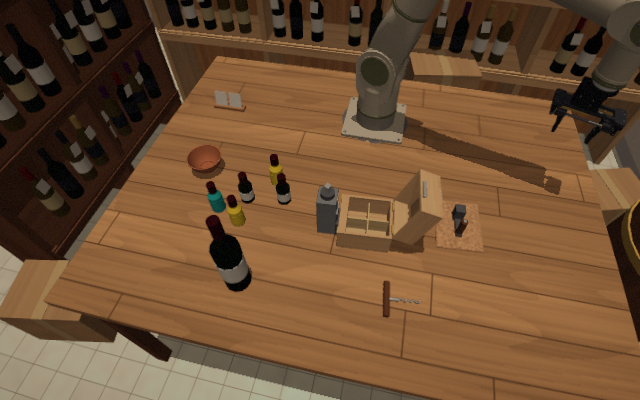

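View pics/top0.png

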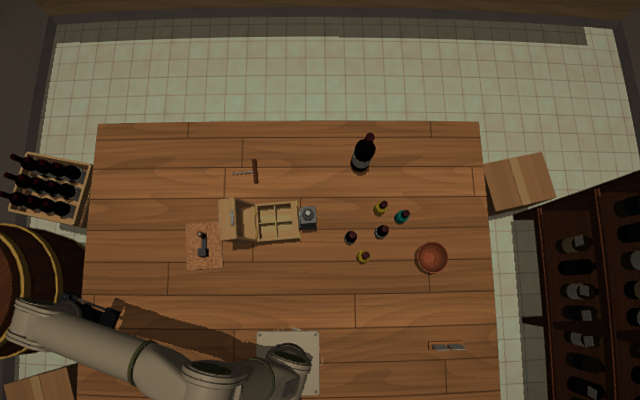

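The scene view shows two dark bottles at (246,188) and (284,190). The look-alikes are yellow at (276,170) and (236,210) and turquoise at (217,198). The big wine bottle is at (230,255), the case at (365,222), and the crank on its mat at (459,220). The targets are the two dark ones. Next: close crops and measurements.

```bash
python3 - <<'E'
from h import *
c=cam('scene'); im=cv2.cvtColor(c['color'],cv2.COLOR_RGB2BGR)
a=cv2.resize(im[140:300,190:310],None,fx=3,fy=3,interpolation=cv2.INTER_CUBIC)
b=cv2.resize(im[160:260,310:490],None,fx=4,fy=4,interpolation=cv2.INTER_CUBIC)
cv2.imwrite('pics/cropA.png',a);cv2.imwrite('pics/cropB.png',b)
P=cloud(c)
t=cam('top');Pt=cloud(t)
imt=cv2.cvtColor(t['color'],cv2.COLOR_RGB2BGR)
cv2.imwrite('pics/cropT.png',cv2.resize(imt[150:280,180:450],None,fx=2.9,fy=2.9,interpolation=cv2.INTER_CUBIC))
# top clusters >20mm
m=(Pt[...,2]>0.03)&(Pt[...,0]>0.33)&(Pt[...,0]<0.95)&(abs(Pt[...,1])<0.5)
n,lab,st,_=cv2.connectedComponentsWithStats(m.astype(np.uint8))
for i in range(1,n):
    if st[i,4]>5:
        q=Pt[lab==i]; print('T',st[i],q.min(0).round(3),q.max(0).round(3),np.median(q,0).round(3))
        top=q[q[:,2]>q[:,2].max()-0.008]; print('   topmean',top.mean(0).round(4),len(top))
for l in ['sample1_mid']:
  for n_,cc,PP in [('scene',c,P),('top',t,Pt)]:
    for d in nets.regions_of(l,n_):
        g=d['region']; q=PP[g]; top=q[q[:,2]>np.nanmax(q[:,2])-0.01]
        print(n_,d['confidence'],np.argwhere(g).mean(0)[::-1].round(),top.mean(0).round(4),np.nanmax(q[:,2]),cc['color'][g].mean(0).round())
E
```

```text
T [351 133  25  38 624] [ 0.721 -0.321  0.03 ] [ 0.793 -0.248  0.306] [ 0.743 -0.277  0.193]
   topmean [ 0.7594 -0.2866  0.3021] 61
T [ 218  197   99   47 2707] [ 0.433 -0.109  0.031] [0.595 0.225 0.236] [0.513 0.132 0.088]
   topmean [0.5034 0.1694 0.2306] 35
T [374 201  14  13 138] [ 0.548 -0.379  0.03 ] [ 0.591 -0.334  0.127] [ 0.564 -0.35   0.078]
   topmean [ 0.5696 -0.3563  0.1218] 30
T [395 210  15  13 144] [ 0.512 -0.456  0.03 ] [ 0.556 -0.414  0.126] [ 0.529 -0.429  0.079]
   topmean [ 0.535  -0.437   0.1215] 32
T [375 225  14  13 136] [ 0.455 -0.377  0.031] [ 0.499 -0.335  0.126] [ 0.473 -0.349  0.078]
   topmean [ 0.4782 -0.3562  0.1216] 35
T [197 231   8   7  41] [0.464 0.311 0.032] [0.482 0.33  0.079] [0.471 0.319 0.071]
   topmean [0.4738 0.3226 0.0748] 22
T [344 231  13  13 127] [ 0.435 -0.257  0.03 ] [ 0.479 -0.215  0.128] [ 0.453 -0.233  0.079]
   topmean [ 0.4578 -0.2374  0.1232] 22
T [417 246   5  22  33] [ 0.342 -0.499  0.03 ] [ 0.42  -0.484  0.06 ] [ 0.383 -0.493  0.054]
   topmean [ 0.381  -0.4904  0.0562] 19
T [197 248  10   9  81] [0.393 0.302 0.03 ] [0.423 0.335 0.058] [0.407 0.318 0.05 ]
   topmean [0.4103 0.3189 0.0525] 39
T [357 251  13  12 128] [ 0.363 -0.303  0.032] [ 0.404 -0.262  0.126] [ 0.382 -0.277  0.078]
   topmean [ 0.3849 -0.284   0.1214] 35
scene 0.71 [283. 189.] [ 0.4604 -0.2366  0.1198] 0.12347703579673375 [41. 32. 27.]
scene 0.51 [274. 169.] [ 0.3877 -0.2816  0.12  ] 0.12374830639210466 [97. 72. 20.]
scene 0.31 [227. 256.] [ 0.7608 -0.2845  0.3004] 0.30424786454161645 [38. 30. 24.]
top 0.58 [350. 237.] [ 0.4571 -0.2369  0.1217] 0.12828954394910586 [30. 20. 16.]
top 0.22 [237. 221.] [0.503  0.1683 0.229 ] 0.2357965973149645 [112.  85.  54.]
```

View pics/cropA.png

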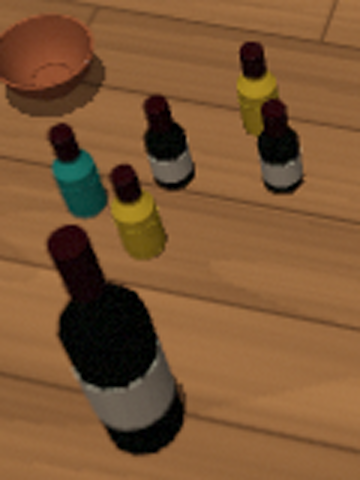

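View pics/cropB.png

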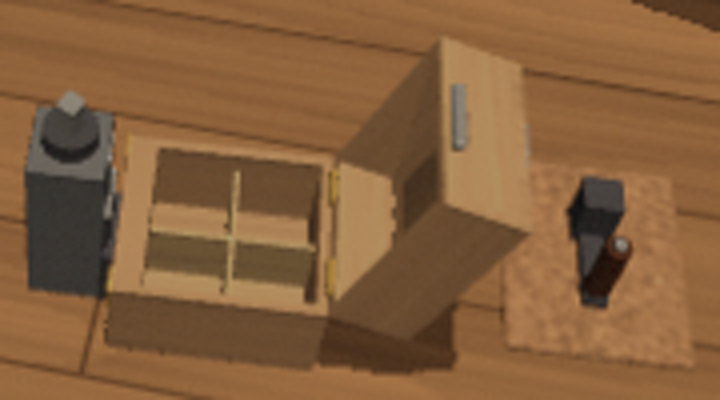

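View pics/cropT.png

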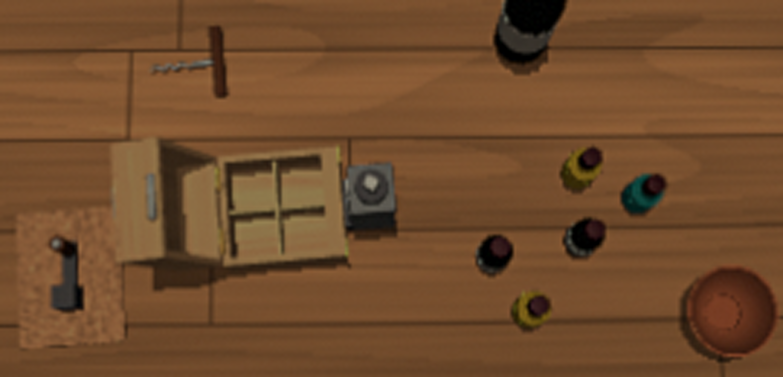

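Dark bottles are at about (0.458,-0.237) and (0.478,-0.356), tops at 0.12, which matches the given height. Now the case pose, shaft and crank.

```bash
python3 - <<'E'
from h import *
for n in ['top','scene']:
    Ps=[];
    for k in range(3):
        c=cam(n); Ps.append(cloud(c))
    P=np.nanmean(Ps,0)
    x,y,z=P[...,0],P[...,1],P[...,2]
    m=(abs(z-0.08)<0.007)&(x>0.4)&(x<0.62)&(y>-0.06)&(y<0.16)
    n_,lab,st,_=cv2.connectedComponentsWithStats(m.astype(np.uint8)); i=1+np.argmax(st[1:,4])
    q=P[lab==i]; rect=cv2.minAreaRect(q[:,:2].astype(np.float32)); print(n,'rim',rect, len(q))
    m=(abs(z-0.156)<0.006)&(x>0.45)&(x<0.56)&(y>-0.12)&(y<0.0)
    q=P[m]; print('col',cv2.minAreaRect(q[:,:2].astype(np.float32)),np.median(q,0).round(4),len(q))
    m=(abs(z-0.172)<0.005)&(x>0.45)&(x<0.56)&(y>-0.12)&(y<0.0)
    q=P[m]; print('boss',q[:,:2].min(0),q[:,:2].max(0),q.mean(0).round(4),len(q))
    m=(z>0.190)&(x>0.45)&(x<0.56)&(y>-0.12)&(y<0.0)
    q=P[m]; print('shaft',q.mean(0).round(4) if len(q) else 0,len(q), z[m].max() if len(q) else 0)
    m=(z>0.03)&(x>0.37)&(x<0.52)&(y>0.28)&(y<0.37)
    q=P[m]; h=q[(q[:,2]>0.043)&(q[:,2]<0.058)]; print('hubtop',cv2.minAreaRect(h[:,:2].astype(np.float32)),h.mean(0).round(4)); h=q[q[:,2]>0.065]; print('handle',h.mean(0).round(4),len(h))
    for l in ['shaft_mid','bolt_tip','crank_hub','crank_mid','handle_mid','lid_hinge']:
        print(l,[(np.round(d['centre'],4).tolist(),round(d['confidence'],2)) for d in nets.find_in(l,n)])
E
```

```text
top rim ((0.5150957107543945, 0.060060448944568634), (0.14201466739177704, 0.20609036087989807), 4.778759956359863) 831
col ((0.5263676643371582, -0.07795769721269608), (0.05966696888208389, 0.05807231739163399), 5.821446895599365) [ 0.5213 -0.0771  0.1561] 167
boss [ 0.50774045 -0.09817305] [ 0.54397119 -0.06000187] [ 0.5252 -0.0791  0.1722] 83
shaft [ 0.5254 -0.0791  0.2012] 18 0.20577906025548
hubtop ((0.43567410111427307, 0.3204773962497711), (0.0820162370800972, 0.030874647200107574), 2.3417651653289795) [0.4124 0.3183 0.0504]
handle [0.4731 0.3211 0.0742] 27
shaft_mid [([0.7427, -0.2772, 0.1898], 0.4), ([0.3804, -0.557, 0.0219], 0.26)]
bolt_tip []
crank_hub []
crank_mid [([0.5044, 0.1696, 0.1692], 0.71), ([0.4252, 0.3174, 0.0424], 0.65)]
handle_mid []
lid_hinge [([0.5036, 0.172, 0.1701], 0.78), ([0.4741, -0.3495, 0.0664], 0.72)]
scene rim ((0.5160583853721619, 0.060879118740558624), (0.14262819290161133, 0.20776024460792542), 4.2400617599487305) 1189
col ((0.5277164578437805, -0.07715194672346115), (0.06015142798423767, 0.05713045597076416), 3.242180347442627) [ 0.5441 -0.0695  0.1556] 211
boss [ 0.50886144 -0.09771183] [ 0.54769734 -0.05862042] [ 0.5326 -0.0769  0.1719] 105
shaft [ 0.53   -0.0776  0.1985] 34 0.20522403076595244
hubtop ((0.43738478422164917, 0.31918150186538696), (0.0918358638882637, 0.030498821288347244), 1.947859764099121) [0.4226 0.3183 0.0492]
handle [0.475  0.3217 0.0719] 43
shaft_mid [([0.5293, -0.0761, 0.1931], 0.5), ([0.7243, 0.1331, 0.0131], 0.18)]
bolt_tip []
crank_hub [([0.4239, 0.3205, 0.0394], 0.65)]
crank_mid [([0.4216, 0.316, 0.0422], 0.74)]
handle_mid []
lid_hinge [([0.5158, 0.1655, 0.1567], 0.55)]
```

```bash
python3 - <<'E'
from h import *
for n in ['top','scene']:
    c=cam(n);P=cloud(c)
    x,y,z=P[...,0],P[...,1],P[...,2]
    a=np.deg2rad(4.5); ex=np.array([np.cos(a),np.sin(a)]); ey=np.array([-ex[1],ex[0]])
    o=np.array([0.5167,0.0431])
    u=(x-o[0])*ex[0]+(y-o[1])*ex[1]; v=(x-o[0])*ey[0]+(y-o[1])*ey[1]
    for lo,hi in [(0.072,0.09),(0.052,0.068)]:
        m=(z>lo)&(z<hi)&(abs(u)<0.09)&(abs(v)<0.11)
        print(n,lo,'u hist',np.histogram(u[m],np.arange(-.09,.095,.01))[0],'v hist',np.histogram(v[m],np.arange(-.11,.115,.01))[0])
    im=cv2.cvtColor(c['color'],cv2.COLOR_RGB2BGR)
    f=np.r_[0:1]
    up=cv2.resize(im,None,fx=6,fy=6,interpolation=cv2.INTER_CUBIC)
    def dr(p,col):
        q=w2px(c,p); cv2.polylines(up,[np.round((q+.5)*6).astype(int).reshape(-1,1,2)],True,col,1)
    def W(uu,vv,zz): return np.r_[o+uu*ex+vv*ey,zz]
    dr([W(s*.07,t*.077,.08) for s,t in [(1,1),(1,-1),(-1,-1),(-1,1)]],(0,0,255))
    dr([W(s*.03,-.122+t*.028,.156) for s,t in [(1,1),(1,-1),(-1,-1),(-1,1)]],(0,255,0))
    dr([W(0,-.062,.06),W(0,.062,.06)],(255,0,0));dr([W(-.062,0,.06),W(.062,0,.06)],(255,0,0))
    dr([W(.02*np.cos(t),-.122+.02*np.sin(t),.172) for t in np.arange(0,6.3,.3)],(255,0,255))
    q=w2px(c,[W(0,-.03,.1)])[0]*6; q=q.astype(int)
    cv2.imwrite(f'pics/ov_{n}.png',up[max(0,q[1]-300):q[1]+300,q[0]-400:q[0]+400])
E
```

```text
top 0.072 u hist [  0   6 112  44  44  55  51  50  48  52  46  46  52  52  46 116   7   0] v hist [  1   1  54 103  78  14  11  13  15  15  10  12  16  11  14  11  16  96
  88  86  86  76]
top 0.052 u hist [ 0  5 11  3  6  5 16  8 33 23  9 12  5  3  2 32  0  0] v hist [ 1  5 21  0  2  9  8  5  3 12 29 21  7 10  9  6  4 21  0  0  0  0]
scene 0.072 u hist [  0   7 195  73  59  66  71  65  60  66  65  71  61  51  50 161 111   0] v hist [ 13   7  63 139 115  28  26  26  28  28  24  29  26  28  24  30  27 134
 135 119  98  85]
scene 0.052 u hist [  0   0 119  19   8   9  10  11  38  99  12  22  21   8   0  59  94   0] v hist [ 8 28 40  9 18 27 30 29 31 29 49 50 31 27 29 29 29 35  1  0  0  0]
```

View pics/ov_top.png

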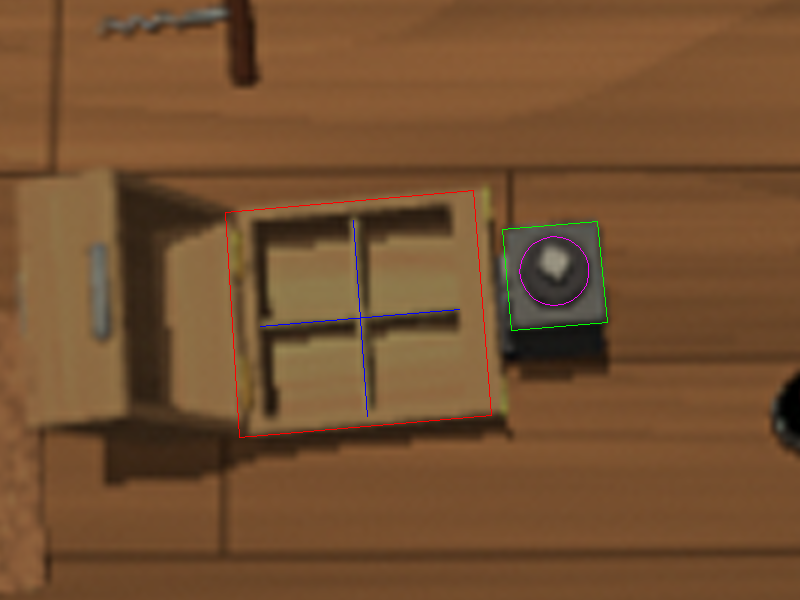

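View pics/ov_scene.png

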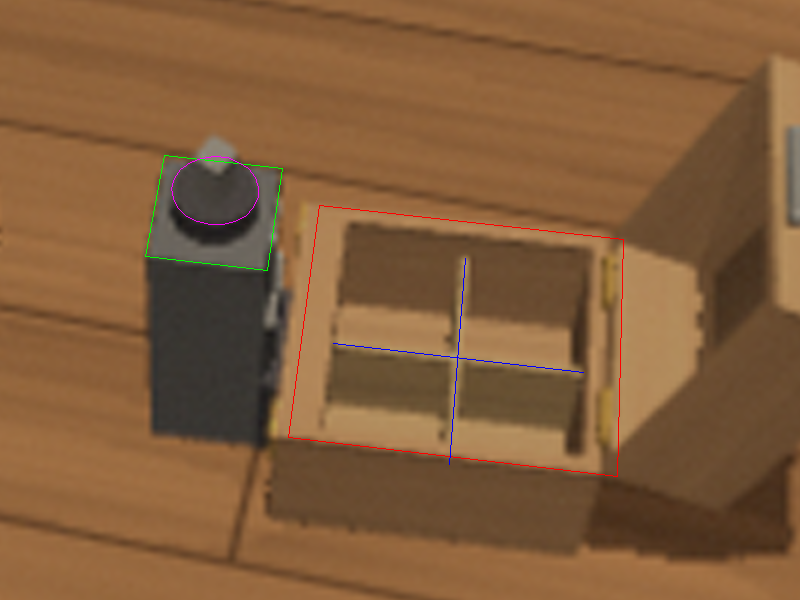

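The overlay fits: the partition cross and the column outline both align, with the case origin at (0.517,0.043) and yaw 4.5°. Now a helper to turn world targets into rows.

```bash
cat >> h.py <<'E'
O=np.array([0.5167,0.0431]); A=np.deg2rad(4.5)
EX=np.array([np.cos(A),np.sin(A)]); EY=np.array([-EX[1],EX[0]])
def C(u,v,z): return np.r_[O+u*EX+v*EY,z]
def Rdown(yawdeg):  # tool y axis at world angle yawdeg, z down
    a=np.deg2rad(yawdeg); y=np.array([np.cos(a),np.sin(a),0]); z=np.array([0,0,-1.]); x=np.cross(y,z)
    return np.c_[x,y,z]
def yaw_now(s=None):
    s=s or monitor.read_state(); Rm=R.from_quat(s['eef_rot']).as_matrix(); return np.rad2deg(np.arctan2(Rm[1,1],Rm[0,1]))
def go(targets,tcp=False):
    s=monitor.read_state(); R0=R.from_quat(s['eef_rot']).as_matrix(); p0=np.array(s['ee_pos'])
    print('t',round(s['time'],2),'tcp',p0.round(4),'yaw',round(yaw_now(s),2),'w',round(s['width'],4),'F',np.round(s['ft_force'],1),'q7',round(s['joint_positions'][6],2))
    for g,yaw in targets:
        Rt=Rdown(yaw); g=np.array(g,float); t=g if tcp else g-Rt[:,2]*0.051
        d=R0.T@(t-p0); rv=R.from_matrix(R0.T@Rt).as_rotvec()/(2*np.pi)
        print('x %.4f y %.4f z %.4f rx %.4f ry %.4f rz %.4f'%(*d,*rv), 'dist %.0f mm'%(np.linalg.norm(d)*1e3))
E
python3 - <<'E'
from h import *
go([((0.50,0.2,0.31),20),((0.50,-0.0,0.31),0),((0.458,-0.237,0.24),-27),((0.458,-0.237,0.100),-27)])
E
```

```text
t 2.55 tcp [0.1976 0.5929 0.2922] yaw 71.56 w 0.0871 F [-0.6  0.3 -0.3] q7 -0.09
x -0.4111 y -0.2771 z -0.0688 rx 0.0000 ry -0.0000 rz 0.1432 dist 501 mm
x -0.4743 y -0.4669 z -0.0688 rx 0.0000 ry -0.0000 rz 0.1988 dist 669 mm
x -0.5095 y -0.7050 z 0.0012 rx -0.0000 ry -0.0000 rz 0.2738 dist 870 mm
x -0.5095 y -0.7050 z 0.1412 rx -0.0000 ry -0.0000 rz 0.2738 dist 881 mm
```

drive_tool:
  plan:
    - {"x": -0.2,"y": -0.14,"z": -0.069,"rz": 0.07,"fingers": 1}
    - {"x": -0.411,"y": -0.277,"z": -0.069,"rz": 0.143}
    - {"x": -0.411,"y": -0.277,"z": -0.069,"rz": 0.143}
    - {"x": -0.411,"y": -0.277,"z": -0.069,"rz": 0.143}
    - {"x": -0.411,"y": -0.277,"z": -0.069,"rz": 0.143}
    - {"x": -0.411,"y": -0.277,"z": -0.069,"rz": 0.143}
    - {"x": -0.474,"y": -0.467,"z": -0.069,"rz": 0.199}
    - {"x": -0.474,"y": -0.467,"z": -0.069,"rz": 0.199}
    - {"x": -0.474,"y": -0.467,"z": -0.069,"rz": 0.199}
    - {"x": -0.474,"y": -0.467,"z": -0.069,"rz": 0.199}
    - {"x": -0.474,"y": -0.467,"z": -0.069,"rz": 0.199}
    - {"x": -0.474,"y": -0.467,"z": -0.069,"rz": 0.199}

```text
validation failed for argument at $.pl...
```

```bash
python3 - <<'E'
from h import *
go([((0.458,-0.237,0.24),-27),((0.458,-0.237,0.100),-27)])
E
```

```text
t 2.55 tcp [0.1976 0.5929 0.2922] yaw 71.56 w 0.0871 F [-0.6  0.3 -0.3] q7 -0.09
x -0.5095 y -0.7050 z 0.0012 rx -0.0000 ry -0.0000 rz 0.2738 dist 870 mm
x -0.5095 y -0.7050 z 0.1412 rx -0.0000 ry -0.0000 rz 0.2738 dist 881 mm
```

drive_tool:
  plan:
    - {"rx": 0,"ry": 0,"rz": 0.07,"x": -0.2,"y": -0.14,"z": -0.069,"fingers": 1}
    - {"rx": 0,"ry": 0,"rz": 0.143,"x": -0.411,"y": -0.277,"z": -0.069,"fingers": 1}
    - {"rx": 0,"ry": 0,"rz": 0.143,"x": -0.411,"y": -0.277,"z": -0.069,"fingers": 1}
    - {"rx": 0,"ry": 0,"rz": 0.143,"x": -0.411,"y": -0.277,"z": -0.069,"fingers": 1}
    - {"rx": 0,"ry": 0,"rz": 0.143,"x": -0.411,"y": -0.277,"z": -0.069,"fingers": 1}
    - {"rx": 0,"ry": 0,"rz": 0.143,"x": -0.411,"y": -0.277,"z": -0.069,"fingers": 1}
    - {"rx": 0,"ry": 0,"rz": 0.199,"x": -0.474,"y": -0.467,"z": -0.069,"fingers": 1}
    - {"rx": 0,"ry": 0,"rz": 0.199,"x": -0.474,"y": -0.467,"z": -0.069,"fingers": 1}
    - {"rx": 0,"ry": 0,"rz": 0.199,"x": -0.474,"y": -0.467,"z": -0.069,"fingers": 1}
    - {"rx": 0,"ry": 0,"rz": 0.199,"x": -0.474,"y": -0.467,"z": -0.069,"fingers": 1}
    - {"rx": 0,"ry": 0,"rz": 0.199,"x": -0.474,"y": -0.467,"z": -0.069,"fingers": 1}
  squeeze: 20

```text
time: 3.92
ee_pos: [0.4998, -0.0022, 0.3617]
eef_rot: [0.708, 0.707, 0.001, 0.0]
ft_force: [0.5, -0.5, -0.0]
width: 0.0871
```

```bash
python3 - <<'E'
from h import *
go([((0.458,-0.237,0.24),-27),((0.458,-0.237,0.100),-27)])
E
```

```text
t 3.92 tcp [ 0.4998 -0.0022  0.3617] yaw -0.09 w 0.0871 F [ 0.5 -0.5 -0. ] q7 -0.08
x -0.2349 y -0.0415 z 0.0705 rx 0.0001 ry -0.0001 rz 0.0748 dist 249 mm
x -0.2350 y -0.0416 z 0.2105 rx 0.0001 ry -0.0001 rz 0.0748 dist 318 mm
```

drive_tool:
  plan:
    - {"rx": 0,"ry": 0,"rz": 0.03,"x": -0.06,"y": -0.01,"z": 0,"fingers": 1}
    - {"rx": 0,"ry": 0,"rz": 0.06,"x": -0.12,"y": -0.02,"z": 0,"fingers": 1}
    - {"rx": 0,"ry": 0,"rz": 0.075,"x": -0.18,"y": -0.03,"z": 0.02,"fingers": 1}
    - {"rx": 0,"ry": 0,"rz": 0.075,"x": -0.235,"y": -0.0415,"z": 0.05,"fingers": 1}
    - {"rx": 0,"ry": 0,"rz": 0.075,"x": -0.235,"y": -0.0415,"z": 0.07,"fingers": 1}
    - {"rx": 0,"ry": 0,"rz": 0.075,"x": -0.235,"y": -0.0415,"z": 0.07,"fingers": 1}

```text
time: 4.68
ee_pos: [0.457, -0.235, 0.2902]
eef_rot: [0.853, 0.521, -0.001, -0.001]
ft_force: [0.7, 0.7, 0.3]
width: 0.0869
```

```bash
python3 - <<'E'
from h import *
go([((0.458,-0.237,0.100),-27)])
c=cam('wrist'); save(c,'pics/w1.png'); P=cloud(c)
for b in [(0.458,-0.237),(0.478,-0.356)]:
    m=(np.hypot(P[...,0]-b[0],P[...,1]-b[1])<0.03)&(P[...,2]>0.113)&(P[...,2]<0.13)
    q=P[m]; print(len(q), q.mean(0) if len(q) else 0, cv2.minEnclosingCircle(q[:,:2].astype(np.float32)) if len(q) else 0)
    print(w2px(c,[b+(0.12,)]))
E
```

```text
t 4.67 tcp [ 0.457  -0.235   0.2902] yaw -27.14 w 0.0869 F [0.7 0.7 0.3] q7 -0.02
x -0.0013 y 0.0021 z 0.1392 rx -0.0004 ry 0.0001 rz -0.0004 dist 139 mm
860 [ 0.45916338 -0.23733839  0.12042627] ((0.45880743861198425, -0.2380131036043167), 0.012885503470897675)
[[321.33027777 201.108133  ]]
499 [ 0.48071342 -0.35047321  0.11942531] ((0.4794069528579712, -0.35501107573509216), 0.012752515263855457)
[[406.91344198 312.93938291]]
```

View pics/w1.png

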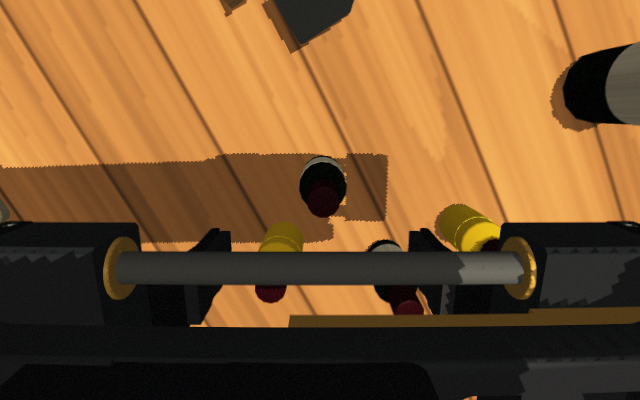

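The wrist view shows the dark bottle's cap at (321,200), where predicted. The yellow look-alike at (275,260) is clear of the jaws' line. Descend and grip.

drive_tool:
  plan:
    - {"rx": 0,"ry": 0,"rz": 0,"x": -0.001,"y": 0.003,"z": 0.05,"fingers": 1}
    - {"rx": 0,"ry": 0,"rz": 0,"x": -0.001,"y": 0.003,"z": 0.1,"fingers": 1}
    - {"rx": 0,"ry": 0,"rz": 0,"x": -0.001,"y": 0.003,"z": 0.138,"fingers": 1}
    - {"rx": 0,"ry": 0,"rz": 0,"x": -0.001,"y": 0.003,"z": 0.138,"fingers": 1}
    - {"rx": 0,"ry": 0,"rz": 0,"x": -0.001,"y": 0.003,"z": 0.138,"fingers": 0}
    - {"rx": 0,"ry": 0,"rz": 0,"x": -0.001,"y": 0.003,"z": 0.138,"fingers": 0}
    - {"rx": 0,"ry": 0,"rz": 0,"x": -0.001,"y": 0.003,"z": 0.138,"fingers": 0}
    - {"rx": 0,"ry": 0,"rz": 0,"x": -0.001,"y": 0.003,"z": 0.138,"fingers": 0}
  squeeze: 20

```text
time: 5.72
ee_pos: [0.4603, -0.2372, 0.1537]
eef_rot: [0.853, 0.522, 0.0, 0.0]
ft_force: [-1.0, 0.0, 0.1]
width: 0.0551
```

```bash
python3 - <<'E'
from h import *
s=monitor.read_state(); gz=s['ee_pos'][2]-.051; print('grasp h',gz)
p=s['ee_pos']
go([((p[0],p[1],0.36),-27), (C(.032,-.032,.34),4.5)])
E
```

```text
grasp h 0.10272778528429241
t 5.72 tcp [ 0.4603 -0.2372  0.1537] yaw -27.07 w 0.0551 F [-1.   0.   0.1] q7 0.12
x 0.0001 y 0.0002 z -0.2573 rx 0.0001 ry -0.0001 rz -0.0002 dist 257 mm
x 0.2649 y -0.0331 z -0.2371 rx 0.0001 ry -0.0001 rz -0.0877 dist 357 mm
```

drive_tool:
  plan:
    - {"rx": 0,"ry": 0,"rz": 0,"x": 0,"y": 0,"z": 0,"fingers": 0}
    - {"rx": 0,"ry": 0,"rz": 0,"x": 0,"y": 0,"z": 0,"fingers": 0}
    - {"rx": 0,"ry": 0,"rz": 0,"x": 0,"y": 0,"z": 0,"fingers": 0}
    - {"rx": 0,"ry": 0,"rz": 0,"x": 0,"y": 0,"z": 0,"fingers": 0}
    - {"rx": 0,"ry": 0,"rz": 0,"x": 0,"y": 0,"z": 0,"fingers": 0}
    - {"rx": 0,"ry": 0,"rz": 0,"x": 0,"y": 0,"z": 0,"fingers": 0}

```text
time: 6.48
ee_pos: [0.46, -0.2371, 0.1531]
eef_rot: [0.853, 0.522, -0.0, -0.0]
ft_force: [0.4, 0.4, -0.9]
width: 0.0245
```

```bash
python3 - <<'E'
from h import *
s=monitor.read_state(); gz=s['ee_pos'][2]-.051; print('grasp h',gz)
p=s['ee_pos']
go([((p[0],p[1],0.36),-27), (C(.032,-.032,.36),4.5)])
E
```

```text
grasp h 0.10209540593398003
t 6.47 tcp [ 0.46   -0.2371  0.1531] yaw -27.07 w 0.0245 F [ 0.4  0.4 -0.9] q7 0.12
x 0.0000 y -0.0001 z -0.2579 rx -0.0000 ry -0.0000 rz -0.0002 dist 258 mm
x 0.2648 y -0.0331 z -0.2579 rx -0.0000 ry -0.0000 rz -0.0877 dist 371 mm
```

Gripped (width 24.5 mm). Lift and carry.

drive_tool:
  plan:
    - {"rx": 0,"ry": 0,"rz": 0,"x": 0,"y": 0,"z": -0.04,"fingers": 0}
    - {"rx": 0,"ry": 0,"rz": 0,"x": 0,"y": 0,"z": -0.09,"fingers": 0}
    - {"rx": 0,"ry": 0,"rz": 0,"x": 0,"y": 0,"z": -0.15,"fingers": 0}
    - {"rx": 0,"ry": 0,"rz": 0,"x": 0,"y": 0,"z": -0.21,"fingers": 0}
    - {"rx": 0,"ry": 0,"rz": -0.01,"x": 0.01,"y": 0,"z": -0.258,"fingers": 0}
    - {"rx": 0,"ry": 0,"rz": -0.03,"x": 0.06,"y": -0.008,"z": -0.258,"fingers": 0}
    - {"rx": 0,"ry": 0,"rz": -0.05,"x": 0.12,"y": -0.015,"z": -0.258,"fingers": 0}
    - {"rx": 0,"ry": 0,"rz": -0.07,"x": 0.18,"y": -0.024,"z": -0.258,"fingers": 0}
    - {"rx": 0,"ry": 0,"rz": -0.088,"x": 0.23,"y": -0.03,"z": -0.258,"fingers": 0}
    - {"rx": 0,"ry": 0,"rz": -0.088,"x": 0.265,"y": -0.033,"z": -0.258,"fingers": 0}
    - {"rx": 0,"ry": 0,"rz": -0.088,"x": 0.265,"y": -0.033,"z": -0.258,"fingers": 0}
    - {"rx": 0,"ry": 0,"rz": -0.088,"x": 0.265,"y": -0.033,"z": -0.258,"fingers": 0}

```text
time: 7.98
ee_pos: [0.5511, 0.0128, 0.4111]
eef_rot: [0.679, 0.735, -0.0, 0.0]
ft_force: [-0.4, -0.4, -1.8]
width: 0.0247
```

```bash
python3 - <<'E'
from h import *
go([(C(.032,-.032,.20),4.5),(C(.032,-.032,.112),4.5)])
c=cam('wrist'); save(c,'pics/w2.png')
c=cam('scene'); save(c,'pics/s2.png')
E
```

```text
t 7.97 tcp [0.5511 0.0128 0.4111] yaw 4.54 w 0.0247 F [-0.4 -0.4 -1.8] q7 0.04
x 0.0010 y 0.0002 z 0.1601 rx -0.0001 ry 0.0001 rz 0.0001 dist 160 mm
x 0.0011 y 0.0002 z 0.2481 rx -0.0001 ry 0.0001 rz 0.0001 dist 248 mm
```

View pics/w2.png

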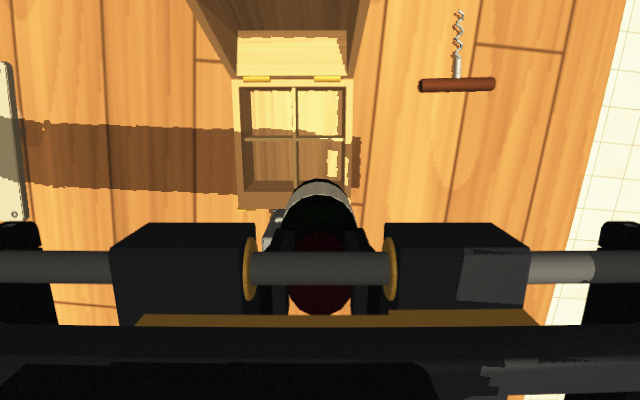

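View pics/s2.png

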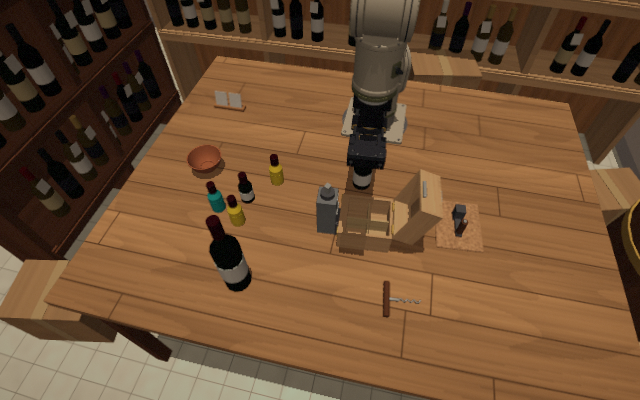

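The bottle hangs upright in the jaws. The wrist view shows the partition cross at (295,138), which I'll check against the case pose.

```bash
python3 - <<'E'
from h import *
c=cam('wrist')
print(ray_z(c,[(295,138)],.06), O, w2px(c,[C(0,0,.06),C(-.07,.07,.08),C(.07,.07,.08),C(-.07,-.084,.08)]))
go([(C(.032,-.032,.112),4.5)])
E
```

```text
[[0.51889563 0.04371409 0.06      ]] [0.5167 0.0431] [[293.21081615 138.35778528]
 [230.12821795  78.22363382]
 [352.01882616  78.0464811 ]
 [237.2138758  207.62282538]]
t 8.12 tcp [0.551  0.0124 0.4115] yaw 4.48 w 0.0249 F [-0.1  0.1 -2.1] q7 0.04
x 0.0013 y 0.0001 z 0.2485 rx 0.0001 ry -0.0000 rz -0.0000 dist 248 mm
```

drive_tool:
  plan:
    - {"rx": 0,"ry": 0,"rz": 0,"x": 0.001,"y": 0.001,"z": 0.05,"fingers": 0}
    - {"rx": 0,"ry": 0,"rz": 0,"x": 0.001,"y": 0.001,"z": 0.1,"fingers": 0}
    - {"rx": 0,"ry": 0,"rz": 0,"x": 0.001,"y": 0.001,"z": 0.14,"fingers": 0}
    - {"rx": 0,"ry": 0,"rz": 0,"x": 0.001,"y": 0.001,"z": 0.17,"fingers": 0}
    - {"rx": 0,"ry": 0,"rz": 0,"x": 0.001,"y": 0.001,"z": 0.2,"fingers": 0}
    - {"rx": 0,"ry": 0,"rz": 0,"x": 0.001,"y": 0.001,"z": 0.23,"fingers": 0}
    - {"rx": 0,"ry": 0,"rz": 0,"x": 0.001,"y": 0.001,"z": 0.243,"fingers": 0}
    - {"rx": 0,"ry": 0,"rz": 0,"x": 0.001,"y": 0.001,"z": 0.249,"fingers": 0}
    - {"rx": 0,"ry": 0,"rz": 0,"x": 0.001,"y": 0.001,"z": 0.249,"fingers": 0}

```text
time: 9.25
ee_pos: [0.5525, 0.0147, 0.1628]
eef_rot: [0.678, 0.735, 0.0, 0.0]
ft_force: [0.1, -0.2, -1.9]
width: 0.0247
```

```bash
python3 - <<'E'
from h import *
go([(C(.032,-.032,.110),4.5)])
E
```

```text
t 9.25 tcp [0.5525 0.0147 0.1628] yaw 4.59 w 0.0247 F [ 0.1 -0.2 -1.9] q7 0.13
x -0.0009 y -0.0015 z 0.0018 rx 0.0001 ry -0.0000 rz 0.0002 dist 3 mm
```

drive_tool:
  plan:
    - {"rx": 0,"ry": 0,"rz": 0,"x": 0,"y": 0,"z": 0.002,"fingers": 0}
    - {"rx": 0,"ry": 0,"rz": 0,"x": 0,"y": 0,"z": 0.0025,"fingers": 0.6}
    - {"rx": 0,"ry": 0,"rz": 0,"x": 0,"y": 0,"z": 0.0025,"fingers": 0.6}
    - {"rx": 0,"ry": 0,"rz": 0,"x": 0,"y": 0,"z": 0.0025,"fingers": 0.6}
    - {"rx": 0,"ry": 0,"rz": 0,"x": 0,"y": 0,"z": 0.0025,"fingers": 0.6}
    - {"rx": 0,"ry": 0,"rz": 0,"x": 0,"y": 0,"z": -0.05,"fingers": 0.6}
    - {"rx": 0,"ry": 0,"rz": 0,"x": 0,"y": 0,"z": -0.11,"fingers": 0.6}
    - {"rx": 0,"ry": 0,"rz": 0,"x": 0,"y": 0,"z": -0.17,"fingers": 0.6}
    - {"rx": 0,"ry": 0,"rz": 0,"x": 0,"y": 0,"z": -0.17,"fingers": 0.6}

```text
time: 10.38
ee_pos: [0.5538, 0.0145, 0.337]
eef_rot: [0.678, 0.735, 0.003, 0.002]
ft_force: [-0.0, 0.1, -1.4]
width: 0.0521
```

```bash
python3 - <<'E'
from h import *
c=cam('wrist'); save(c,'pics/w3.png')
go([((0.4794,-0.3555,.26),-36.6),((0.4794,-0.3555,.102),-36.6)])
E
```

```text
t 10.43 tcp [0.5529 0.0147 0.3342] yaw 4.6 w 0.0526 F [ 0.3  0.3 -1.2] q7 0.05
x -0.3632 y -0.1030 z 0.0224 rx 0.0005 ry -0.0004 rz 0.1144 dist 378 mm
x -0.3633 y -0.1036 z 0.1804 rx 0.0005 ry -0.0004 rz 0.1144 dist 419 mm
```

View pics/w3.png

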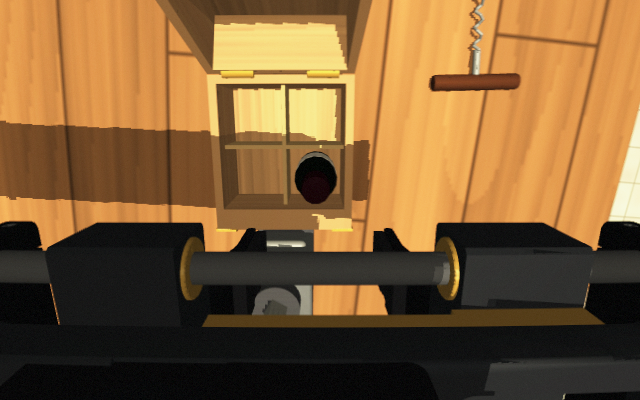

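Bottle 1 stands in the near-right cell at (315,178). Next, bottle 2.

drive_tool:
  plan:
    - {"rx": 0,"ry": 0,"rz": 0.02,"x": -0.06,"y": -0.017,"z": 0,"fingers": 1}
    - {"rx": 0,"ry": 0,"rz": 0.04,"x": -0.12,"y": -0.034,"z": 0,"fingers": 1}
    - {"rx": 0,"ry": 0,"rz": 0.06,"x": -0.18,"y": -0.051,"z": 0,"fingers": 1}
    - {"rx": 0,"ry": 0,"rz": 0.08,"x": -0.24,"y": -0.068,"z": 0.022,"fingers": 1}
    - {"rx": 0,"ry": 0,"rz": 0.1,"x": -0.3,"y": -0.085,"z": 0.022,"fingers": 1}
    - {"rx": 0,"ry": 0,"rz": 0.1144,"x": -0.34,"y": -0.096,"z": 0.022,"fingers": 1}
    - {"rx": 0,"ry": 0,"rz": 0.1144,"x": -0.363,"y": -0.103,"z": 0.022,"fingers": 1}
    - {"rx": 0,"ry": 0,"rz": 0.1144,"x": -0.363,"y": -0.103,"z": 0.022,"fingers": 1}
    - {"rx": 0,"ry": 0,"rz": 0.1144,"x": -0.363,"y": -0.103,"z": 0.022,"fingers": 1}

```text
time: 11.55
ee_pos: [0.4789, -0.3542, 0.3092]
eef_rot: [0.893, 0.45, -0.0, -0.001]
ft_force: [0.5, 0.8, 0.6]
width: 0.087
```

```bash
python3 - <<'E'
from h import *
c=cam('wrist'); save(c,'pics/w4.png'); P=cloud(c)
b=(0.4794,-0.3555)
m=(np.hypot(P[...,0]-b[0],P[...,1]-b[1])<0.03)&(P[...,2]>0.113)&(P[...,2]<0.13)
q=P[m]; print(len(q), cv2.minEnclosingCircle(q[:,:2].astype(np.float32)) if len(q) else 0)
go([((0.4794,-0.3555,.102),-36.6)])
E
```

```text
748 ((0.4792267382144928, -0.35672372579574585), 0.012904755771160126)
t 11.6 tcp [ 0.4792 -0.3539  0.3095] yaw -36.48 w 0.087 F [-0.  -0.8 -1.1] q7 0.15
x -0.0013 y 0.0013 z 0.1565 rx -0.0002 ry -0.0001 rz 0.0003 dist 157 mm
```

View pics/w4.png

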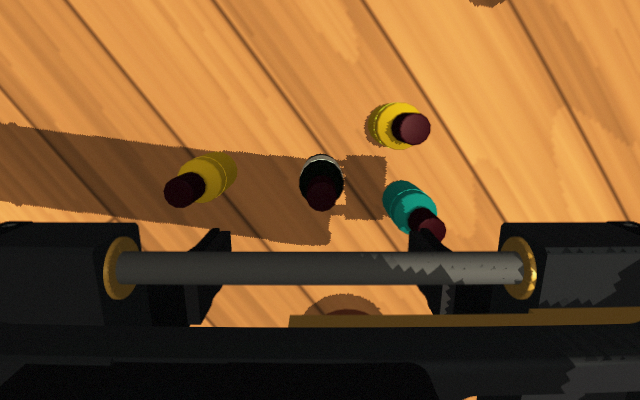

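The dark bottle's cap is at (320,195), between the jaws. Yellow (195,180), yellow (400,125) and turquoise (410,205) are clear. Descend with a narrower opening.

drive_tool:
  plan:
    - {"rx": 0,"ry": 0,"rz": 0,"x": -0.002,"y": 0.002,"z": 0.05,"fingers": 0.65}
    - {"rx": 0,"ry": 0,"rz": 0,"x": -0.002,"y": 0.002,"z": 0.1,"fingers": 0.65}
    - {"rx": 0,"ry": 0,"rz": 0,"x": -0.002,"y": 0.002,"z": 0.14,"fingers": 0.65}
    - {"rx": 0,"ry": 0,"rz": 0,"x": -0.002,"y": 0.002,"z": 0.156,"fingers": 0.65}
    - {"rx": 0,"ry": 0,"rz": 0,"x": -0.002,"y": 0.002,"z": 0.156,"fingers": 0.5}
    - {"rx": 0,"ry": 0,"rz": 0,"x": -0.002,"y": 0.002,"z": 0.156,"fingers": 0}
    - {"rx": 0,"ry": 0,"rz": 0,"x": -0.002,"y": 0.002,"z": 0.156,"fingers": 0}
    - {"rx": 0,"ry": 0,"rz": 0,"x": -0.002,"y": 0.002,"z": 0.156,"fingers": 0}
    - {"rx": 0,"ry": 0,"rz": 0,"x": -0.002,"y": 0.002,"z": 0.156,"fingers": 0}
    - {"rx": 0,"ry": 0,"rz": 0,"x": -0.002,"y": 0.002,"z": 0.156,"fingers": 0}
    - {"rx": 0,"ry": 0,"rz": 0,"x": -0.002,"y": 0.002,"z": 0.156,"fingers": 0}
    - {"rx": 0,"ry": 0,"rz": 0,"x": -0.002,"y": 0.002,"z": 0.156,"fingers": 0}

```text
time: 13.1
ee_pos: [0.4793, -0.3583, 0.1549]
eef_rot: [0.893, 0.449, 0.0, 0.0]
ft_force: [-1.3, 1.0, 6.9]
width: 0.0245
```

```bash
python3 - <<'E'
from h import *
s=monitor.read_state(); p=s['ee_pos']
go([((p[0],p[1],0.36),-36.6), (C(-.032,.032,.36),4.5)])
E
```

```text
t 13.1 tcp [ 0.4793 -0.3583  0.1549] yaw -36.59 w 0.0245 F [-1.3  1.   6.9] q7 0.24
x 0.0001 y 0.0002 z -0.2561 rx 0.0001 ry -0.0001 rz 0.0000 dist 256 mm
x 0.3478 y -0.2542 z -0.2562 rx 0.0001 ry -0.0000 rz -0.1141 dist 501 mm
```

drive_tool:
  plan:
    - {"rx": 0,"ry": 0,"rz": 0,"x": 0,"y": 0,"z": -0.04,"fingers": 0}
    - {"rx": 0,"ry": 0,"rz": 0,"x": 0,"y": 0,"z": -0.09,"fingers": 0}
    - {"rx": 0,"ry": 0,"rz": 0,"x": 0,"y": 0,"z": -0.15,"fingers": 0}
    - {"rx": 0,"ry": 0,"rz": 0,"x": 0,"y": 0,"z": -0.21,"fingers": 0}
    - {"rx": 0,"ry": 0,"rz": -0.01,"x": 0.03,"y": -0.02,"z": -0.256,"fingers": 0}
    - {"rx": 0,"ry": 0,"rz": -0.03,"x": 0.07,"y": -0.05,"z": -0.256,"fingers": 0}
    - {"rx": 0,"ry": 0,"rz": -0.05,"x": 0.12,"y": -0.087,"z": -0.256,"fingers": 0}
    - {"rx": 0,"ry": 0,"rz": -0.07,"x": 0.17,"y": -0.124,"z": -0.256,"fingers": 0}
    - {"rx": 0,"ry": 0,"rz": -0.09,"x": 0.22,"y": -0.16,"z": -0.256,"fingers": 0}
    - {"rx": 0,"ry": 0,"rz": -0.114,"x": 0.265,"y": -0.195,"z": -0.256,"fingers": 0}
    - {"rx": 0,"ry": 0,"rz": -0.114,"x": 0.31,"y": -0.226,"z": -0.256,"fingers": 0}
    - {"rx": 0,"ry": 0,"rz": -0.114,"x": 0.348,"y": -0.254,"z": -0.256,"fingers": 0}

```text
time: 14.6
ee_pos: [0.4821, 0.0748, 0.4101]
eef_rot: [0.679, 0.734, 0.0, -0.0]
ft_force: [0.6, -0.4, -1.4]
width: 0.0246
```

```bash
python3 - <<'E'
from h import *
c=cam('wrist'); save(c,'pics/w5.png')
go([(C(-.031,.032,.1125),4.5)])
E
```

```text
t 14.65 tcp [0.4815 0.0817 0.4095] yaw 4.94 w 0.0246 F [-0.1  6.9 -2.1] q7 -0.19
x -0.0096 y 0.0013 z 0.2460 rx -0.0002 ry -0.0003 rz 0.0012 dist 246 mm
```

View pics/w5.png

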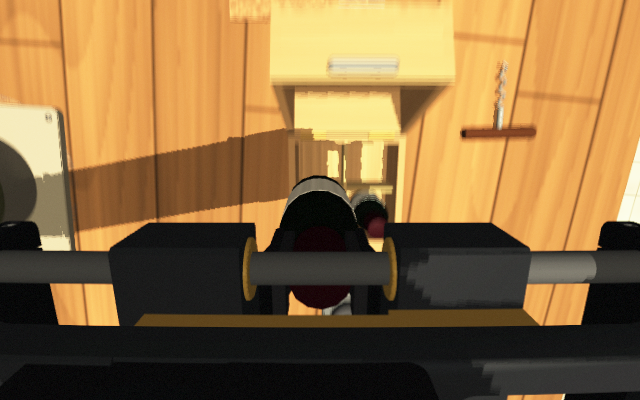

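drive_tool:
  plan:
    - {"rx": 0,"ry": 0,"rz": 0,"x": 0,"y": 0,"z": 0,"fingers": 0}
    - {"rx": 0,"ry": 0,"rz": 0,"x": 0,"y": 0,"z": 0,"fingers": 0}

```text
time: 14.9
ee_pos: [0.4826, 0.0715, 0.4102]
eef_rot: [0.68, 0.733, -0.0, 0.0]
ft_force: [0.3, -0.6, -1.3]
width: 0.0244
```

```bash
python3 - <<'E'
from h import *
go([(C(-.031,.032,.1125),4.5)])
E
```

```text
t 14.9 tcp [0.4826 0.0715 0.4102] yaw 4.36 w 0.0244 F [ 0.3 -0.6 -1.3] q7 -0.18
x 0.0011 y 0.0008 z 0.2467 rx -0.0000 ry 0.0000 rz -0.0004 dist 247 mm
```

drive_tool:
  plan:
    - {"rx": 0,"ry": 0,"rz": 0,"x": 0.001,"y": 0.001,"z": 0.05,"fingers": 0}
    - {"rx": 0,"ry": 0,"rz": 0,"x": 0.001,"y": 0.001,"z": 0.1,"fingers": 0}
    - {"rx": 0,"ry": 0,"rz": 0,"x": 0.001,"y": 0.001,"z": 0.14,"fingers": 0}
    - {"rx": 0,"ry": 0,"rz": 0,"x": 0.001,"y": 0.001,"z": 0.17,"fingers": 0}
    - {"rx": 0,"ry": 0,"rz": 0,"x": 0.001,"y": 0.001,"z": 0.2,"fingers": 0}
    - {"rx": 0,"ry": 0,"rz": 0,"x": 0.001,"y": 0.001,"z": 0.23,"fingers": 0}
    - {"rx": 0,"ry": 0,"rz": 0,"x": 0.001,"y": 0.001,"z": 0.242,"fingers": 0}
    - {"rx": 0,"ry": 0,"rz": 0,"x": 0.001,"y": 0.001,"z": 0.245,"fingers": 0}
    - {"rx": 0,"ry": 0,"rz": 0,"x": 0.001,"y": 0.001,"z": 0.246,"fingers": 0}
    - {"rx": 0,"ry": 0,"rz": 0,"x": 0.001,"y": 0.001,"z": 0.246,"fingers": 0}

```text
time: 16.15
ee_pos: [0.4839, 0.0739, 0.1651]
eef_rot: [0.679, 0.734, 0.001, 0.0]
ft_force: [-0.2, 0.1, -1.0]
width: 0.0245
```

drive_tool:
  plan:
    - {"rx": 0,"ry": 0,"rz": 0,"x": 0,"y": 0,"z": 0.0015,"fingers": 0}
    - {"rx": 0,"ry": 0,"rz": 0,"x": 0,"y": 0,"z": 0.0025,"fingers": 0.6}
    - {"rx": 0,"ry": 0,"rz": 0,"x": 0,"y": 0,"z": 0.0025,"fingers": 0.6}
    - {"rx": 0,"ry": 0,"rz": 0,"x": 0,"y": 0,"z": 0.0025,"fingers": 0.6}
    - {"rx": 0,"ry": 0,"rz": 0,"x": 0,"y": 0,"z": 0.0025,"fingers": 0.6}
    - {"rx": 0,"ry": 0,"rz": 0,"x": 0,"y": 0,"z": -0.05,"fingers": 0.6}
    - {"rx": 0,"ry": 0,"rz": 0,"x": 0,"y": 0,"z": -0.11,"fingers": 0.6}
    - {"rx": 0,"ry": 0,"rz": 0,"x": 0,"y": 0,"z": -0.17,"fingers": 0.6}
    - {"rx": 0,"ry": 0,"rz": 0,"x": 0.06,"y": 0,"z": -0.2,"fingers": 0.3}
    - {"rx": 0,"ry": 0,"rz": 0,"x": 0.06,"y": 0,"z": -0.2,"fingers": 0}
    - {"rx": 0,"ry": 0,"rz": 0,"x": 0.06,"y": 0,"z": -0.2,"fingers": 0}
    - {"rx": 0,"ry": 0,"rz": 0,"x": 0.06,"y": 0,"z": -0.2,"fingers": 0}

```text
time: 17.65
ee_pos: [0.4787, 0.1324, 0.3635]
eef_rot: [0.68, 0.733, -0.001, -0.0]
ft_force: [-0.7, 0.6, -0.4]
width: 0.0203
```

```bash
python3 - <<'E'
from h import *
c=cam('scene'); save(c,'pics/s6.png'); im=cv2.imread('pics/s6.png'); cv2.imwrite('pics/s6c.png',cv2.resize(im[150:270,300:500],None,fx=4,fy=4,interpolation=cv2.INTER_CUBIC))
t=cam('top'); im=cv2.cvtColor(t['color'],cv2.COLOR_RGB2BGR);cv2.imwrite('pics/t6c.png',cv2.resize(im[170:290,170:370],None,fx=4,fy=4,interpolation=cv2.INTER_CUBIC))
s=monitor.read_state(); print(s['ee_pos'])
E
```

```text
[0.47875382 0.13254226 0.36365227]
```

View pics/s6c.png

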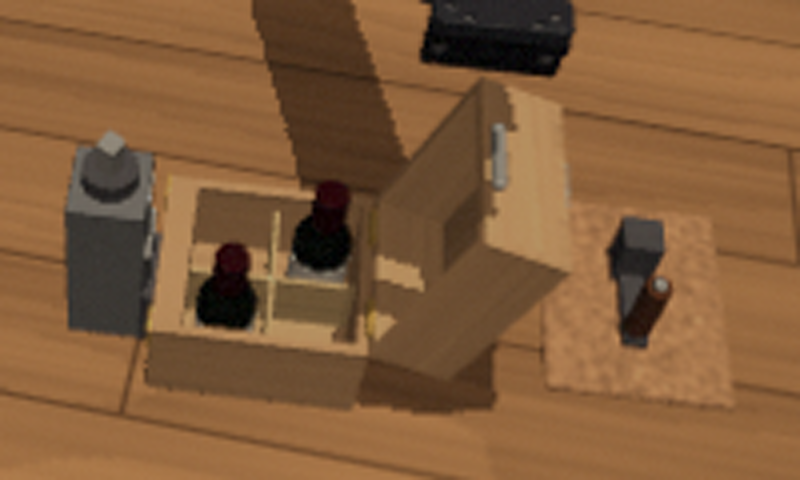

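View pics/t6c.png

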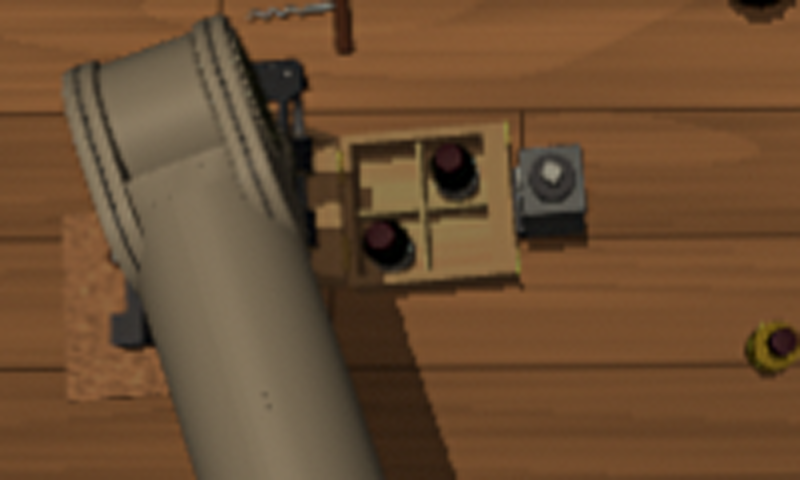

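Both dark bottles stand upright in their own cells. In the scene crop the caps are at (330,195) and (232,260). The lid is still open. Next, go behind the lid with closed fingers and sweep it over.

```bash
python3 - <<'E'
from h import *
go([(C(0,.220,.30),4.5),(C(0,.220,.209),4.5),(C(0,.05,.209),4.5)])
E
```

```text
t 17.75 tcp [0.4788 0.1325 0.3637] yaw 4.36 w 0.0122 F [-0.8 -0.3  0.5] q7 -0.28
x 0.1279 y 0.0305 z 0.0126 rx -0.0001 ry 0.0001 rz -0.0004 dist 132 mm
x 0.1280 y 0.0306 z 0.1036 rx -0.0001 ry 0.0001 rz -0.0004 dist 167 mm
x -0.0420 y 0.0310 z 0.1036 rx -0.0001 ry 0.0001 rz -0.0004 dist 116 mm
```

drive_tool:
  plan:
    - {"rx": 0,"ry": 0,"rz": 0,"x": 0.05,"y": 0.012,"z": 0,"fingers": 0}
    - {"rx": 0,"ry": 0,"rz": 0,"x": 0.1,"y": 0.03,"z": 0,"fingers": 0}
    - {"rx": 0,"ry": 0,"rz": 0,"x": 0.13,"y": 0.031,"z": 0.01,"fingers": 0}
    - {"rx": 0,"ry": 0,"rz": 0,"x": 0.13,"y": 0.031,"z": 0.04,"fingers": 0}
    - {"rx": 0,"ry": 0,"rz": 0,"x": 0.13,"y": 0.031,"z": 0.08,"fingers": 0}
    - {"rx": 0,"ry": 0,"rz": 0,"x": 0.13,"y": 0.031,"z": 0.1035,"fingers": 0}
    - {"rx": 0,"ry": 0,"rz": 0,"x": 0.13,"y": 0.031,"z": 0.1035,"fingers": 0}
    - {"rx": 0,"ry": 0,"rz": 0,"x": 0.115,"y": 0.031,"z": 0.1035,"fingers": 0}
    - {"rx": 0,"ry": 0,"rz": 0,"x": 0.1,"y": 0.031,"z": 0.1035,"fingers": 0}
    - {"rx": 0,"ry": 0,"rz": 0,"x": 0.085,"y": 0.031,"z": 0.1035,"fingers": 0}
    - {"rx": 0,"ry": 0,"rz": 0,"x": 0.07,"y": 0.031,"z": 0.1035,"fingers": 0}

```text
time: 19.12
ee_pos: [0.5047, 0.206, 0.2624]
eef_rot: [0.679, 0.734, 0.002, -0.0]
ft_force: [-0.1, 5.4, 3.6]
width: 0.0007
```

```bash
python3 - <<'E'
from h import *
c=cam('scene'); save(c,'pics/s7.png'); im=cv2.imread('pics/s7.png'); cv2.imwrite('pics/s7c.png',cv2.resize(im[100:270,300:500],None,fx=3,fy=3,interpolation=cv2.INTER_CUBIC))
go([(C(0,.05,.209),4.5)])
E
```

```text
t 19.18 tcp [0.5051 0.2033 0.2623] yaw 4.34 w 0.0006 F [ 0.7 -1.   0.6] q7 -0.32
x -0.1106 y -0.0007 z 0.0021 rx 0.0004 ry -0.0003 rz -0.0004 dist 111 mm
```

View pics/s7c.png

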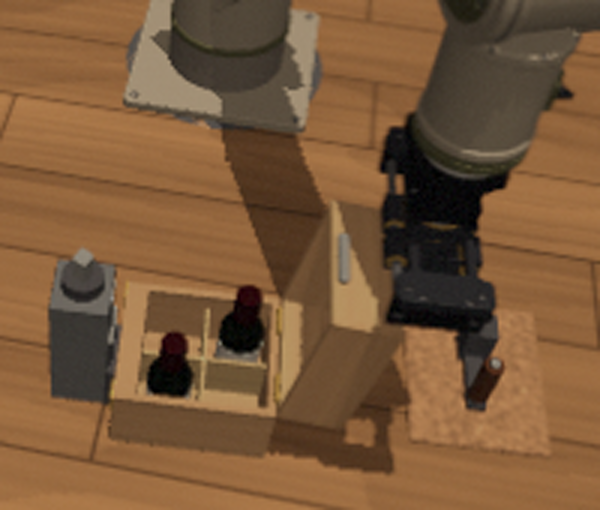

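The lid has swung forward (edge at (345,250)), and the force was about 5 N. Continue.

drive_tool:
  plan:
    - {"rx": 0,"ry": 0,"rz": 0,"x": -0.012,"y": 0,"z": 0,"fingers": 0}
    - {"rx": 0,"ry": 0,"rz": 0,"x": -0.025,"y": 0,"z": 0,"fingers": 0}
    - {"rx": 0,"ry": 0,"rz": 0,"x": -0.037,"y": 0,"z": 0,"fingers": 0}
    - {"rx": 0,"ry": 0,"rz": 0,"x": -0.05,"y": 0,"z": 0,"fingers": 0}
    - {"rx": 0,"ry": 0,"rz": 0,"x": -0.062,"y": 0,"z": 0,"fingers": 0}
    - {"rx": 0,"ry": 0,"rz": 0,"x": -0.075,"y": 0,"z": 0,"fingers": 0}
    - {"rx": 0,"ry": 0,"rz": 0,"x": -0.087,"y": 0,"z": 0,"fingers": 0}
    - {"rx": 0,"ry": 0,"rz": 0,"x": -0.1,"y": 0,"z": 0,"fingers": 0}
    - {"rx": 0,"ry": 0,"rz": 0,"x": -0.11,"y": 0,"z": 0,"fingers": 0}
    - {"rx": 0,"ry": 0,"rz": 0,"x": -0.115,"y": 0,"z": -0.01,"fingers": 0}
    - {"rx": 0,"ry": 0,"rz": 0,"x": -0.115,"y": 0,"z": -0.04,"fingers": 0}
    - {"rx": 0,"ry": 0,"rz": 0,"x": -0.115,"y": 0,"z": -0.04,"fingers": 0}

```text
time: 20.68
ee_pos: [0.514, 0.0912, 0.3031]
eef_rot: [0.679, 0.734, 0.002, 0.001]
ft_force: [0.4, 0.2, 0.3]
width: 0.0004
```

```bash
python3 - <<'E'
from h import *
c=cam('scene'); save(c,'pics/s8.png'); im=cv2.imread('pics/s8.png'); cv2.imwrite('pics/s8c.png',cv2.resize(im[100:270,300:500],None,fx=3,fy=3,interpolation=cv2.INTER_CUBIC))
go([(C(0,-.062,.25),4.5),(C(0,-.062,.18),4.5),(C(0,-.062,.162),4.5)])
E
```

```text
t 20.73 tcp [0.5135 0.0912 0.3017] yaw 4.46 w 0.0004 F [-0.6  0.3 -0.5] q7 -0.14
x -0.1102 y -0.0005 z 0.0007 rx 0.0003 ry -0.0001 rz -0.0001 dist 110 mm
x -0.1102 y -0.0007 z 0.0707 rx 0.0003 ry -0.0001 rz -0.0001 dist 131 mm
x -0.1102 y -0.0007 z 0.0887 rx 0.0003 ry -0.0001 rz -0.0001 dist 141 mm
```

View pics/s8c.png

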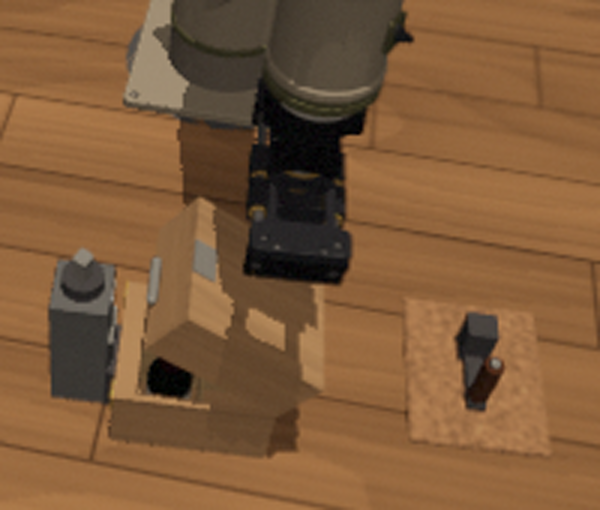

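The lid is sinking by itself. Move above its free edge and wait.

drive_tool:
  plan:
    - {"rx": 0,"ry": 0,"rz": 0,"x": 0,"y": 0,"z": -0.02,"fingers": 0}
    - {"rx": 0,"ry": 0,"rz": 0,"x": 0,"y": 0,"z": -0.02,"fingers": 0}
    - {"rx": 0,"ry": 0,"rz": 0,"x": 0,"y": 0,"z": -0.02,"fingers": 0}
    - {"rx": 0,"ry": 0,"rz": 0,"x": 0,"y": 0,"z": -0.02,"fingers": 0}
    - {"rx": 0,"ry": 0,"rz": 0,"x": -0.03,"y": 0,"z": -0.02,"fingers": 0}
    - {"rx": 0,"ry": 0,"rz": 0,"x": -0.06,"y": 0,"z": -0.01,"fingers": 0}
    - {"rx": 0,"ry": 0,"rz": 0,"x": -0.09,"y": 0,"z": 0,"fingers": 0}
    - {"rx": 0,"ry": 0,"rz": 0,"x": -0.11,"y": 0,"z": 0,"fingers": 0}
    - {"rx": 0,"ry": 0,"rz": 0,"x": -0.11,"y": 0,"z": 0,"fingers": 0}
    - {"rx": 0,"ry": 0,"rz": 0,"x": -0.11,"y": 0,"z": 0,"fingers": 0}
    - {"rx": 0,"ry": 0,"rz": 0,"x": -0.11,"y": 0,"z": 0,"fingers": 0}
    - {"rx": 0,"ry": 0,"rz": 0,"x": -0.11,"y": 0,"z": 0,"fingers": 0}

```text
time: 22.22
ee_pos: [0.5217, -0.0177, 0.3007]
eef_rot: [0.679, 0.734, 0.0, -0.0]
ft_force: [0.4, -0.9, 0.1]
width: 0.0005
```

```bash
python3 - <<'E'
from h import *
c=cam('scene'); save(c,'pics/s9.png'); im=cv2.imread('pics/s9.png'); cv2.imwrite('pics/s9c.png',cv2.resize(im[100:270,300:500],None,fx=3,fy=3,interpolation=cv2.INTER_CUBIC))
P=cloud(c); m=(abs((P[...,:2]-O)@EX)<.06); v=(P[...,:2]-O)@EY
for a in np.arange(-.08,.09,.02):
    k=m&(abs(v-a)<.005)&(P[...,2]>.09)&(P[...,2]<.2); print(round(a,2),k.sum(),np.median(P[...,2][k]).round(4) if k.any() else 0)
go([(C(0,-.062,.18),4.5),(C(0,-.062,.162),4.5)])
E
```

```text
-0.08 70 0.1302
-0.06 101 0.1558
-0.04 99 0.1537
-0.02 104 0.1516
0.0 123 0.15
0.02 122 0.1478
0.04 127 0.1461
0.06 123 0.1443
0.08 15 0.1429
t 22.27 tcp [ 0.5217 -0.0179  0.3008] yaw 4.51 w 0.0003 F [-0.  -0.2  1.8] q7 0.08
x -0.0008 y -0.0002 z 0.0698 rx 0.0000 ry -0.0000 rz 0.0000 dist 70 mm
x -0.0008 y -0.0002 z 0.0878 rx 0.0000 ry -0.0000 rz 0.0000 dist 88 mm
```

View pics/s9c.png

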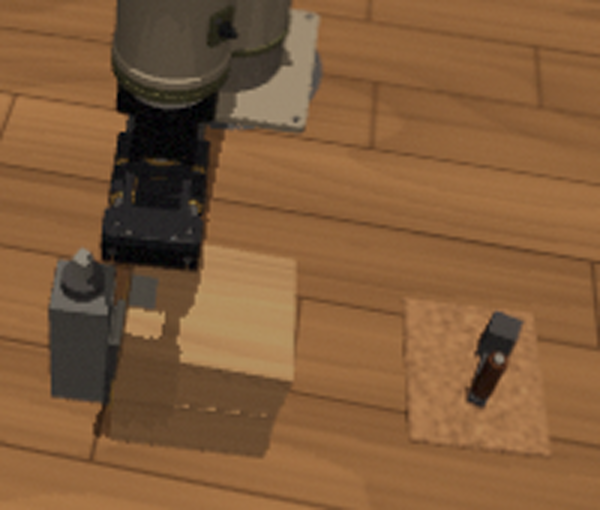

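The lid is ajar (slope about 0.1 rad). The crank has been knocked and now sits at (495,340) in the crop, so I'll re-measure it later. Now press the lid.

drive_tool:
  plan:
    - {"rx": 0,"ry": 0,"rz": 0,"x": -0.001,"y": 0,"z": 0.04,"fingers": 0}
    - {"rx": 0,"ry": 0,"rz": 0,"x": -0.001,"y": 0,"z": 0.065,"fingers": 0}
    - {"rx": 0,"ry": 0,"rz": 0,"x": -0.001,"y": 0,"z": 0.073,"fingers": 0}
    - {"rx": 0,"ry": 0,"rz": 0,"x": -0.001,"y": 0,"z": 0.077,"fingers": 0}
    - {"rx": 0,"ry": 0,"rz": 0,"x": -0.001,"y": 0,"z": 0.08,"fingers": 0}
    - {"rx": 0,"ry": 0,"rz": 0,"x": -0.001,"y": 0,"z": 0.083,"fingers": 0}
    - {"rx": 0,"ry": 0,"rz": 0,"x": -0.001,"y": 0,"z": 0.086,"fingers": 0}
    - {"rx": 0,"ry": 0,"rz": 0,"x": -0.001,"y": 0,"z": 0.089,"fingers": 0}
    - {"rx": 0,"ry": 0,"rz": 0,"x": -0.001,"y": 0,"z": 0.09,"fingers": 0}
    - {"rx": 0,"ry": 0,"rz": 0,"x": -0.001,"y": 0,"z": 0.09,"fingers": 0}

```text
time: 23.52
ee_pos: [0.5223, -0.0193, 0.2129]
eef_rot: [0.679, 0.734, 0.001, -0.0]
ft_force: [-7.8, -0.4, 21.6]
width: 0.0004
```

```bash
cat > lid.py <<'E'
from h import *
def lid(c):
    P=cloud(c); m=(abs((P[...,:2]-O)@EX)<.06); v=(P[...,:2]-O)@EY
    for a in np.arange(-.08,.09,.04):
        k=m&(abs(v-a)<.005)&(P[...,2]>.12)&(P[...,2]<.2); print(round(a,2),k.sum(),np.median(P[...,2][k]).round(4) if k.any() else 0)
E
python3 - <<'E'
from lid import *
lid(cam('scene'))
go([(C(0,-.062,.162),4.5)])
E
```

```text
-0.08 23 0.1434
-0.04 27 0.1431
0.0 127 0.143
0.04 123 0.1428
0.08 0 0
t 23.57 tcp [ 0.5223 -0.0193  0.2128] yaw 4.47 w 0.0006 F [-8.6 -0.  22. ] q7 0.13
x 0.0006 y -0.0007 z -0.0002 rx 0.0002 ry -0.0002 rz -0.0001 dist 1 mm
```

The lid is flat at 143 mm, so it is shut. Retract and look at the shaft from above.

```bash
python3 - <<'E'
from h import *
go([(C(0,-.122,.33),4.5)])
E
```

```text
t 23.57 tcp [ 0.5223 -0.0193  0.2128] yaw 4.47 w 0.0006 F [-8.6 -0.  22. ] q7 0.13
x -0.0592 y -0.0004 z -0.1682 rx 0.0002 ry -0.0002 rz -0.0001 dist 178 mm
```

drive_tool:
  plan:
    - {"rx": 0,"ry": 0,"rz": 0,"x": 0,"y": 0,"z": -0.03,"fingers": 0.3}
    - {"rx": 0,"ry": 0,"rz": 0,"x": 0,"y": 0,"z": -0.08,"fingers": 0.6}
    - {"rx": 0,"ry": 0,"rz": 0,"x": -0.02,"y": 0,"z": -0.13,"fingers": 1}
    - {"rx": 0,"ry": 0,"rz": 0,"x": -0.06,"y": 0,"z": -0.168,"fingers": 1}
    - {"rx": 0,"ry": 0,"rz": 0,"x": -0.06,"y": 0,"z": -0.168,"fingers": 1}
    - {"rx": 0,"ry": 0,"rz": 0,"x": -0.06,"y": 0,"z": -0.168,"fingers": 1}
    - {"rx": 0,"ry": 0,"rz": 0,"x": -0.06,"y": 0,"z": -0.168,"fingers": 1}

```text
time: 24.45
ee_pos: [0.5262, -0.078, 0.3776]
eef_rot: [0.678, 0.735, -0.001, -0.001]
ft_force: [0.2, 0.3, -0.1]
width: 0.0627
```

```bash
python3 - <<'E'
from lid import *
c=cam('wrist'); save(c,'pics/w10.png'); P=cloud(c)
go([])
lid(cam('scene'))
q=w2px(c,[C(0,-.122,.204),C(0,-.122,.172)]); print(q)
m=(P[...,2]>.198)&(np.hypot(*(P[...,:2]-C(0,-.122,0)[:2]).transpose(2,0,1))<.02)
print(m.sum(), P[m].mean(0), cv2.minAreaRect(P[m][:,:2].astype(np.float32)))
m=(abs(P[...,2]-.172)<.004)&(np.hypot(*(P[...,:2]-C(0,-.122,0)[:2]).transpose(2,0,1))<.03)
print(m.sum(), cv2.minEnclosingCircle(P[m][:,:2].astype(np.float32)))
u,v=q[0].astype(int)
im=cv2.cvtColor(c['color'],cv2.COLOR_RGB2BGR); cv2.imwrite('pics/w10c.png',cv2.resize(im[max(0,v-60):v+60,u-80:u+80],None,fx=5,fy=5,interpolation=cv2.INTER_CUBIC))
E
```

```text
t 24.5 tcp [ 0.5262 -0.0781  0.3777] yaw 4.56 w 0.0667 F [0.6 0.3 0.6] q7 0.2
-0.08 106 0.1436
-0.04 123 0.143
0.0 127 0.1431
0.04 125 0.1428
0.08 0 0
[[319.16467    198.96548424]
 [319.21150984 190.16147127]]
244 [ 0.52716158 -0.0784492   0.2021663 ] ((0.5272728204727173, -0.0794549509882927), (0.013100038282573223, 0.012688801623880863), 64.58366394042969)
1245 ((0.5273839831352234, -0.07934252917766571), 0.02016816847026348)
```

View pics/w10c.png

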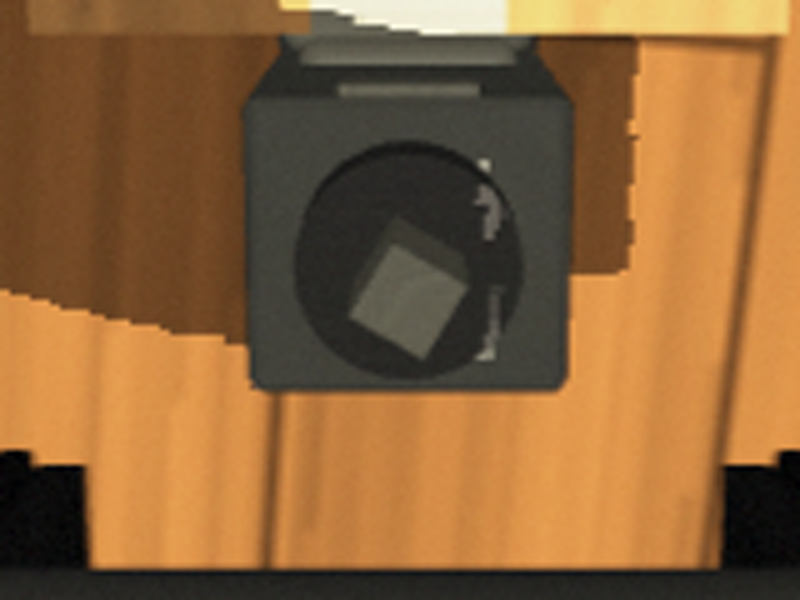

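The crop shows the square shaft top clearly, with corners near (400,243), (468,287), (425,360) and (348,318). Compute its angle and re-measure the crank.

```bash
python3 - <<'E'
from h import *
c=cam('wrist'); q=w2px(c,[C(0,-.122,.204)])[0].astype(int)
k=np.array([(400,243),(468,287),(425,360),(348,318)])/5.+[q[0]-80,q[1]-60]-.4
W=ray_z(c,k,.204); print(W.round(4), W.mean(0))
for i in range(4):
    d=W[(i+1)%4]-W[i]; print(np.hypot(*d[:2]).round(4), np.rad2deg(np.arctan2(d[1],d[0])).round(1)%90)
for n in ['scene','top']:
    c=cam(n);P=cloud(c); x,y,z=P[...,0],P[...,1],P[...,2]
    m=(z>0.03)&(x>0.36)&(x<0.54)&(y>0.22)&(y<0.42)
    q=P[m]; h=q[(q[:,2]>0.046)&(q[:,2]<0.055)]; hd=q[q[:,2]>0.068]
    print(n,'hub',cv2.minAreaRect(h[:,:2].astype(np.float32)),h.mean(0).round(4),'handle',hd.mean(0).round(4),len(h),len(hd))
    save(c,f'pics/{n}11.png')
    print([(np.round(d['centre'],4).tolist(),round(d['confidence'],2)) for l in ['crank_hub'] for d in nets.find_in(l,n)])
E
```

```text
[[ 0.5252 -0.0689  0.204 ]
 [ 0.5363 -0.075   0.204 ]
 [ 0.5306 -0.0873  0.204 ]
 [ 0.518  -0.0814  0.204 ]] [ 0.52751378 -0.07814305  0.204     ]
0.0127 61.1
0.0135 65.1
0.0138 65.1
0.0144 60.4
scene hub ((0.4324970543384552, 0.33449092507362366), (0.02946905605494976, 0.09043581038713455), 75.22584533691406) [0.4146 0.3388 0.0498] handle [0.4686 0.3254 0.0736] 97 36
[([0.418, 0.3312, 0.0484], 0.85)]
top hub ((0.4338715970516205, 0.33629265427589417), (0.03029099479317665, 0.09094616025686264), 81.77937316894531) [0.4116 0.3387 0.0508] handle [0.4681 0.3243 0.0754] 57 23
[([0.4238, 0.3331, 0.0487], 0.52)]
```

```bash
python3 - <<'E'
from h import *
go([((0.412,0.339,0.25),76),((0.412,0.339,0.19),76)])
E
```

```text
t 24.8 tcp [ 0.5264 -0.0791  0.3786] yaw 4.47 w 0.0852 F [0.2 0.  0.4] q7 0.2
x 0.4257 y -0.0815 z 0.0776 rx -0.0000 ry -0.0000 rz -0.1987 dist 440 mm
x 0.4257 y -0.0815 z 0.1376 rx -0.0000 ry -0.0000 rz -0.1987 dist 455 mm
```

drive_tool:
  plan:
    - {"rx": 0,"ry": 0,"rz": -0.025,"x": 0.05,"y": -0.01,"z": 0,"fingers": 1}
    - {"rx": 0,"ry": 0,"rz": -0.05,"x": 0.1,"y": -0.02,"z": 0,"fingers": 1}
    - {"rx": 0,"ry": 0,"rz": -0.075,"x": 0.16,"y": -0.03,"z": 0,"fingers": 1}
    - {"rx": 0,"ry": 0,"rz": -0.1,"x": 0.22,"y": -0.042,"z": 0.01,"fingers": 1}
    - {"rx": 0,"ry": 0,"rz": -0.125,"x": 0.28,"y": -0.054,"z": 0.02,"fingers": 1}
    - {"rx": 0,"ry": 0,"rz": -0.15,"x": 0.34,"y": -0.065,"z": 0.05,"fingers": 1}
    - {"rx": 0,"ry": 0,"rz": -0.175,"x": 0.39,"y": -0.075,"z": 0.08,"fingers": 1}
    - {"rx": 0,"ry": 0,"rz": -0.199,"x": 0.426,"y": -0.0815,"z": 0.12,"fingers": 1}
    - {"rx": 0,"ry": 0,"rz": -0.199,"x": 0.426,"y": -0.0815,"z": 0.137,"fingers": 1}
    - {"rx": 0,"ry": 0,"rz": -0.199,"x": 0.426,"y": -0.0815,"z": 0.137,"fingers": 1}
    - {"rx": 0,"ry": 0,"rz": -0.199,"x": 0.426,"y": -0.0815,"z": 0.137,"fingers": 1}

```text
time: 26.18
ee_pos: [0.4132, 0.3383, 0.2432]
eef_rot: [0.122, 0.992, 0.001, 0.001]
ft_force: [-0.1, -0.2, -0.1]
width: 0.0873
```

```bash
python3 - <<'E'
from h import *
go([])
c=cam('wrist'); save(c,'pics/w12.png'); P=cloud(c)
x,y,z=P[...,0],P[...,1],P[...,2]
m=(z>0.02)&(x>0.36)&(x<0.54)&(y>0.22)&(y<0.42)
q=P[m]; h=q[(q[:,2]>0.045)&(q[:,2]<0.057)]; hd=q[q[:,2]>0.068]
print('hub',cv2.minAreaRect(h[:,:2].astype(np.float32)),h.mean(0).round(4),'handle',hd.mean(0).round(4),len(h),len(hd))
hh=h[np.hypot(h[:,0]-.412,h[:,1]-.339)<.028]; print(cv2.minAreaRect(hh[:,:2].astype(np.float32)),hh.mean(0))
E
```

```text
t 26.18 tcp [0.4132 0.3383 0.2432] yaw 75.93 w 0.0873 F [-0.1 -0.2 -0.1] q7 0.59
hub ((0.42613643407821655, 0.33532968163490295), (0.02945229783654213, 0.07907643169164658), 75.14083862304688) [0.4063 0.3405 0.0502] handle [0.3889 0.3445 0.271 ] 1406 94976
((0.40246593952178955, 0.3416225016117096), (0.02948508784174919, 0.030030949041247368), 75.31949615478516) [0.40219296 0.34147445 0.05018481]
```

View pics/w12.png

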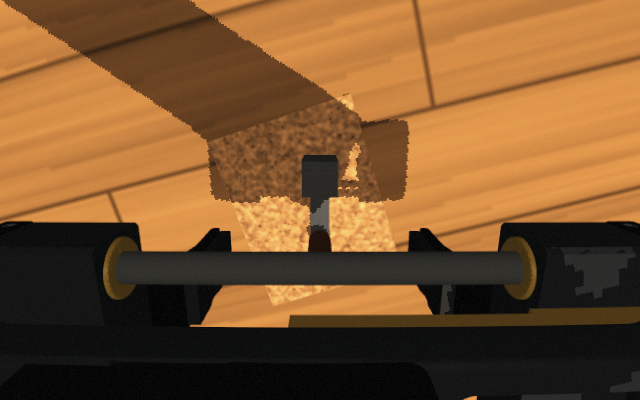

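The wrist view shows the hub at (320,175) and the handle at (320,240). The fitted hub is 29.5×30 mm at (0.4025,0.3416), yaw −14.7°. Descend and grip the hub.

```bash
python3 - <<'E'
from h import *
go([((0.4025,0.3416,0.14),75.3),((0.4025,0.3416,0.038),75.3)])
E
```

```text
t 26.23 tcp [0.4132 0.3385 0.2433] yaw 75.95 w 0.0869 F [-0.4  0.1 -0.4] q7 0.59
x 0.0112 y 0.0003 z 0.0523 rx 0.0003 ry 0.0002 rz 0.0018 dist 53 mm
x 0.0113 y 0.0001 z 0.1543 rx 0.0003 ry 0.0002 rz 0.0018 dist 155 mm
```

drive_tool:
  plan:
    - {"rx": 0,"ry": 0,"rz": 0.0018,"x": 0.011,"y": 0,"z": 0.03,"fingers": 1}
    - {"rx": 0,"ry": 0,"rz": 0.0018,"x": 0.011,"y": 0,"z": 0.08,"fingers": 1}
    - {"rx": 0,"ry": 0,"rz": 0.0018,"x": 0.011,"y": 0,"z": 0.12,"fingers": 1}
    - {"rx": 0,"ry": 0,"rz": 0.0018,"x": 0.011,"y": 0,"z": 0.145,"fingers": 1}
    - {"rx": 0,"ry": 0,"rz": 0.0018,"x": 0.011,"y": 0,"z": 0.154,"fingers": 1}
    - {"rx": 0,"ry": 0,"rz": 0.0018,"x": 0.011,"y": 0,"z": 0.154,"fingers": 0.7}
    - {"rx": 0,"ry": 0,"rz": 0.0018,"x": 0.011,"y": 0,"z": 0.154,"fingers": 0.6}
    - {"rx": 0,"ry": 0,"rz": 0.0018,"x": 0.011,"y": 0,"z": 0.154,"fingers": 0.5}

```text
time: 27.22
ee_pos: [0.4019, 0.3422, 0.0888]
eef_rot: [0.127, 0.992, 0.001, 0.001]
ft_force: [-0.7, -0.3, 0.8]
width: 0.0646
```

```bash
python3 - <<'E'
from h import *
go([((0.4025,0.3416,0.037),75.3)])
E
```

```text
t 27.23 tcp [0.4019 0.3422 0.0888] yaw 75.45 w 0.0646 F [-0.7 -0.3  0.8] q7 0.6
x -0.0008 y -0.0004 z 0.0008 rx 0.0003 ry 0.0001 rz 0.0004 dist 1 mm
```

drive_tool:
  plan:
    - {"rx": 0,"ry": 0,"rz": 0,"x": 0,"y": 0,"z": 0,"fingers": 0}
    - {"rx": 0,"ry": 0,"rz": 0,"x": 0,"y": 0,"z": 0,"fingers": 0}
    - {"rx": 0,"ry": 0,"rz": 0,"x": 0,"y": 0,"z": 0,"fingers": 0}
    - {"rx": 0,"ry": 0,"rz": 0,"x": 0,"y": 0,"z": 0,"fingers": 0}
    - {"rx": 0,"ry": 0,"rz": 0,"x": 0,"y": 0,"z": 0,"fingers": 0}
    - {"rx": 0,"ry": 0,"rz": 0,"x": 0,"y": 0,"z": 0,"fingers": 0}
    - {"rx": 0,"ry": 0,"rz": 0,"x": 0,"y": 0,"z": 0,"fingers": 0}
    - {"rx": 0,"ry": 0,"rz": 0,"x": 0,"y": 0,"z": 0,"fingers": 0}
    - {"rx": 0,"ry": 0,"rz": 0,"x": 0,"y": 0,"z": -0.02,"fingers": 0}
    - {"rx": 0,"ry": 0,"rz": 0,"x": 0,"y": 0,"z": -0.06,"fingers": 0}
    - {"rx": 0,"ry": 0,"rz": 0,"x": 0,"y": 0,"z": -0.12,"fingers": 0}
    - {"rx": 0,"ry": 0,"rz": 0,"x": 0,"y": 0,"z": -0.12,"fingers": 0}
  squeeze: 40

```text
time: 28.72
ee_pos: [0.403, 0.3431, 0.212]
eef_rot: [0.127, 0.992, 0.003, 0.002]
ft_force: [0.6, 0.2, -3.7]
width: 0.0295
```

```bash
python3 - <<'E'
from h import *
S=(0.5272,-0.079)
go([((S[0],S[1],0.30),63.5)])
c=cam('scene'); save(c,'pics/s13.png');im=cv2.imread('pics/s13.png'); cv2.imwrite('pics/s13c.png',cv2.resize(im[120:270,360:560],None,fx=4,fy=4,interpolation=cv2.INTER_CUBIC))
E
```

```text
t 28.73 tcp [0.403  0.3431 0.212 ] yaw 75.44 w 0.0295 F [ 0.6  0.2 -3.7] q7 0.57
x -0.2268 y -0.3763 z -0.1409 rx 0.0012 ry 0.0004 rz 0.0332 dist 461 mm
```

View pics/s13c.png

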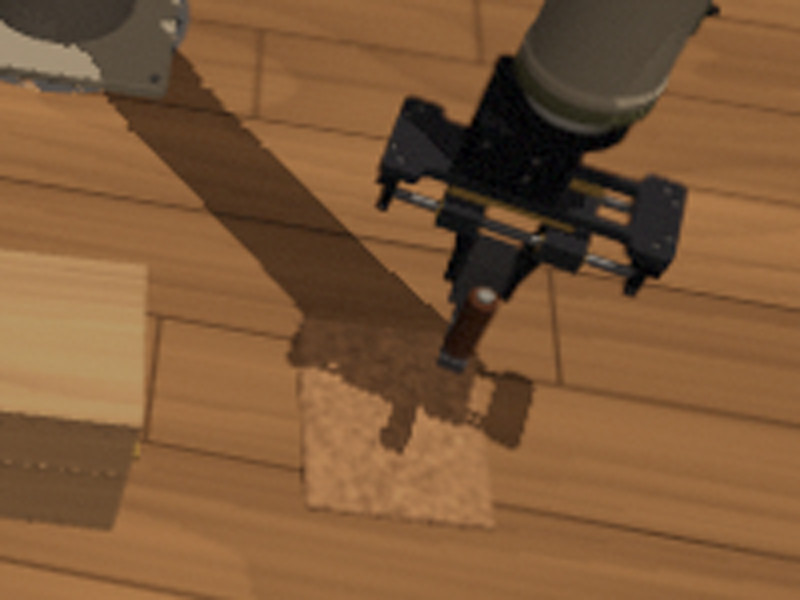

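The crank is held and level. Carry it over the shaft, lifting first.

drive_tool:
  plan:
    - {"rx": 0,"ry": 0,"rz": 0,"x": 0,"y": 0,"z": -0.05,"fingers": 0}
    - {"rx": 0,"ry": 0,"rz": 0,"x": 0,"y": 0,"z": -0.11,"fingers": 0}
    - {"rx": 0,"ry": 0,"rz": 0,"x": -0.02,"y": -0.033,"z": -0.14,"fingers": 0}
    - {"rx": 0,"ry": 0,"rz": 0.005,"x": -0.05,"y": -0.08,"z": -0.14,"fingers": 0}
    - {"rx": 0,"ry": 0,"rz": 0.01,"x": -0.08,"y": -0.13,"z": -0.14,"fingers": 0}
    - {"rx": 0,"ry": 0,"rz": 0.015,"x": -0.11,"y": -0.18,"z": -0.14,"fingers": 0}
    - {"rx": 0,"ry": 0,"rz": 0.02,"x": -0.14,"y": -0.23,"z": -0.14,"fingers": 0}
    - {"rx": 0,"ry": 0,"rz": 0.025,"x": -0.17,"y": -0.28,"z": -0.14,"fingers": 0}
    - {"rx": 0,"ry": 0,"rz": 0.033,"x": -0.2,"y": -0.33,"z": -0.14,"fingers": 0}
    - {"rx": 0,"ry": 0,"rz": 0.033,"x": -0.227,"y": -0.376,"z": -0.14,"fingers": 0}
    - {"rx": 0,"ry": 0,"rz": 0.033,"x": -0.227,"y": -0.376,"z": -0.14,"fingers": 0}
    - {"rx": 0,"ry": 0,"rz": 0.033,"x": -0.227,"y": -0.376,"z": -0.14,"fingers": 0}

```text
time: 30.28
ee_pos: [0.5263, -0.0786, 0.3461]
eef_rot: [0.229, 0.974, -0.0, -0.001]
ft_force: [0.4, -0.1, -2.2]
width: 0.0294
```

```bash
python3 - <<'E'
from h import *
S=(0.5266,-0.0787)
go([((S[0],S[1],0.26),63.5),((S[0],S[1],0.206),63.5)])
c=cam('wrist'); save(c,'pics/w14.png')
c=cam('scene'); save(c,'pics/s14.png');im=cv2.imread('pics/s14.png'); cv2.imwrite('pics/s14c.png',cv2.resize(im[100:250,250:450],None,fx=4,fy=4,interpolation=cv2.INTER_CUBIC))
P=cloud(c); m=(P[...,2]>.33)&(P[...,2]<.35); 
E
```

```text
t 30.27 tcp [ 0.5263 -0.0786  0.3461] yaw 63.57 w 0.0294 F [ 0.4 -0.1 -2.2] q7 1.24
x -0.0004 y 0.0001 z 0.0351 rx -0.0002 ry -0.0004 rz 0.0002 dist 35 mm
x -0.0005 y 0.0002 z 0.0891 rx -0.0002 ry -0.0004 rz 0.0002 dist 89 mm
```

View pics/w14.png

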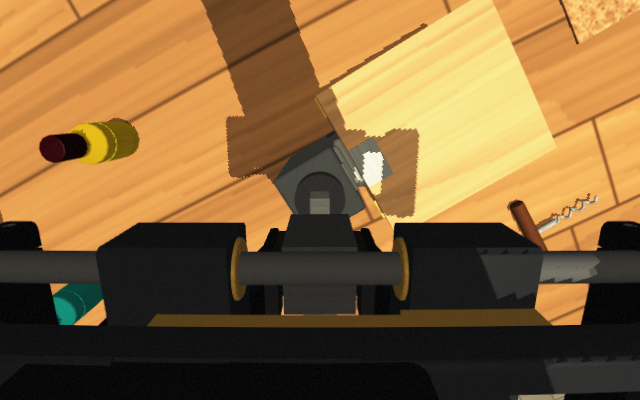

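View pics/s14c.png

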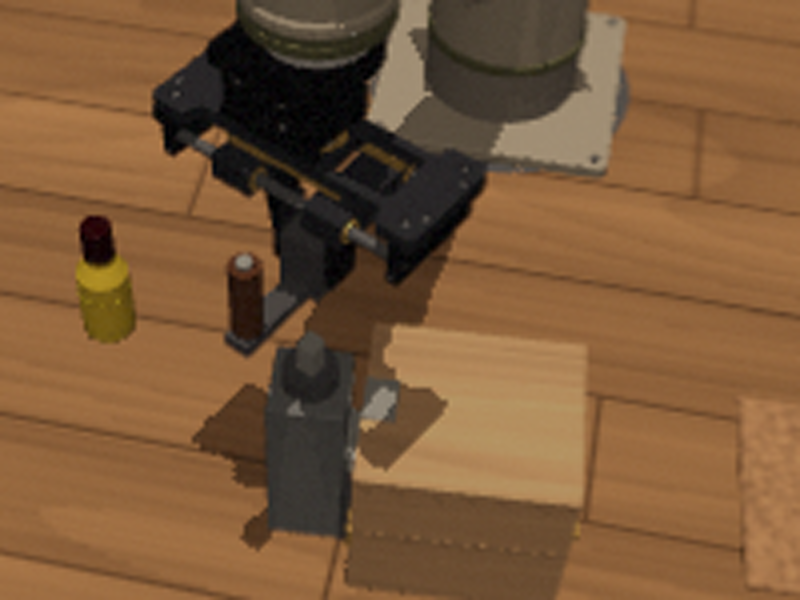

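In the wrist view the shaft at (320,203) is square to the tool and in line with the hub at (320,240). Lower it in steps.

drive_tool:
  plan:
    - {"rx": 0,"ry": 0,"rz": 0,"x": 0,"y": 0,"z": 0.03,"fingers": 0}
    - {"rx": 0,"ry": 0,"rz": 0,"x": 0,"y": 0,"z": 0.045,"fingers": 0}
    - {"rx": 0,"ry": 0,"rz": 0,"x": 0,"y": 0,"z": 0.052,"fingers": 0}
    - {"rx": 0,"ry": 0,"rz": 0,"x": 0,"y": 0,"z": 0.058,"fingers": 0}
    - {"rx": 0,"ry": 0,"rz": 0,"x": 0,"y": 0,"z": 0.064,"fingers": 0}
    - {"rx": 0,"ry": 0,"rz": 0,"x": 0,"y": 0,"z": 0.068,"fingers": 0}

```text
time: 31.12
ee_pos: [0.5268, -0.0792, 0.2797]
eef_rot: [0.229, 0.974, 0.0, 0.0]
ft_force: [-0.4, -0.2, -1.7]
width: 0.0297
```

```bash
python3 - <<'E'
from h import *
S=(0.5266,-0.0787)
go([((S[0],S[1],0.206),63.5)])
E
```

```text
t 31.12 tcp [ 0.5268 -0.0792  0.2797] yaw 63.57 w 0.0297 F [-0.4 -0.2 -1.7] q7 1.26
x 0.0004 y 0.0004 z 0.0227 rx 0.0000 ry 0.0000 rz 0.0002 dist 23 mm
```

drive_tool:
  plan:
    - {"rx": 0,"ry": 0,"rz": 0,"x": 0,"y": 0,"z": 0.005,"fingers": 0}
    - {"rx": 0,"ry": 0,"rz": 0,"x": 0,"y": 0,"z": 0.01,"fingers": 0}
    - {"rx": 0,"ry": 0,"rz": 0,"x": 0,"y": 0,"z": 0.015,"fingers": 0}
    - {"rx": 0,"ry": 0,"rz": 0,"x": 0,"y": 0,"z": 0.019,"fingers": 0}
    - {"rx": 0,"ry": 0,"rz": 0,"x": 0,"y": 0,"z": 0.022,"fingers": 0}
    - {"rx": 0,"ry": 0,"rz": 0,"x": 0,"y": 0,"z": 0.024,"fingers": 0}
    - {"rx": 0,"ry": 0,"rz": 0,"x": 0,"y": 0,"z": 0.024,"fingers": 0}

```text
time: 32.0
ee_pos: [0.5267, -0.0792, 0.2558]
eef_rot: [0.229, 0.974, 0.0, 0.0]
ft_force: [1.4, -0.5, -2.6]
width: 0.0296
```

drive_tool:
  plan:
    - {"rx": 0,"ry": 0,"rz": 0,"x": 0,"y": 0,"z": 0.001,"fingers": 0}
    - {"rx": 0,"ry": 0,"rz": 0,"x": 0,"y": 0,"z": 0.002,"fingers": 0}
    - {"rx": 0,"ry": 0,"rz": 0,"x": 0,"y": 0,"z": 0.002,"fingers": 0}

```text
time: 32.38
ee_pos: [0.5268, -0.0793, 0.2557]
eef_rot: [0.229, 0.973, 0.001, 0.0]
ft_force: [-9.9, 1.0, 19.6]
width: 0.0295
```

The crank bottomed out: z held at 0.2557 with about 20 N. Release and look.

drive_tool:
  plan:
    - {"rx": 0,"ry": 0,"rz": 0,"x": 0,"y": 0,"z": -0.002,"fingers": 0}
    - {"rx": 0,"ry": 0,"rz": 0,"x": 0,"y": 0,"z": -0.002,"fingers": 0.6}
    - {"rx": 0,"ry": 0,"rz": 0,"x": 0,"y": 0,"z": -0.002,"fingers": 0.6}
    - {"rx": 0,"ry": 0,"rz": 0,"x": 0,"y": 0,"z": -0.002,"fingers": 0.6}
    - {"rx": 0,"ry": 0,"rz": 0,"x": 0,"y": 0,"z": -0.002,"fingers": 0.6}
    - {"rx": 0,"ry": 0,"rz": 0,"x": 0,"y": 0,"z": -0.04,"fingers": 0.6}
    - {"rx": 0,"ry": 0,"rz": 0,"x": 0,"y": 0,"z": -0.1,"fingers": 0.6}
    - {"rx": 0,"ry": 0,"rz": 0,"x": 0,"y": 0,"z": -0.12,"fingers": 0.4}
    - {"rx": 0,"ry": 0,"rz": 0,"x": 0,"y": 0,"z": -0.12,"fingers": 0.4}

```text
time: 33.5
ee_pos: [0.5272, -0.0794, 0.375]
eef_rot: [0.229, 0.974, 0.001, 0.001]
ft_force: [0.9, -0.6, -0.5]
width: 0.0398
```

```bash
python3 - <<'E'
from h import *
go([((0.5854,-.108,.29),-9),((0.5854,-.108,.220),-9)])
c=cam('wrist'); save(c,'pics/w15.png'); P=cloud(c); x,y,z=P[...,0],P[...,1],P[...,2]
near=np.hypot(x-.527,y+.079)<.03
m=near&(z>.21)&(z<.225); print('hub top',m.sum(),np.median(z[m]),cv2.minAreaRect(P[m][:,:2].astype(np.float32)))
c=cam('scene'); save(c,'pics/s15.png');im=cv2.imread('pics/s15.png'); cv2.imwrite('pics/s15c.png',cv2.resize(im[120:270,250:450],None,fx=4,fy=4,interpolation=cv2.INTER_CUBIC))
P=cloud(c); x,y,z=P[...,0],P[...,1],P[...,2]
near=np.hypot(x-.527,y+.079)<.03
m=near&(z>.21)&(z<.225); print('hub top',m.sum(),np.median(z[m]),P[m].mean(0))
m=(np.hypot(x-.585,y+.108)<.03)&(z>.236)&(z<.25); print('handle',m.sum(),P[m].mean(0),z[m].max() if m.any() else 0)
E
```

```text
t 33.5 tcp [ 0.5272 -0.0794  0.375 ] yaw 63.57 w 0.0398 F [ 0.9 -0.6 -0.5] q7 1.23
x -0.0648 y 0.0002 z 0.0341 rx 0.0005 ry 0.0001 rz 0.2016 dist 73 mm
x -0.0646 y 0.0001 z 0.1041 rx 0.0005 ry 0.0001 rz 0.2016 dist 123 mm
hub top 1694 0.21816809851622293 ((0.527879536151886, -0.07973618805408478), (0.029702438041567802, 0.03022410161793232), 63.70494842529297)
hub top 126 0.21793450990097063 [ 0.52968384 -0.0782947   0.217501  ]
handle 48 [ 0.58836368 -0.10637404  0.24161756] 0.2459682005082161
```

View pics/s15c.png

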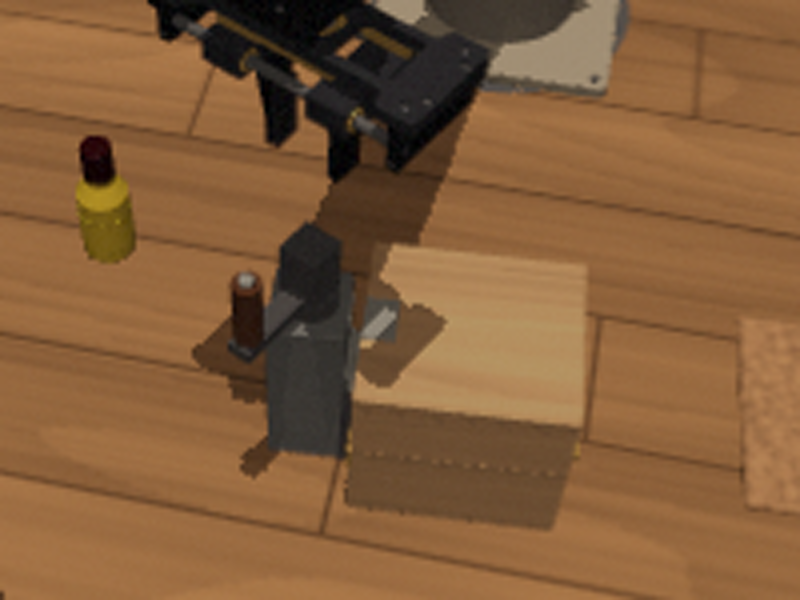

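View pics/w15.png

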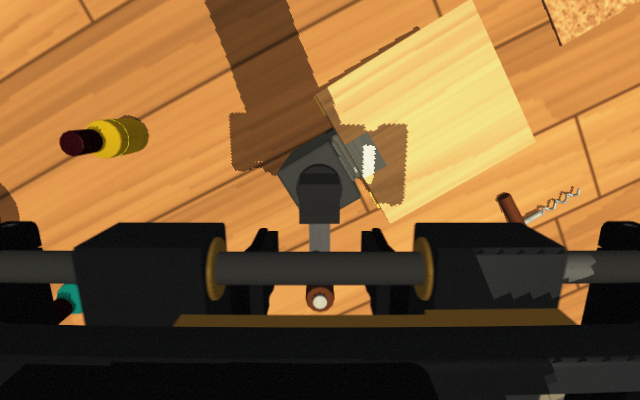

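The hub top is at 218 mm (172+46), so it is fully seated, with yaw −26.3°. Now grip the handle.

drive_tool:
  plan:
    - {"rx": 0,"ry": 0,"rz": 0,"x": -0.04,"y": 0,"z": 0,"fingers": 0.45}
    - {"rx": 0,"ry": 0,"rz": 0,"x": -0.065,"y": 0,"z": 0.01,"fingers": 0.45}
    - {"rx": 0,"ry": 0,"rz": 0,"x": -0.065,"y": 0,"z": 0.035,"fingers": 0.45}
    - {"rx": 0,"ry": 0,"rz": 0,"x": -0.065,"y": 0,"z": 0.06,"fingers": 0.45}
    - {"rx": 0,"ry": 0,"rz": 0,"x": -0.065,"y": 0,"z": 0.085,"fingers": 0.45}
    - {"rx": 0,"ry": 0,"rz": 0,"x": -0.065,"y": 0,"z": 0.104,"fingers": 0.45}
    - {"rx": 0,"ry": 0,"rz": 0,"x": -0.065,"y": 0,"z": 0.104,"fingers": 0.2}
    - {"rx": 0,"ry": 0,"rz": 0,"x": -0.065,"y": 0,"z": 0.104,"fingers": 0}
    - {"rx": 0,"ry": 0,"rz": 0,"x": -0.065,"y": 0,"z": 0.104,"fingers": 0}
    - {"rx": 0,"ry": 0,"rz": 0,"x": -0.065,"y": 0,"z": 0.104,"fingers": 0}
    - {"rx": 0,"ry": 0,"rz": 0,"x": -0.065,"y": 0,"z": 0.104,"fingers": 0}
    - {"rx": 0,"ry": 0,"rz": 0,"x": -0.065,"y": 0,"z": 0.104,"fingers": 0}
  squeeze: 15

```text
time: 35.1
ee_pos: [0.5853, -0.1083, 0.2703]
eef_rot: [0.229, 0.974, 0.0, 0.001]
ft_force: [1.6, -1.6, 4.3]
width: 0.0205
```

```bash
cat > wind.py <<'E'
from h import *
import sys
# next waypoints on the circle, clockwise, in tool axes relative to now
SC=np.array([0.5273,-0.0795]); RAD=0.065
def wp(step,n,a0=None,z=None):
    s=monitor.read_state(); p=np.array(s['ee_pos']); R0=R.from_quat(s['eef_rot']).as_matrix()
    a=np.arctan2(p[1]-SC[1],p[0]-SC[0]); print('t',round(s['time'],2),'ang',np.rad2deg(a).round(1),'rad',np.hypot(*(p[:2]-SC)).round(4),'z',p[2].round(4),'F',np.round(s['ft_force'],1),'w',round(s['width'],4),'yaw',round(yaw_now(s),2))
    if z is None: z=p[2]
    for k in range(1,n+1):
        b=a-np.deg2rad(step*k); t=np.r_[SC+RAD*np.array([np.cos(b),np.sin(b)]),z]
        d=R0.T@(t-p); print(k,'%.4f %.4f %.4f'%tuple(d))
if __name__=='__main__': wp(float(sys.argv[1]),int(sys.argv[2]),z=float(sys.argv[3]))
E
python3 wind.py 15 12 .2705
```

```text
t 35.1 ang -26.4 rad 0.0648 z 0.2703 F [ 1.6 -1.6  4.3] w 0.0205 yaw 63.57
1 0.0020 -0.0168 -0.0002
2 0.0085 -0.0325 -0.0002
3 0.0188 -0.0460 -0.0002
4 0.0323 -0.0563 -0.0003
5 0.0479 -0.0628 -0.0003
6 0.0648 -0.0650 -0.0003
7 0.0816 -0.0628 -0.0003
8 0.0973 -0.0563 -0.0004
9 0.1107 -0.0460 -0.0004
10 0.1211 -0.0326 -0.0004
11 0.1276 -0.0169 -0.0004
12 0.1298 -0.0001 -0.0004
```

drive_tool:
  plan:
    - {"rx": 0,"ry": 0,"rz": 0,"x": 0.002,"y": -0.017,"z": 0,"fingers": 0}
    - {"rx": 0,"ry": 0,"rz": 0,"x": 0.0085,"y": -0.0325,"z": 0,"fingers": 0}
    - {"rx": 0,"ry": 0,"rz": 0,"x": 0.019,"y": -0.046,"z": 0,"fingers": 0}
    - {"rx": 0,"ry": 0,"rz": 0,"x": 0.0323,"y": -0.0563,"z": 0,"fingers": 0}
    - {"rx": 0,"ry": 0,"rz": 0,"x": 0.048,"y": -0.0628,"z": 0,"fingers": 0}
    - {"rx": 0,"ry": 0,"rz": 0,"x": 0.065,"y": -0.065,"z": 0,"fingers": 0}

```text
time: 35.85
ee_pos: [0.4969, -0.1377, 0.2699]
eef_rot: [0.229, 0.973, 0.001, 0.001]
ft_force: [5.4, 4.6, 3.4]
width: 0.0203
```

```bash
python3 wind.py 15 12 .2700
```

```text
t 35.85 ang -117.6 rad 0.0657 z 0.2699 F [5.4 4.6 3.4] w 0.0203 yaw 63.54
1 0.0168 0.0032 -0.0001
2 0.0323 0.0100 -0.0001
3 0.0456 0.0206 -0.0001
4 0.0556 0.0343 -0.0001
5 0.0618 0.0501 -0.0001
6 0.0637 0.0669 -0.0000
7 0.0612 0.0837 -0.0000
8 0.0544 0.0992 0.0000
9 0.0438 0.1125 0.0000
10 0.0301 0.1226 0.0001
11 0.0143 0.1287 0.0001
12 -0.0026 0.1306 0.0001
```

drive_tool:
  plan:
    - {"rx": 0,"ry": 0,"rz": 0,"x": 0.0168,"y": 0.0032,"z": 0,"fingers": 0}
    - {"rx": 0,"ry": 0,"rz": 0,"x": 0.0323,"y": 0.01,"z": 0,"fingers": 0}
    - {"rx": 0,"ry": 0,"rz": 0,"x": 0.0456,"y": 0.0206,"z": 0,"fingers": 0}
    - {"rx": 0,"ry": 0,"rz": 0,"x": 0.0556,"y": 0.0343,"z": 0,"fingers": 0}
    - {"rx": 0,"ry": 0,"rz": 0,"x": 0.0618,"y": 0.0501,"z": 0,"fingers": 0}
    - {"rx": 0,"ry": 0,"rz": 0,"x": 0.0637,"y": 0.0669,"z": 0,"fingers": 0}
    - {"rx": 0,"ry": 0,"rz": 0,"x": 0.0612,"y": 0.0837,"z": 0,"fingers": 0}
    - {"rx": 0,"ry": 0,"rz": 0,"x": 0.0544,"y": 0.0992,"z": 0,"fingers": 0}
    - {"rx": 0,"ry": 0,"rz": 0,"x": 0.0438,"y": 0.1125,"z": 0,"fingers": 0}
    - {"rx": 0,"ry": 0,"rz": 0,"x": 0.0301,"y": 0.1226,"z": 0,"fingers": 0}
    - {"rx": 0,"ry": 0,"rz": 0,"x": 0.0143,"y": 0.1287,"z": 0,"fingers": 0}
    - {"rx": 0,"ry": 0,"rz": 0,"x": -0.0026,"y": 0.1306,"z": 0,"fingers": 0}

```text
time: 37.35
ee_pos: [0.5575, -0.0216, 0.2698]
eef_rot: [0.228, 0.974, 0.0, -0.001]
ft_force: [-3.7, 0.7, 6.5]
width: 0.0206
```

```bash
python3 wind.py 15 12 .2700; python3 - <<'E'
from h import *
c=cam('scene'); save(c,'pics/s16.png');im=cv2.imread('pics/s16.png'); cv2.imwrite('pics/s16c.png',cv2.resize(im[120:270,250:450],None,fx=4,fy=4,interpolation=cv2.INTER_CUBIC))
E
```

```text
t 37.35 ang 62.4 rad 0.0653 z 0.2698 F [-3.7  0.7  6.5] w 0.0206 yaw 63.63
1 -0.0168 -0.0029 -0.0002
2 -0.0323 -0.0097 -0.0003
3 -0.0455 -0.0203 -0.0003
4 -0.0556 -0.0340 -0.0003
5 -0.0617 -0.0498 -0.0003
6 -0.0636 -0.0667 -0.0003
7 -0.0610 -0.0834 -0.0003
8 -0.0542 -0.0990 -0.0003
9 -0.0436 -0.1122 -0.0003
10 -0.0299 -0.1223 -0.0002
11 -0.0141 -0.1284 -0.0002
12 0.0028 -0.1303 -0.0002
```

View pics/s16c.png

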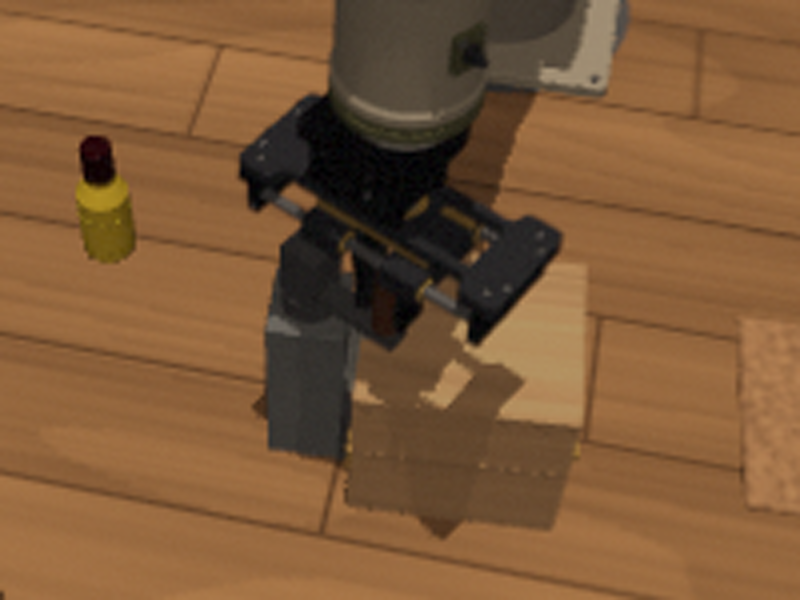

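The crank is still seated and turning; 270° wound so far. Continue.

drive_tool:
  plan:
    - {"rx": 0,"ry": 0,"rz": 0,"x": -0.0168,"y": -0.003,"z": 0,"fingers": 0}
    - {"rx": 0,"ry": 0,"rz": 0,"x": -0.0323,"y": -0.0097,"z": 0,"fingers": 0}
    - {"rx": 0,"ry": 0,"rz": 0,"x": -0.0455,"y": -0.0203,"z": 0,"fingers": 0}
    - {"rx": 0,"ry": 0,"rz": 0,"x": -0.0556,"y": -0.034,"z": 0,"fingers": 0}
    - {"rx": 0,"ry": 0,"rz": 0,"x": -0.0617,"y": -0.0498,"z": 0,"fingers": 0}
    - {"rx": 0,"ry": 0,"rz": 0,"x": -0.0636,"y": -0.0667,"z": 0,"fingers": 0}
    - {"rx": 0,"ry": 0,"rz": 0,"x": -0.061,"y": -0.0834,"z": 0,"fingers": 0}
    - {"rx": 0,"ry": 0,"rz": 0,"x": -0.0542,"y": -0.099,"z": 0,"fingers": 0}
    - {"rx": 0,"ry": 0,"rz": 0,"x": -0.0436,"y": -0.1122,"z": 0,"fingers": 0}
    - {"rx": 0,"ry": 0,"rz": 0,"x": -0.03,"y": -0.1223,"z": 0,"fingers": 0}
    - {"rx": 0,"ry": 0,"rz": 0,"x": -0.0141,"y": -0.1284,"z": 0,"fingers": 0}
    - {"rx": 0,"ry": 0,"rz": 0,"x": 0.0028,"y": -0.1303,"z": 0,"fingers": 0}

```text
time: 38.9
ee_pos: [0.4972, -0.1377, 0.27]
eef_rot: [0.229, 0.973, 0.0, 0.001]
ft_force: [4.6, 4.2, 2.3]
width: 0.0205
```

```bash
python3 wind.py 15 12 .2700
```

```text
t 38.9 ang -117.3 rad 0.0655 z 0.27 F [4.6 4.2 2.3] w 0.0205 yaw 63.53
1 0.0168 0.0030 -0.0001
2 0.0324 0.0097 -0.0001
3 0.0457 0.0202 -0.0001
4 0.0558 0.0338 -0.0001
5 0.0621 0.0496 -0.0001
6 0.0640 0.0665 -0.0001
7 0.0616 0.0833 -0.0001
8 0.0549 0.0988 -0.0000
9 0.0443 0.1121 0.0000
10 0.0307 0.1223 0.0001
11 0.0150 0.1285 0.0001
12 -0.0019 0.1305 0.0001
```

drive_tool:
  plan:
    - {"rx": 0,"ry": 0,"rz": 0,"x": 0.0168,"y": 0.003,"z": 0,"fingers": 0}
    - {"rx": 0,"ry": 0,"rz": 0,"x": 0.0324,"y": 0.0097,"z": 0,"fingers": 0}
    - {"rx": 0,"ry": 0,"rz": 0,"x": 0.0457,"y": 0.0202,"z": 0,"fingers": 0}
    - {"rx": 0,"ry": 0,"rz": 0,"x": 0.0558,"y": 0.0338,"z": 0,"fingers": 0}
    - {"rx": 0,"ry": 0,"rz": 0,"x": 0.0621,"y": 0.0496,"z": 0,"fingers": 0}
    - {"rx": 0,"ry": 0,"rz": 0,"x": 0.064,"y": 0.0665,"z": 0,"fingers": 0}
    - {"rx": 0,"ry": 0,"rz": 0,"x": 0.0616,"y": 0.0833,"z": 0,"fingers": 0}
    - {"rx": 0,"ry": 0,"rz": 0,"x": 0.0549,"y": 0.0988,"z": 0,"fingers": 0}
    - {"rx": 0,"ry": 0,"rz": 0,"x": 0.0443,"y": 0.1121,"z": 0,"fingers": 0}
    - {"rx": 0,"ry": 0,"rz": 0,"x": 0.0307,"y": 0.1223,"z": 0,"fingers": 0}
    - {"rx": 0,"ry": 0,"rz": 0,"x": 0.015,"y": 0.1285,"z": 0,"fingers": 0}
    - {"rx": 0,"ry": 0,"rz": 0,"x": -0.0019,"y": 0.1305,"z": 0,"fingers": 0}

```text
time: 40.4
ee_pos: [0.5574, -0.0216, 0.2698]
eef_rot: [0.228, 0.974, -0.0, -0.0]
ft_force: [-2.3, -0.2, 4.9]
width: 0.0205
```

```bash
python3 wind.py 10 8 .2700
```

```text
t 40.4 ang 62.5 rad 0.0653 z 0.2698 F [-2.3 -0.2  4.9] w 0.0205 yaw 63.6
1 -0.0113 -0.0015 -0.0002
2 -0.0221 -0.0046 -0.0002
3 -0.0323 -0.0096 -0.0002
4 -0.0415 -0.0163 -0.0002
5 -0.0493 -0.0245 -0.0002
6 -0.0557 -0.0339 -0.0002
7 -0.0603 -0.0442 -0.0002
8 -0.0630 -0.0552 -0.0002
```

drive_tool:
  plan:
    - {"rx": 0,"ry": 0,"rz": 0,"x": -0.0113,"y": -0.0015,"z": 0,"fingers": 0}
    - {"rx": 0,"ry": 0,"rz": 0,"x": -0.0221,"y": -0.0046,"z": 0,"fingers": 0}
    - {"rx": 0,"ry": 0,"rz": 0,"x": -0.0323,"y": -0.0096,"z": 0,"fingers": 0}
    - {"rx": 0,"ry": 0,"rz": 0,"x": -0.0415,"y": -0.0163,"z": 0,"fingers": 0}
    - {"rx": 0,"ry": 0,"rz": 0,"x": -0.0493,"y": -0.0245,"z": 0,"fingers": 0}
    - {"rx": 0,"ry": 0,"rz": 0,"x": -0.0493,"y": -0.0245,"z": 0,"fingers": 0}

```text
time: 41.15
ee_pos: [0.5907, -0.0668, 0.2698]
eef_rot: [0.23, 0.973, -0.001, 0.0]
ft_force: [-0.1, -1.3, 3.4]
width: 0.0204
```

```bash
python3 wind.py 5 8 .2700
```

```text
t 41.15 ang 11.3 rad 0.0647 z 0.2698 F [-0.1 -1.3  3.4] w 0.0204 yaw 63.44
1 -0.0035 -0.0044 -0.0002
2 -0.0064 -0.0093 -0.0002
3 -0.0088 -0.0144 -0.0002
4 -0.0108 -0.0198 -0.0002
5 -0.0123 -0.0252 -0.0002
6 -0.0133 -0.0308 -0.0002
7 -0.0139 -0.0364 -0.0002
8 -0.0139 -0.0421 -0.0002
```

drive_tool:
  plan:
    - {"rx": 0,"ry": 0,"rz": 0,"x": -0.0035,"y": -0.0044,"z": 0,"fingers": 0}
    - {"rx": 0,"ry": 0,"rz": 0,"x": -0.0064,"y": -0.0093,"z": 0,"fingers": 0}
    - {"rx": 0,"ry": 0,"rz": 0,"x": -0.0088,"y": -0.0144,"z": 0,"fingers": 0}
    - {"rx": 0,"ry": 0,"rz": 0,"x": -0.0088,"y": -0.0144,"z": 0,"fingers": 0}

```text
time: 41.65
ee_pos: [0.592, -0.0823, 0.2697]
eef_rot: [0.229, 0.973, -0.0, -0.0]
ft_force: [-1.9, 1.3, 4.1]
width: 0.0207
```

```bash
python3 wind.py 5 6 .2700
```

```text
t 41.65 ang -2.5 rad 0.0647 z 0.2697 F [-1.9  1.3  4.1] w 0.0207 yaw 63.53
1 -0.0023 -0.0052 -0.0003
2 -0.0039 -0.0106 -0.0003
3 -0.0051 -0.0162 -0.0003
4 -0.0057 -0.0218 -0.0003
5 -0.0059 -0.0275 -0.0003
6 -0.0055 -0.0331 -0.0003
```

drive_tool:
  plan:
    - {"rx": 0,"ry": 0,"rz": 0,"x": -0.0023,"y": -0.0052,"z": 0,"fingers": 0}
    - {"rx": 0,"ry": 0,"rz": 0,"x": -0.0039,"y": -0.0106,"z": 0,"fingers": 0}
    - {"rx": 0,"ry": 0,"rz": 0,"x": -0.0039,"y": -0.0106,"z": 0,"fingers": 0}

```text
time: 42.02
ee_pos: [0.5906, -0.0938, 0.2696]
eef_rot: [0.229, 0.973, -0.0, -0.0]
ft_force: [-3.3, 1.8, 3.1]
width: 0.0204
```

```bash
python3 wind.py 5 6 .2700
```

```text
t 42.02 ang -12.7 rad 0.0648 z 0.2696 F [-3.3  1.8  3.1] w 0.0204 yaw 63.51
1 -0.0013 -0.0055 -0.0004
2 -0.0019 -0.0112 -0.0004
3 -0.0020 -0.0168 -0.0004
4 -0.0016 -0.0225 -0.0004
5 -0.0008 -0.0281 -0.0004
6 0.0006 -0.0336 -0.0004
```

drive_tool:
  plan:
    - {"rx": 0,"ry": 0,"rz": 0,"x": -0.0013,"y": -0.0055,"z": 0,"fingers": 0}
    - {"rx": 0,"ry": 0,"rz": 0,"x": -0.0019,"y": -0.0112,"z": 0,"fingers": 0}
    - {"rx": 0,"ry": 0,"rz": 0,"x": -0.0019,"y": -0.0112,"z": 0,"fingers": 0}

```text
time: 42.4
ee_pos: [0.5881, -0.1021, 0.2696]
eef_rot: [0.228, 0.974, 0.001, 0.0]
ft_force: [-0.9, 7.7, 2.9]
width: 0.0206
```

```bash
python3 wind.py 5 6 .2700
```

```text
t 42.4 ang -20.4 rad 0.0649 z 0.2696 F [-0.9  7.7  2.9] w 0.0206 yaw 63.67
1 -0.0004 -0.0056 -0.0004
2 -0.0003 -0.0113 -0.0004
3 0.0004 -0.0170 -0.0004
4 0.0015 -0.0225 -0.0004
5 0.0031 -0.0279 -0.0005
6 0.0052 -0.0332 -0.0005
```

drive_tool:
  plan:
    - {"rx": 0,"ry": 0,"rz": 0,"x": -0.0004,"y": -0.003,"z": 0,"fingers": 0}
    - {"rx": 0,"ry": 0,"rz": 0,"x": -0.0004,"y": -0.0056,"z": 0,"fingers": 0}
    - {"rx": 0,"ry": 0,"rz": 0,"x": -0.0004,"y": -0.0056,"z": 0,"fingers": 0}

```text
time: 42.78
ee_pos: [0.5868, -0.1054, 0.2697]
eef_rot: [0.227, 0.974, 0.002, 0.001]
ft_force: [2.1, 13.0, 2.2]
width: 0.0205
```

```bash
python3 wind.py 5 6 .2700; python3 - <<'E'
from h import *
for n in ['scene','wrist']:
    c=cam(n); save(c,f'pics/{n}17.png')
im=cv2.imread('pics/scene17.png'); cv2.imwrite('pics/s17c.png',cv2.resize(im[150:250,290:450],None,fx=5,fy=5,interpolation=cv2.INTER_CUBIC))
E
```

```text
t 42.77 ang -23.5 rad 0.0649 z 0.2697 F [ 2.1 13.   2.2] w 0.0205 yaw 63.79
1 -0.0001 -0.0057 -0.0003
2 0.0004 -0.0113 -0.0003
3 0.0013 -0.0169 -0.0003
4 0.0028 -0.0224 -0.0004
5 0.0047 -0.0277 -0.0004
6 0.0071 -0.0329 -0.0004
```

View pics/s17c.png

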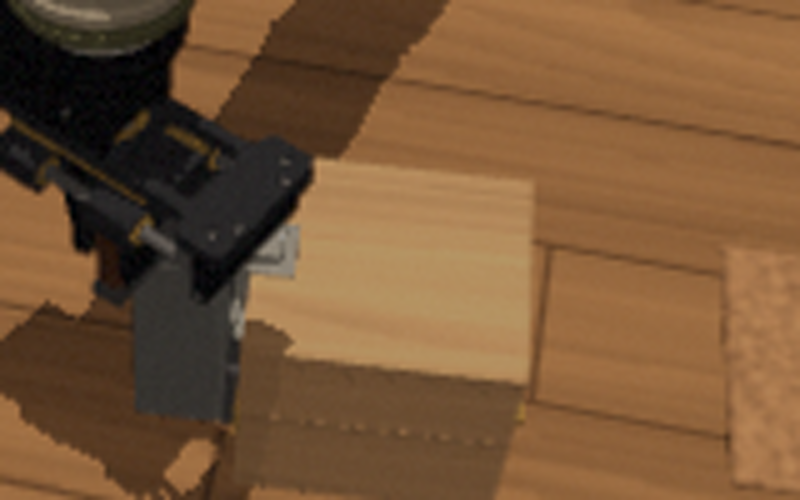

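View pics/wrist17.png

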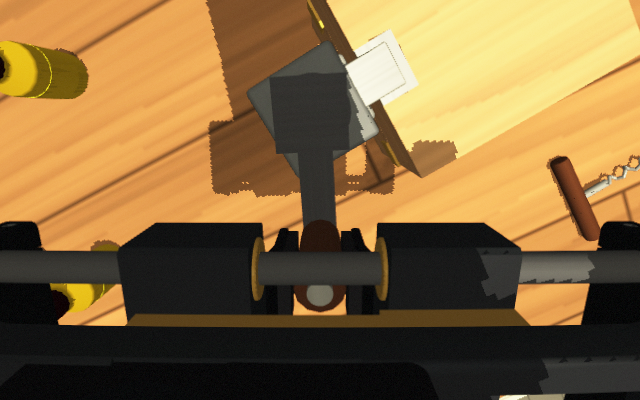

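The bolt is out over the lid plate at (380,70), and the force has risen to 13 N (well above the ~1.5 N of free winding), so it looks like the stop. One more firm push to be sure.

drive_tool:
  plan:
    - {"rx": 0,"ry": 0,"rz": 0,"x": 0,"y": -0.003,"z": 0.0005,"fingers": 0}
    - {"rx": 0,"ry": 0,"rz": 0,"x": 0,"y": -0.006,"z": 0.0005,"fingers": 0}
    - {"rx": 0,"ry": 0,"rz": 0,"x": 0,"y": -0.006,"z": 0.0005,"fingers": 0}
    - {"rx": 0,"ry": 0,"rz": 0,"x": 0,"y": -0.006,"z": 0.0005,"fingers": 0}

```text
time: 43.38
ee_pos: [0.5848, -0.1099, 0.2696]
eef_rot: [0.226, 0.974, 0.003, 0.001]
ft_force: [3.9, 15.6, 3.4]
width: 0.0205
```

```bash
python3 wind.py 5 1 .2700; python3 - <<'E'
from h import *
c=cam('wrist'); save(c,'pics/w18.png');P=cloud(c);x,y,z=P[...,0],P[...,1],P[...,2]
u=(P[...,:2]-O)@EX; v=(P[...,:2]-O)@EY
m=(abs(u)<.015)&(v>-.095)&(v<-.04)&(z>.1)
for a in np.arange(-.095,-.04,.004):
    k=m&(abs(v-a)<.002); print(round(a,3),k.sum(),np.median(z[k]).round(4) if k.any() else 0,end=' | ')
m=(np.hypot(x-.527,y+.079)<.03)&(z>.21)&(z<.23); print('\nhub',m.sum(),np.median(z[m]),cv2.minAreaRect(P[m][:,:2].astype(np.float32)))
im=cv2.imread('pics/w18.png'); cv2.imwrite('pics/w18c.png',cv2.resize(im[0:200,220:460],None,fx=3,fy=3,interpolation=cv2.INTER_CUBIC))
E
```

```text
t 43.38 ang -27.9 rad 0.065 z 0.2696 F [ 3.9 15.6  3.4] w 0.0205 yaw 63.85
1 0.0004 -0.0057 -0.0004
-0.095 155 0.1543 | -0.091 337 0.1543 | -0.087 346 0.1542 | -0.083 392 0.1541 | -0.079 380 0.1542 | -0.075 388 0.1543 | -0.071 329 0.1541 | -0.067 195 0.1448 | -0.063 363 0.1447 | -0.059 340 0.1433 | -0.055 361 0.1432 | -0.051 376 0.1433 | -0.047 369 0.1433 | -0.043 369 0.1432 | 
hub 5815 0.21848706804212148 ((0.5274760127067566, -0.08061955869197845), (0.03021753579378128, 0.029990755021572113), 63.27218246459961)
```

View pics/w18c.png

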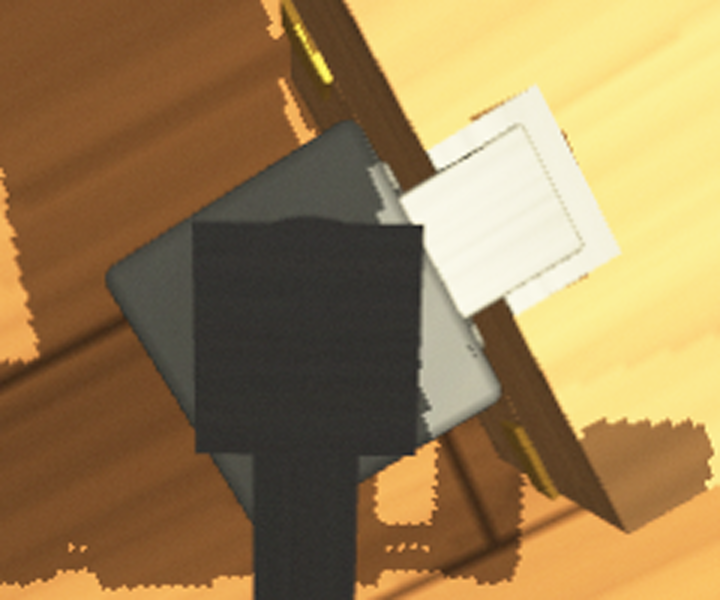

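The bolt stands 25 mm out of the column (tip at case y ≈ −69 mm, top 154 mm), and the hub is still seated at 218 mm. Hold to see whether anything still creeps.

drive_tool:
  plan:
    - {"rx": 0,"ry": 0,"rz": 0,"x": 0,"y": 0,"z": 0,"fingers": 0}
    - {"rx": 0,"ry": 0,"rz": 0,"x": 0,"y": 0,"z": 0,"fingers": 0}
    - {"rx": 0,"ry": 0,"rz": 0,"x": 0,"y": 0,"z": 0,"fingers": 0}
    - {"rx": 0,"ry": 0,"rz": 0,"x": 0,"y": 0,"z": 0,"fingers": 0}
    - {"rx": 0,"ry": 0,"rz": 0,"x": 0,"y": 0,"z": 0,"fingers": 0}
    - {"rx": 0,"ry": 0,"rz": 0,"x": 0,"y": 0,"z": 0,"fingers": 0}

```text
time: 44.18
ee_pos: [0.5848, -0.1099, 0.2696]
eef_rot: [0.226, 0.974, 0.003, 0.001]
ft_force: [4.3, 14.4, 3.4]
width: 0.0206
```

```bash
python3 wind.py 5 3 .2700
```

```text
t 44.17 ang -27.9 rad 0.065 z 0.2696 F [ 4.3 14.4  3.4] w 0.0206 yaw 63.85
1 0.0005 -0.0057 -0.0004
2 0.0014 -0.0112 -0.0004
3 0.0028 -0.0167 -0.0005
```

drive_tool:
  plan:
    - {"rx": 0,"ry": 0,"rz": 0,"x": 0.0005,"y": -0.005,"z": 0,"fingers": 0}
    - {"rx": 0,"ry": 0,"rz": 0,"x": 0.001,"y": -0.01,"z": 0,"fingers": 0}
    - {"rx": 0,"ry": 0,"rz": 0,"x": 0.001,"y": -0.01,"z": 0,"fingers": 0}
    - {"rx": 0,"ry": 0,"rz": 0,"x": 0.001,"y": -0.01,"z": 0,"fingers": 0}

```text
time: 44.68
ee_pos: [0.5794, -0.1188, 0.2697]
eef_rot: [0.226, 0.974, 0.003, 0.001]
ft_force: [4.3, 14.4, 4.1]
width: 0.0204
```

```bash
python3 wind.py 5 3 .2700; python3 - <<'E'
from h import *
c=cam('wrist'); save(c,'pics/w19.png');P=cloud(c);x,y,z=P[...,0],P[...,1],P[...,2]
u=(P[...,:2]-O)@EX; v=(P[...,:2]-O)@EY
m=(np.hypot(x-.527,y+.079)<.03)&(z>.21)&(z<.23); print('\nhub',m.sum(),np.median(z[m]),cv2.minAreaRect(P[m][:,:2].astype(np.float32)))
q=P[m]; A_=np.c_[q[:,:2]-q[:,:2].mean(0),np.ones(len(q))]; print('tilt',np.linalg.lstsq(A_,q[:,2],rcond=None)[0])
m=(abs(u)<.012)&(abs(z-.1542)<.003)&(v<-.05)&(v>-.09); print('bolt tip v max',np.percentile(v[m],99.5))
E
```

```text
t 44.67 ang -37.0 rad 0.0653 z 0.2697 F [ 4.3 14.4  4.1] w 0.0204 yaw 63.83
1 0.0016 -0.0055 -0.0004
2 0.0033 -0.0109 -0.0004
3 0.0056 -0.0161 -0.0004

hub 5770 0.2185659279292915 ((0.5274158716201782, -0.08074113726615906), (0.030235501006245613, 0.029957447201013565), 54.300743103027344)
tilt [-0.00516088  0.02549711  0.2185586 ]
bolt tip v max -0.06923571693785796
```

The hub moved another 9° at constant force, so this isn't clearly a hard stop. Keep winding carefully and watch.

drive_tool:
  plan:
    - {"rx": 0,"ry": 0,"rz": 0,"x": 0.0016,"y": -0.0055,"z": 0,"fingers": 0}
    - {"rx": 0,"ry": 0,"rz": 0,"x": 0.0033,"y": -0.0109,"z": 0,"fingers": 0}
    - {"rx": 0,"ry": 0,"rz": 0,"x": 0.0033,"y": -0.0109,"z": 0,"fingers": 0}
    - {"rx": 0,"ry": 0,"rz": 0,"x": 0.0033,"y": -0.0109,"z": 0,"fingers": 0}

```text
time: 45.22
ee_pos: [0.5707, -0.1286, 0.2695]
eef_rot: [0.227, 0.974, 0.002, 0.0]
ft_force: [1.0, 11.0, 4.5]
width: 0.0207
```

```bash
cat > hub.py <<'E'
from h import *
c=cam('wrist'); save(c,'pics/hub_%d.png'%int(monitor.read_state()['time']*100));P=cloud(c);x,y,z=P[...,0],P[...,1],P[...,2]
u=(P[...,:2]-O)@EX; v=(P[...,:2]-O)@EY
m=(np.hypot(x-.527,y+.079)<.03)&(z>.21)&(z<.23); print('hub',m.sum(),np.median(z[m]),cv2.minAreaRect(P[m][:,:2].astype(np.float32)))
q=P[m]; A_=np.c_[q[:,:2]-q[:,:2].mean(0),np.ones(len(q))]; print('tilt',np.linalg.lstsq(A_,q[:,2],rcond=None)[0].round(4))
m=(abs(u)<.012)&(abs(z-.1542)<.003)&(v<-.05)&(v>-.09); print('bolt tip v max',np.percentile(v[m],99.5))
E
python3 wind.py 5 4 .2700;python3 hub.py
```

```text
t 45.23 ang -48.6 rad 0.0655 z 0.2695 F [ 1.  11.   4.5] w 0.0207 yaw 63.73
1 0.0029 -0.0049 -0.0006
2 0.0057 -0.0099 -0.0006
3 0.0089 -0.0145 -0.0006
4 0.0125 -0.0189 -0.0006
hub 5729 0.21855254360391457 ((0.5275174379348755, -0.08051502704620361), (0.030351849272847176, 0.029997026547789574), 42.34553146362305)
tilt [-0.0008  0.0303  0.2185]
bolt tip v max -0.06920392206418195
```

The force is falling while the hub turns and the bolt tip stays at −69.2 mm. The shaft is at its stop and the loose socket is being forced past the flats. Ease back counter-clockwise to where the socket should sit square (≈ +3°), watching the bolt tip.

```bash
python3 wind.py -10 6 .2700
```

```text
t 45.27 ang -48.5 rad 0.0655 z 0.2694 F [-0.1 10.8  5.6] w 0.0204 yaw 63.73
1 -0.0029 0.0110 -0.0005
2 -0.0043 0.0222 -0.0005
3 -0.0038 0.0336 -0.0005
4 -0.0013 0.0446 -0.0004
5 0.0031 0.0551 -0.0004
6 0.0092 0.0646 -0.0003
```

drive_tool:
  plan:
    - {"rx": 0,"ry": 0,"rz": 0,"x": -0.0029,"y": 0.011,"z": 0,"fingers": 0}
    - {"rx": 0,"ry": 0,"rz": 0,"x": -0.0043,"y": 0.0222,"z": 0,"fingers": 0}
    - {"rx": 0,"ry": 0,"rz": 0,"x": -0.0038,"y": 0.0336,"z": 0,"fingers": 0}
    - {"rx": 0,"ry": 0,"rz": 0,"x": -0.0038,"y": 0.0336,"z": 0,"fingers": 0}

```text
time: 45.78
ee_pos: [0.5883, -0.1027, 0.2694]
eef_rot: [0.228, 0.974, -0.0, 0.0]
ft_force: [-3.2, 3.1, 5.3]
width: 0.0206
```

```bash
python3 wind.py -5 6 .2700;python3 hub.py
```

```text
t 45.77 ang -20.8 rad 0.0653 z 0.2694 F [-3.2  3.1  5.3] w 0.0206 yaw 63.61
1 0.0011 0.0056 -0.0006
2 0.0024 0.0111 -0.0006
3 0.0041 0.0165 -0.0006
4 0.0064 0.0217 -0.0006
5 0.0090 0.0267 -0.0006
6 0.0121 0.0315 -0.0006
hub 5825 0.21851820982446415 ((0.5278595685958862, -0.08029761910438538), (0.030299127101898193, 0.029996521770954132), 69.3259048461914)
tilt [-0.0188  0.0151  0.2185]
bolt tip v max -0.07045435075880586
```

```bash
ls pics/hub*; python3 - <<'E'
import cv2,glob,numpy as np
a=[cv2.imread(f) for f in ['pics/w18.png','pics/w19.png']+sorted(glob.glob('pics/hub_*'))]
cv2.imwrite('pics/cmp.png',np.hstack([cv2.resize(i[0:140,300:450],None,fx=1.33*1.0,fy=1.33) for i in a]) if 0 else np.vstack([np.hstack([cv2.resize(i[0:110,330:430],None,fx=2.7,fy=2.7,interpolation=cv2.INTER_CUBIC) for i in a[:2]]),np.hstack([cv2.resize(i[0:110,330:430],None,fx=2.7,fy=2.7,interpolation=cv2.INTER_CUBIC) for i in a[2:4]])]))
E
```

```text
pics/hub_4527.png
pics/hub_4582.png
```

View pics/cmp.png

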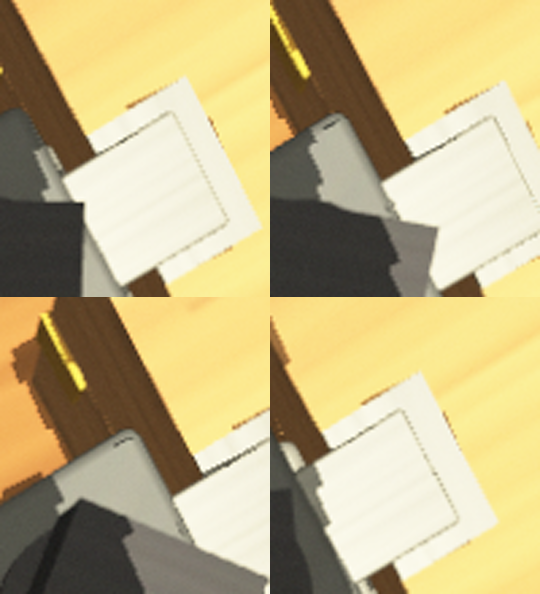

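The bolt tip came back about 1 mm with the 28° of ease-off, which fits the springy stop being wound past and relaxing. Go on to about +3° (inside the socket's play), then lift the crank and read the shaft angle directly.

drive_tool:
  plan:
    - {"rx": 0,"ry": 0,"rz": 0,"x": 0.0011,"y": 0.0056,"z": 0,"fingers": 0}
    - {"rx": 0,"ry": 0,"rz": 0,"x": 0.0024,"y": 0.0111,"z": 0,"fingers": 0}
    - {"rx": 0,"ry": 0,"rz": 0,"x": 0.0041,"y": 0.0165,"z": 0,"fingers": 0}
    - {"rx": 0,"ry": 0,"rz": 0,"x": 0.0041,"y": 0.0165,"z": 0,"fingers": 0}

```text
time: 46.32
ee_pos: [0.5921, -0.0863, 0.2695]
eef_rot: [0.228, 0.974, -0.0, 0.001]
ft_force: [-1.7, -0.8, 6.0]
width: 0.0208
```

```bash
python3 wind.py -5 3 .2700;python3 hub.py
```

```text
t 46.33 ang -6.0 rad 0.0652 z 0.2695 F [-1.7 -0.8  6. ] w 0.0208 yaw 63.58
1 0.0024 0.0052 -0.0005
2 0.0050 0.0102 -0.0005
3 0.0081 0.0149 -0.0005
hub 5794 0.21843407333858317 ((0.5277844071388245, -0.08017458021640778), (0.030611975118517876, 0.030035756528377533), 84.11154174804688)
tilt [-1.890e-02  2.000e-04  2.184e-01]
bolt tip v max -0.07050300664313053
```

The bolt tip is unchanged at −70.5 mm between −21° and −6°, so it rests at its stop and the crank is in its free play. Centre it a little more, then release the handle and rise.

drive_tool:
  plan:
    - {"rx": 0,"ry": 0,"rz": 0,"x": 0.0024,"y": 0.0052,"z": 0,"fingers": 0}
    - {"rx": 0,"ry": 0,"rz": 0,"x": 0.0024,"y": 0.0052,"z": 0,"fingers": 0.45}
    - {"rx": 0,"ry": 0,"rz": 0,"x": 0.0024,"y": 0.0052,"z": 0,"fingers": 0.45}
    - {"rx": 0,"ry": 0,"rz": 0,"x": 0.0024,"y": 0.0052,"z": 0,"fingers": 0.45}
    - {"rx": 0,"ry": 0,"rz": 0,"x": 0.0024,"y": 0.0052,"z": -0.04,"fingers": 0.45}
    - {"rx": 0,"ry": 0,"rz": 0,"x": 0.0024,"y": 0.0052,"z": -0.1,"fingers": 0.6}
    - {"rx": 0,"ry": 0,"rz": 0,"x": 0.0024,"y": 0.0052,"z": -0.1,"fingers": 0.6}

```text
time: 47.25
ee_pos: [0.5931, -0.0812, 0.3738]
eef_rot: [0.229, 0.973, 0.001, 0.004]
ft_force: [0.1, -0.2, -0.6]
width: 0.0492
```

```bash
python3 hub.py; python3 - <<'E'
from h import *
c=cam('scene'); save(c,'pics/s20.png')
P=cloud(c); x,y,z=P[...,0],P[...,1],P[...,2]
m=(np.hypot(x-.592,y+.08)<.025)&(z>.236)&(z<.25); print('handle',m.sum(),P[m].mean(0))
go([((.5275,-.0800,.30),89),((.5275,-.0800,.206),89)])
im=cv2.imread('pics/s20.png'); cv2.imwrite('pics/s20c.png',cv2.resize(im[120:270,250:450],None,fx=4,fy=4,interpolation=cv2.INTER_CUBIC))
E
```

```text
hub 1978 0.21845584291471057 ((0.5274533629417419, -0.07958295196294785), (0.030107982456684113, 0.03004935011267662), 88.79796600341797)
tilt [-0.0093 -0.0033  0.2184]
bolt tip v max -0.07030144726899126
handle 45 [ 0.5944044  -0.07951312  0.2409985 ]
t 47.35 tcp [ 0.592  -0.0805  0.3694] yaw 63.57 w 0.0513 F [-0.3  0.6 -1.1] q7 1.3
x 0.0580 y -0.0283 z 0.0183 rx 0.0001 ry 0.0001 rz -0.0706 dist 67 mm
x 0.0581 y -0.0283 z 0.1123 rx 0.0001 ry 0.0001 rz -0.0706 dist 130 mm
```

View pics/s20c.png

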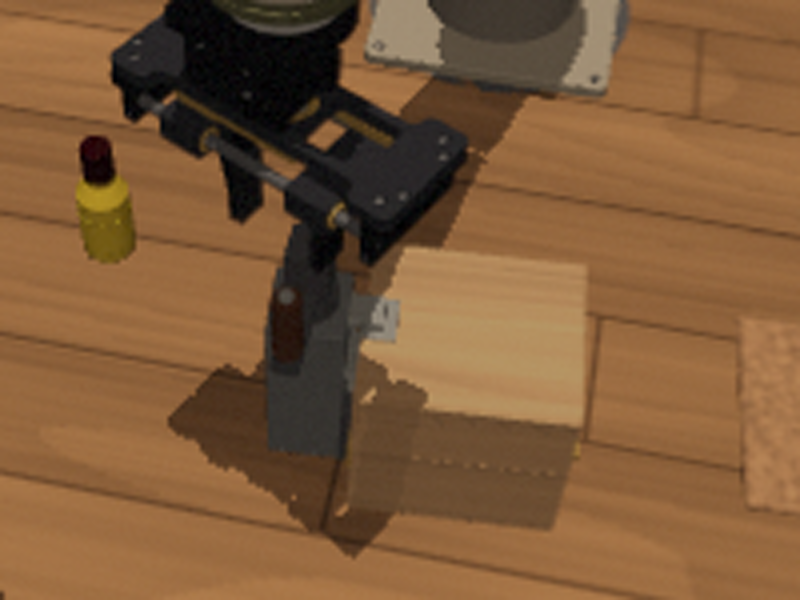

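The crank sits flat and seated at yaw −1.2°. Grip the hub from above.

drive_tool:
  plan:
    - {"rx": 0,"ry": 0,"rz": -0.025,"x": 0.03,"y": -0.014,"z": 0,"fingers": 0.7}
    - {"rx": 0,"ry": 0,"rz": -0.05,"x": 0.058,"y": -0.028,"z": 0.01,"fingers": 0.7}
    - {"rx": 0,"ry": 0,"rz": -0.07,"x": 0.058,"y": -0.028,"z": 0.02,"fingers": 0.7}
    - {"rx": 0,"ry": 0,"rz": -0.07,"x": 0.058,"y": -0.028,"z": 0.03,"fingers": 0.7}
    - {"rx": 0,"ry": 0,"rz": -0.07,"x": 0.058,"y": -0.028,"z": 0.03,"fingers": 0.7}

```text
time: 47.98
ee_pos: [0.5272, -0.0795, 0.3378]
eef_rot: [0.012, 1.0, -0.0, -0.001]
ft_force: [-0.2, -0.2, -0.2]
width: 0.0611
```

```bash
python3 - <<'E'
from h import *
go([((.5275,-.0797,.2055),88.8)])
E
```

```text
t 47.98 tcp [ 0.5272 -0.0795  0.3378] yaw 88.62 w 0.0611 F [-0.2 -0.2 -0.2] q7 1.67
x -0.0005 y -0.0001 z 0.0813 rx -0.0001 ry -0.0004 rz -0.0005 dist 81 mm
```

drive_tool:
  plan:
    - {"rx": 0,"ry": 0,"rz": 0,"x": 0,"y": 0,"z": 0.03,"fingers": 0.7}
    - {"rx": 0,"ry": 0,"rz": 0,"x": 0,"y": 0,"z": 0.06,"fingers": 0.7}
    - {"rx": 0,"ry": 0,"rz": 0,"x": 0,"y": 0,"z": 0.08,"fingers": 0.7}
    - {"rx": 0,"ry": 0,"rz": 0,"x": 0,"y": 0,"z": 0.08,"fingers": 0.4}
    - {"rx": 0,"ry": 0,"rz": 0,"x": 0,"y": 0,"z": 0.08,"fingers": 0}
    - {"rx": 0,"ry": 0,"rz": 0,"x": 0,"y": 0,"z": 0.08,"fingers": 0}
    - {"rx": 0,"ry": 0,"rz": 0,"x": 0,"y": 0,"z": 0.08,"fingers": 0}
    - {"rx": 0,"ry": 0,"rz": 0,"x": 0,"y": 0,"z": 0.08,"fingers": 0}
    - {"rx": 0,"ry": 0,"rz": 0,"x": 0,"y": 0,"z": 0.08,"fingers": 0}
    - {"rx": 0,"ry": 0,"rz": 0,"x": 0,"y": 0,"z": 0.08,"fingers": 0}
  squeeze: 40

```text
time: 49.22
ee_pos: [0.5279, -0.0794, 0.2599]
eef_rot: [0.011, 1.0, 0.0, 0.001]
ft_force: [-0.4, 1.5, 6.2]
width: 0.0296
```

```bash
python3 - <<'E'
from h import *
go([])
E
```

```text
t 49.23 tcp [ 0.5279 -0.0794  0.2599] yaw 88.79 w 0.0296 F [-0.4  1.5  6.2] q7 1.7
```

drive_tool:
  plan:
    - {"rx": 0,"ry": 0,"rz": 0,"x": 0,"y": 0,"z": -0.005,"fingers": 0}
    - {"rx": 0,"ry": 0,"rz": 0,"x": 0,"y": 0,"z": -0.012,"fingers": 0}
    - {"rx": 0,"ry": 0,"rz": 0,"x": 0,"y": 0,"z": -0.02,"fingers": 0}
    - {"rx": 0,"ry": 0,"rz": 0,"x": 0,"y": 0,"z": -0.03,"fingers": 0}
    - {"rx": 0,"ry": 0,"rz": 0,"x": 0,"y": 0,"z": -0.04,"fingers": 0}
    - {"rx": 0,"ry": 0,"rz": 0,"x": 0,"y": 0,"z": -0.06,"fingers": 0}
    - {"rx": 0,"ry": 0,"rz": 0,"x": 0,"y": 0,"z": -0.09,"fingers": 0}
    - {"rx": 0,"ry": 0,"rz": 0,"x": 0.0,"y": 0,"z": -0.11,"fingers": 0}
    - {"rx": 0,"ry": 0,"rz": 0,"x": 0.0,"y": 0,"z": -0.11,"fingers": 0}

```text
time: 50.35
ee_pos: [0.5279, -0.0801, 0.3703]
eef_rot: [0.011, 1.0, -0.0, 0.001]
ft_force: [-0.1, -0.4, -0.3]
width: 0.0003
```

```bash
python3 - <<'E'
from h import *
go([])
c=cam('wrist'); save(c,'pics/w21.png'); P=cloud(c);x,y,z=P[...,0],P[...,1],P[...,2]
u=(P[...,:2]-O)@EX; v=(P[...,:2]-O)@EY
m=(abs(u)<.012)&(abs(z-.1542)<.003)&(v<-.05)&(v>-.09); print('bolt tip',np.percentile(v[m],99.5))
c=cam('scene'); save(c,'pics/s21.png');im=cv2.imread('pics/s21.png'); cv2.imwrite('pics/s21c.png',cv2.resize(im[160:235,300:400],None,fx=8,fy=8,interpolation=cv2.INTER_CUBIC))
P=cloud(c)
m=(P[...,0]>.34)&(P[...,0]<.55)&(P[...,1]>.22)&(P[...,1]<.42)&(abs(P[...,2])<.03); hsv=cv2.cvtColor(c['color'],cv2.COLOR_RGB2HSV)
t=cam('top'); save(t,'pics/t21.png')
for n in ['scene','top']: 
    for d in nets.regions_of('mat',n)[:1]:
        g=d['region']; cc=c if n=='scene' else t
        vv,uu=np.nonzero(g); W=ray_z(cc,np.c_[uu,vv],.004); print(n,d['confidence'],cv2.minAreaRect(W[:,:2].astype(np.float32)))
E
```

```text
t 50.35 tcp [ 0.5279 -0.0801  0.3703] yaw 88.75 w 0.0003 F [-0.1 -0.4 -0.3] q7 1.67
bolt tip -0.0705722058492941
scene 0.57 ((0.4380628764629364, 0.32227447628974915), (0.18349209427833557, 0.14373984932899475), 4.102681636810303)
top 0.57 ((0.4366821050643921, 0.32016265392303467), (0.17795777320861816, 0.13942833244800568), 4.312622547149658)
```

View pics/w21.png

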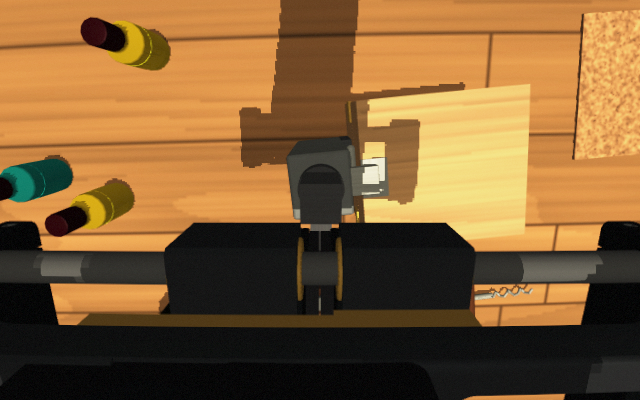

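View pics/s21c.png

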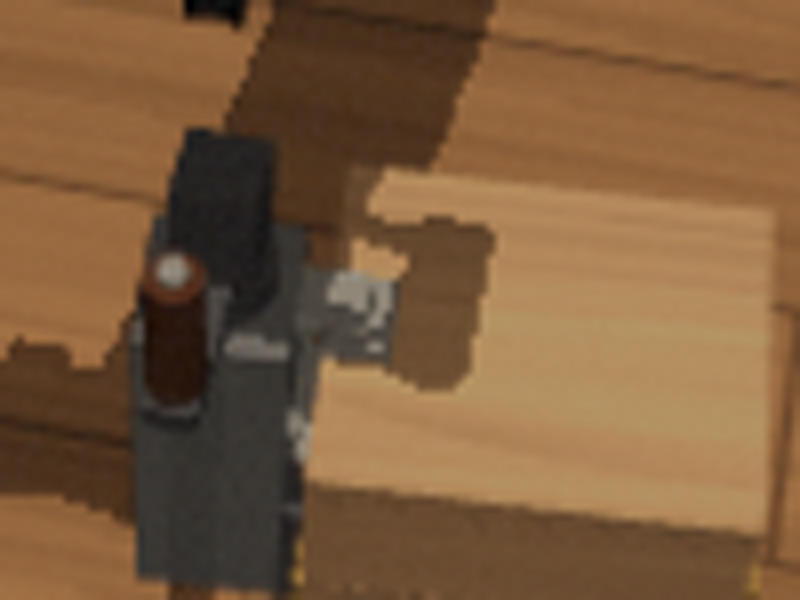

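The fingers came up empty (width 0) and the crank is still on the shaft. Check its state.

```bash
python3 - <<'E'
from h import *
c=cam('wrist');P=cloud(c);x,y,z=P[...,0],P[...,1],P[...,2]
m=(np.hypot(x-.527,y+.079)<.035)&(z>.20)&(z<.26); q=P[m]; print(len(q),np.percentile(q[:,2],[5,50,95]).round(4))
zt=np.median(q[:,2]); q=q[abs(q[:,2]-zt)<.006]; print(cv2.minAreaRect(q[:,:2].astype(np.float32)))
im=cv2.cvtColor(c['color'],cv2.COLOR_RGB2BGR); cv2.imwrite('pics/w22c.png',cv2.resize(im[120:240,250:410],None,fx=5,fy=5,interpolation=cv2.INTER_CUBIC))
c=cam('scene');P=cloud(c);x,y,z=P[...,0],P[...,1],P[...,2]
m=(np.hypot(x-.527,y+.079)<.02)&(z>.20)&(z<.26); q=P[m]; print('scene',len(q),np.percentile(q[:,2],[5,50,95]).round(4))
m=(np.hypot(x-.592,y+.08)<.03)&(z>.225)&(z<.27); print('handle',m.sum(),P[m].mean(0),z[m].max())
E
```

```text
1911 [0.2081 0.2185 0.2196]
((0.5272195935249329, -0.07956194132566452), (0.03001740761101246, 0.03021848388016224), 88.79118347167969)
scene 147 [0.2038 0.2175 0.22  ]
handle 70 [ 0.59637114 -0.07889126  0.23731998] 0.24585063346202485
```

View pics/w22c.png

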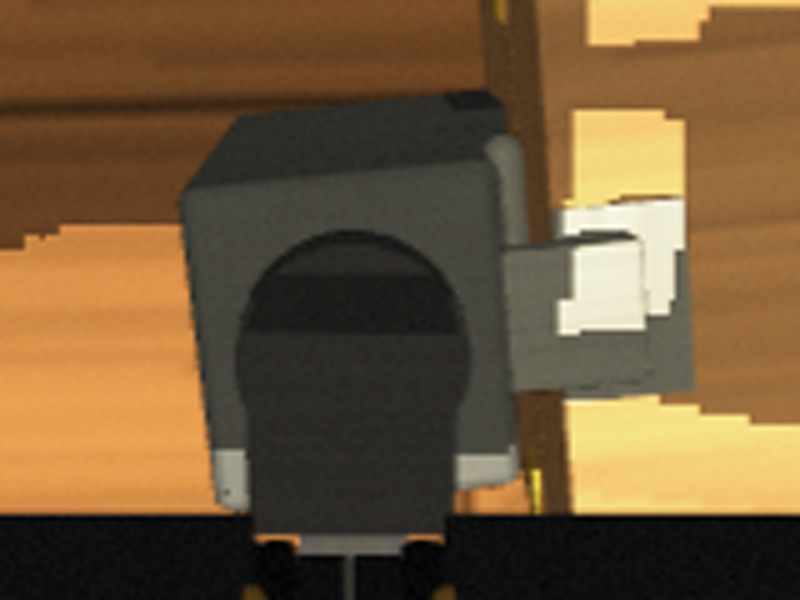

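```bash
python3 - <<'E'
from h import *
go([((.5272,-.0796,.203),88.8)])
E
```

```text
t 50.7 tcp [ 0.5273 -0.0797  0.3685] yaw 88.77 w 0.0005 F [-0.8 -0.1  1.2] q7 1.67
x -0.0000 y 0.0001 z 0.1145 rx -0.0000 ry -0.0002 rz -0.0001 dist 115 mm
```

drive_tool:
  plan:
    - {"rx": 0,"ry": 0,"rz": 0,"x": 0,"y": 0,"z": 0,"fingers": 0.6}
    - {"rx": 0,"ry": 0,"rz": 0,"x": 0,"y": 0,"z": 0,"fingers": 0.6}
    - {"rx": 0,"ry": 0,"rz": 0,"x": 0,"y": 0,"z": 0,"fingers": 0.6}
    - {"rx": 0,"ry": 0,"rz": 0,"x": 0,"y": 0,"z": 0,"fingers": 0.6}
    - {"rx": 0,"ry": 0,"rz": 0,"x": 0.0005,"y": 0,"z": 0.03,"fingers": 0.6}
    - {"rx": 0,"ry": 0,"rz": 0,"x": 0.0005,"y": 0,"z": 0.07,"fingers": 0.6}
    - {"rx": 0,"ry": 0,"rz": 0,"x": 0.0005,"y": 0,"z": 0.1,"fingers": 0.6}
    - {"rx": 0,"ry": 0,"rz": 0,"x": 0.0005,"y": 0,"z": 0.115,"fingers": 0.6}
    - {"rx": 0,"ry": 0,"rz": 0,"x": 0.0005,"y": 0,"z": 0.115,"fingers": 0.6}

```text
time: 51.82
ee_pos: [0.5268, -0.0797, 0.2539]
eef_rot: [0.011, 1.0, -0.0, -0.001]
ft_force: [-0.1, -0.3, 0.4]
width: 0.0521
```

```bash
python3 - <<'E'
from h import *
go([((.5272,-.0796,.203),88.8)])
E
```

```text
t 51.83 tcp [ 0.5268 -0.0797  0.2539] yaw 88.77 w 0.0521 F [-0.1 -0.3  0.4] q7 1.7
x -0.0004 y 0.0001 z -0.0001 rx -0.0000 ry -0.0002 rz -0.0001 dist 0 mm
```

drive_tool:
  plan:
    - {"rx": 0,"ry": 0,"rz": 0,"x": 0,"y": 0,"z": 0,"fingers": 0}
    - {"rx": 0,"ry": 0,"rz": 0,"x": 0,"y": 0,"z": 0,"fingers": 0}
    - {"rx": 0,"ry": 0,"rz": 0,"x": 0,"y": 0,"z": 0,"fingers": 0}
    - {"rx": 0,"ry": 0,"rz": 0,"x": 0,"y": 0,"z": 0,"fingers": 0}
    - {"rx": 0,"ry": 0,"rz": 0,"x": 0,"y": 0,"z": 0,"fingers": 0}
    - {"rx": 0,"ry": 0,"rz": 0,"x": 0,"y": 0,"z": 0,"fingers": 0}
    - {"rx": 0,"ry": 0,"rz": 0,"x": 0,"y": 0,"z": 0,"fingers": 0}
  squeeze: 45

```text
time: 52.7
ee_pos: [0.5273, -0.0793, 0.2548]
eef_rot: [0.011, 1.0, 0.0, 0.0]
ft_force: [-0.3, 3.5, 5.4]
width: 0.0303
```

```bash
python3 - <<'E'
from h import *
go([]);print(monitor.read_state()['torque'])
E
```

```text
t 52.7 tcp [ 0.5273 -0.0793  0.2548] yaw 88.8 w 0.0303 F [-0.3  3.5  5.4] q7 1.7
[ 0.62280577  0.29956819 -0.00933141]
```

drive_tool:
  plan:
    - {"rx": 0,"ry": 0,"rz": 0,"x": 0,"y": 0,"z": -0.002,"fingers": 0}
    - {"rx": 0,"ry": 0,"rz": 0,"x": 0,"y": 0,"z": -0.004,"fingers": 0}

```text
time: 52.95
ee_pos: [0.5271, -0.0792, 0.2554]
eef_rot: [0.01, 1.0, -0.001, -0.0]
ft_force: [19.1, -0.4, -41.6]
width: 0.0296
```

```bash
python3 - <<'E'
from h import *
go([]);print(monitor.read_state()['torque'])
E
```

```text
t 52.95 tcp [ 0.5271 -0.0792  0.2554] yaw 88.81 w 0.0296 F [ 19.1  -0.4 -41.6] q7 1.7
[ 0.01836423 -4.54715238  0.00992999]
```

The crank is binding on the shaft: 42 N of pull with no motion. Ease back down and turn the hub a few degrees towards the expected shaft angle (+2.6°), reading the forces.

drive_tool:
  plan:
    - {"rx": 0,"ry": 0,"rz": 0,"x": 0,"y": 0,"z": 0.002,"fingers": 0}
    - {"rx": 0,"ry": 0,"rz": 0,"x": 0,"y": 0,"z": 0.004,"fingers": 0}
    - {"rx": 0,"ry": 0,"rz": 0,"x": 0,"y": 0,"z": 0.004,"fingers": 0}

```text
time: 53.32
ee_pos: [0.5273, -0.0793, 0.2548]
eef_rot: [0.01, 1.0, 0.0, 0.0]
ft_force: [-0.6, 3.0, 4.2]
width: 0.0296
```

```bash
python3 - <<'E'
from h import *
go([]);print(monitor.read_state()['torque'])
E
```

```text
t 53.33 tcp [ 0.5273 -0.0793  0.2548] yaw 88.8 w 0.0296 F [-0.6  3.   4.2] q7 1.7
[ 0.76587601  0.06438585 -0.053244  ]
```

drive_tool:
  plan:
    - {"rx": 0,"ry": 0,"rz": -0.005,"x": 0,"y": 0,"z": 0,"fingers": 0}
    - {"rx": 0,"ry": 0,"rz": -0.01,"x": 0,"y": 0,"z": 0,"fingers": 0}
    - {"rx": 0,"ry": 0,"rz": -0.01,"x": 0,"y": 0,"z": 0,"fingers": 0}

```text
time: 53.7
ee_pos: [0.5273, -0.0793, 0.2549]
eef_rot: [-0.022, 1.0, 0.0, 0.001]
ft_force: [0.2, 3.3, 5.2]
width: 0.0299
```

```bash
python3 - <<'E'
from h import *
go([]);print(monitor.read_state()['torque'])
E
python3 hub.py
```

```text
t 53.7 tcp [ 0.5273 -0.0793  0.2549] yaw 92.47 w 0.0299 F [0.2 3.3 5.2] q7 1.77
[ 0.85253724  0.01887103 -0.01707058]
hub 3443 0.21838268638244349 ((0.527356743812561, -0.07957803457975388), (0.0315682515501976, 0.050792619585990906), 2.792116641998291)
tilt [0.1113 0.0092 0.2179]
bolt tip v max -0.07087836008407819
```

drive_tool:
  plan:
    - {"rx": 0,"ry": 0,"rz": 0,"x": 0,"y": 0.001,"z": -0.0005,"fingers": 0}
    - {"rx": 0,"ry": 0,"rz": 0,"x": 0,"y": 0.001,"z": -0.001,"fingers": 0}
    - {"rx": 0,"ry": 0,"rz": 0,"x": 0,"y": 0.001,"z": -0.001,"fingers": 0}

```text
time: 54.12
ee_pos: [0.5272, -0.0791, 0.255]
eef_rot: [-0.021, 1.0, -0.0, 0.0]
ft_force: [5.1, -0.8, -5.2]
width: 0.0292
```

```bash
python3 - <<'E'
from h import *
go([]);print(monitor.read_state()['torque'])
E
```

```text
t 54.12 tcp [ 0.5272 -0.0791  0.255 ] yaw 92.37 w 0.0292 F [ 5.1 -0.8 -5.2] q7 1.76
[-0.09126678 -1.26305586 -0.02429335]
```

drive_tool:
  plan:
    - {"rx": 0,"ry": 0,"rz": 0,"x": -0.001,"y": 0,"z": 0,"fingers": 0}
    - {"rx": 0,"ry": 0,"rz": 0,"x": -0.002,"y": 0,"z": 0,"fingers": 0}
    - {"rx": 0,"ry": 0,"rz": 0,"x": -0.002,"y": 0,"z": 0,"fingers": 0}
  squeeze: 55

```text
time: 54.5
ee_pos: [0.5277, -0.0792, 0.2549]
eef_rot: [-0.02, 1.0, 0.0, -0.002]
ft_force: [-6.3, -1.8, 3.5]
width: 0.0296
```

```bash
python3 - <<'E'
from h import *
go([]);print(monitor.read_state()['torque'])
E
```

```text
t 54.5 tcp [ 0.5277 -0.0792  0.2549] yaw 92.33 w 0.0296 F [-6.3 -1.8  3.5] q7 1.76
[-0.18644204  1.48125316  0.01331191]
```

drive_tool:
  plan:
    - {"rx": 0,"ry": 0,"rz": 0,"x": 0,"y": 0,"z": -0.001,"fingers": 0}
    - {"rx": 0,"ry": 0,"rz": 0,"x": -0.0005,"y": -0.0003,"z": -0.002,"fingers": 0}
    - {"rx": 0,"ry": 0,"rz": 0,"x": -0.0005,"y": -0.0003,"z": -0.002,"fingers": 0}

```text
time: 54.88
ee_pos: [0.5279, -0.0791, 0.2552]
eef_rot: [-0.021, 1.0, -0.0, -0.003]
ft_force: [-3.8, -3.0, -21.2]
width: 0.03
```

```bash
python3 - <<'E'
from h import *
go([]);print(monitor.read_state()['torque'])
E
```

```text
t 54.88 tcp [ 0.5279 -0.0791  0.2552] yaw 92.35 w 0.03 F [ -3.8  -3.  -21.2] q7 1.76
[-0.55019812  1.04972526 -0.03296051]
```

drive_tool:
  plan:
    - {"rx": 0,"ry": 0,"rz": 0.01,"x": 0,"y": 0,"z": 0,"fingers": 0}
    - {"rx": 0,"ry": 0,"rz": 0.02,"x": 0,"y": 0,"z": 0,"fingers": 0}
    - {"rx": 0,"ry": 0,"rz": 0.03,"x": 0,"y": 0,"z": 0,"fingers": 0}
    - {"rx": 0,"ry": 0,"rz": 0.03,"x": 0,"y": 0,"z": 0,"fingers": 0}

```text
time: 55.38
ee_pos: [0.5278, -0.0792, 0.2552]
eef_rot: [0.074, 0.997, -0.001, -0.002]
ft_force: [-5.7, -3.0, -23.0]
width: 0.0296
```

```bash
python3 - <<'E'
from h import *
go([]);print(monitor.read_state()['torque'])
E
python3 hub.py
```

```text
t 55.38 tcp [ 0.5278 -0.0792  0.2552] yaw 81.5 w 0.0296 F [ -5.7  -3.  -23. ] q7 1.58
[-0.7187619   1.02452499  0.02000868]
hub 3415 0.21855583961940925 ((0.5275880694389343, -0.07954799383878708), (0.049797724932432175, 0.03130738064646721), 81.49362182617188)
tilt [ 0.1101 -0.0133  0.218 ]
bolt tip v max -0.07035697854319688
```

Pulling up and sideways is blocked while the yaw is torque-free. That fits the socket being wedged about 45° on the square (forced there by my over-winding) and carrying the shaft with it. Cure: turn clockwise against the stop until it drops into the next quarter position. First relax the pull.

drive_tool:
  plan:
    - {"rx": 0,"ry": 0,"rz": 0.01,"x": 0,"y": 0,"z": 0.002,"fingers": 0}
    - {"rx": 0,"ry": 0,"rz": 0.02,"x": 0.001,"y": 0,"z": 0.003,"fingers": 0}
    - {"rx": 0,"ry": 0,"rz": 0.04,"x": 0.001,"y": 0,"z": 0.003,"fingers": 0}
    - {"rx": 0,"ry": 0,"rz": 0.06,"x": 0.001,"y": 0,"z": 0.003,"fingers": 0}
    - {"rx": 0,"ry": 0,"rz": 0.06,"x": 0.001,"y": 0,"z": 0.003,"fingers": 0}

```text
time: 56.05
ee_pos: [0.5276, -0.0795, 0.2549]
eef_rot: [0.26, 0.966, -0.0, -0.001]
ft_force: [-12.0, -3.2, 1.1]
width: 0.0299
```

```bash
cat > st.py <<'E'
from h import *
go([]);print('torque',monitor.read_state()['torque'].round(3))
E
python3 st.py; python3 hub.py
```

```text
t 56.05 tcp [ 0.5276 -0.0795  0.2549] yaw 59.81 w 0.0299 F [-12.   -3.2   1.1] q7 1.21
torque [-0.708  2.762 -0.137]
hub 3413 0.21832016103388427 ((0.527687132358551, -0.08000799268484116), (0.04993618652224541, 0.031737394630908966), 59.5624885559082)
tilt [ 0.0905 -0.0547  0.2178]
bolt tip v max -0.06966861666643448
```

Confirmed: the bolt tip followed the hub (−70.4 → −69.7 mm for 22°), at about 0.1 N m. Continue clockwise onto the stop and over.

drive_tool:
  plan:
    - {"rx": 0,"ry": 0,"rz": 0.015,"x": 0.002,"y": 0,"z": 0,"fingers": 0}
    - {"rx": 0,"ry": 0,"rz": 0.03,"x": 0.002,"y": 0,"z": 0,"fingers": 0}
    - {"rx": 0,"ry": 0,"rz": 0.04,"x": 0.002,"y": 0,"z": 0,"fingers": 0}
    - {"rx": 0,"ry": 0,"rz": 0.04,"x": 0.002,"y": 0,"z": 0,"fingers": 0}

```text
time: 56.6
ee_pos: [0.5271, -0.0795, 0.255]
eef_rot: [0.379, 0.925, -0.001, 0.001]
ft_force: [-3.2, -7.1, -6.5]
width: 0.0298
```

```bash
python3 st.py; python3 hub.py
```

```text
t 56.6 tcp [ 0.5271 -0.0795  0.255 ] yaw 45.43 w 0.0298 F [-3.2 -7.1 -6.5] q7 0.96
torque [-1.627  0.704  0.006]
hub 3443 0.2183661267658321 ((0.5274301171302795, -0.07968601584434509), (0.049877263605594635, 0.031278062611818314), 45.29532241821289)
tilt [ 0.0845 -0.0783  0.2178]
bolt tip v max -0.06917026216176693
```

drive_tool:
  plan:
    - {"rx": 0,"ry": 0,"rz": 0.015,"x": 0,"y": 0,"z": 0.0005,"fingers": 0}
    - {"rx": 0,"ry": 0,"rz": 0.03,"x": 0,"y": 0,"z": 0.0005,"fingers": 0}
    - {"rx": 0,"ry": 0,"rz": 0.045,"x": 0,"y": 0,"z": 0.0005,"fingers": 0}
    - {"rx": 0,"ry": 0,"rz": 0.045,"x": 0,"y": 0,"z": 0.0005,"fingers": 0}

```text
time: 57.15
ee_pos: [0.5271, -0.0795, 0.2549]
eef_rot: [0.506, 0.863, -0.0, 0.001]
ft_force: [-5.2, -6.8, -1.7]
width: 0.03
```

```bash
python3 st.py; python3 hub.py
```

```text
t 57.15 tcp [ 0.5271 -0.0795  0.2549] yaw 29.2 w 0.03 F [-5.2 -6.8 -1.7] q7 0.68
torque [-1.639  1.246 -0.108]
hub 3406 0.21824030145385268 ((0.5275139808654785, -0.07992145419120789), (0.04974016174674034, 0.031538091599941254), 29.48585319519043)
tilt [ 0.0555 -0.0933  0.2178]
bolt tip v max -0.06928601742526475
```

drive_tool:
  plan:
    - {"rx": 0,"ry": 0,"rz": 0.015,"x": 0,"y": 0,"z": 0,"fingers": 0}
    - {"rx": 0,"ry": 0,"rz": 0.03,"x": 0,"y": 0,"z": 0,"fingers": 0}
    - {"rx": 0,"ry": 0,"rz": 0.045,"x": 0,"y": 0,"z": 0,"fingers": 0}
    - {"rx": 0,"ry": 0,"rz": 0.045,"x": 0,"y": 0,"z": 0,"fingers": 0}

```text
time: 57.7
ee_pos: [0.5275, -0.0785, 0.2549]
eef_rot: [0.621, 0.783, 0.0, 0.001]
ft_force: [-2.6, -5.1, -0.4]
width: 0.0292
```

```bash
python3 st.py; python3 hub.py
```

```text
t 57.7 tcp [ 0.5275 -0.0785  0.2549] yaw 13.16 w 0.0292 F [-2.6 -5.1 -0.4] q7 0.41
torque [-1.098  0.792 -0.03 ]
hub 3416 0.21827429860351333 ((0.5277926921844482, -0.07888805866241455), (0.049516551196575165, 0.031613774597644806), 12.712532997131348)
tilt [ 0.0267 -0.1024  0.2178]
bolt tip v max -0.06930048524250595
```

The hub regained sideways play (1 mm), so it is unwedged, and the bolt tip stays at −69.3 mm. Turn to alignment (−87°) and lift gently.

drive_tool:
  plan:
    - {"rx": 0,"ry": 0,"rz": 0.015,"x": 0,"y": 0,"z": 0,"fingers": 0}
    - {"rx": 0,"ry": 0,"rz": 0.028,"x": 0,"y": 0,"z": 0,"fingers": 0}
    - {"rx": 0,"ry": 0,"rz": 0.028,"x": 0,"y": 0,"z": 0,"fingers": 0}

```text
time: 58.12
ee_pos: [0.5275, -0.0786, 0.2549]
eef_rot: [0.688, 0.726, 0.001, 0.001]
ft_force: [-3.0, -4.4, -1.9]
width: 0.0296
```

```bash
python3 st.py; python3 hub.py
```

```text
t 58.12 tcp [ 0.5275 -0.0786  0.2549] yaw 3.11 w 0.0296 F [-3.  -4.4 -1.9] q7 0.24
torque [-1.157  0.699  0.008]
hub 3427 0.218224662074412 ((0.5281540155410767, -0.07897867262363434), (0.049905821681022644, 0.031510479748249054), 3.451272964477539)
tilt [ 0.0109 -0.1074  0.2177]
bolt tip v max -0.06932340153057946
```

drive_tool:
  plan:
    - {"rx": 0,"ry": 0,"rz": 0,"x": 0,"y": 0,"z": -0.001,"fingers": 0}
    - {"rx": 0,"ry": 0,"rz": 0,"x": 0,"y": 0,"z": -0.002,"fingers": 0}
    - {"rx": 0,"ry": 0,"rz": 0,"x": 0,"y": 0,"z": -0.003,"fingers": 0}

```text
time: 58.55
ee_pos: [0.5275, -0.0785, 0.2575]
eef_rot: [0.687, 0.726, 0.0, 0.001]
ft_force: [-1.1, -4.5, -5.8]
width: 0.0295
```

```bash
python3 st.py; python3 hub.py
```

```text
t 58.55 tcp [ 0.5275 -0.0785  0.2575] yaw 3.17 w 0.0295 F [-1.1 -4.5 -5.8] q7 0.23
torque [-1.307  0.212  0.014]
hub 3637 0.22075352081071892 ((0.5280891060829163, -0.07902567088603973), (0.05076662823557854, 0.031516481190919876), 3.103031635284424)
tilt [ 0.0128 -0.1559  0.2196]
bolt tip v max -0.06930568162156527
```

It lifts freely now. Before removing it, reseat and take up the play clockwise gently to make sure the shaft is right at its stop, this time stopping at a small torque.

drive_tool:
  plan:
    - {"rx": 0,"ry": 0,"rz": 0,"x": 0,"y": 0,"z": 0.003,"fingers": 0}
    - {"rx": 0,"ry": 0,"rz": 0.01,"x": 0,"y": -0.0005,"z": 0.0035,"fingers": 0}
    - {"rx": 0,"ry": 0,"rz": 0.02,"x": 0,"y": -0.0005,"z": 0.0035,"fingers": 0}
    - {"rx": 0,"ry": 0,"rz": 0.03,"x": 0,"y": -0.0005,"z": 0.0035,"fingers": 0}
    - {"rx": 0,"ry": 0,"rz": 0.03,"x": 0,"y": -0.0005,"z": 0.0035,"fingers": 0}

```text
time: 59.22
ee_pos: [0.5267, -0.0794, 0.2547]
eef_rot: [0.753, 0.658, 0.0, 0.001]
ft_force: [-5.6, -6.5, 4.2]
width: 0.0295
```

```bash
python3 st.py; python3 hub.py
```

```text
t 59.23 tcp [ 0.5267 -0.0794  0.2547] yaw -7.72 w 0.0295 F [-5.6 -6.5  4.2] q7 0.05
torque [-1.814  1.446  0.065]
hub 3417 0.2180346801511647 ((0.5272728800773621, -0.07996653020381927), (0.03163176029920578, 0.049650661647319794), 82.4589614868164)
tilt [-0.0099 -0.1086  0.2176]
bolt tip v max -0.06932677988572122
```

drive_tool:
  plan:
    - {"rx": 0,"ry": 0,"rz": 0.005,"x": 0,"y": 0,"z": 0,"fingers": 0}
    - {"rx": 0,"ry": 0,"rz": 0.01,"x": 0,"y": 0,"z": 0,"fingers": 0}
    - {"rx": 0,"ry": 0,"rz": 0.01,"x": 0,"y": 0,"z": 0,"fingers": 0}

```text
time: 59.65
ee_pos: [0.5267, -0.0795, 0.2547]
eef_rot: [0.773, 0.634, 0.0, 0.001]
ft_force: [-6.2, -7.0, 3.3]
width: 0.0296
```

```bash
python3 st.py; python3 hub.py
```

```text
t 59.65 tcp [ 0.5267 -0.0795  0.2547] yaw -11.3 w 0.0296 F [-6.2 -7.   3.3] q7 -0.01
torque [-1.877  1.524  0.082]
hub 3389 0.21802606481224587 ((0.5272203683853149, -0.07992011308670044), (0.03138672187924385, 0.04960769787430763), 78.38445281982422)
tilt [-0.0135 -0.1016  0.2176]
bolt tip v max -0.0692740110127159
```

drive_tool:
  plan:
    - {"rx": 0,"ry": 0,"rz": 0.006,"x": 0,"y": 0,"z": 0,"fingers": 0}
    - {"rx": 0,"ry": 0,"rz": 0.012,"x": 0,"y": 0,"z": 0,"fingers": 0}
    - {"rx": 0,"ry": 0,"rz": 0.012,"x": 0,"y": 0,"z": 0,"fingers": 0}

```text
time: 60.08
ee_pos: [0.5266, -0.0795, 0.2547]
eef_rot: [0.797, 0.605, 0.0, 0.001]
ft_force: [-6.2, -7.5, 3.9]
width: 0.0295
```

```bash
python3 st.py; python3 hub.py
```

```text
t 60.08 tcp [ 0.5266 -0.0795  0.2547] yaw -15.61 w 0.0295 F [-6.2 -7.5  3.9] q7 -0.08
torque [-1.901  1.689  0.237]
hub 3401 0.2180032367832741 ((0.5271567106246948, -0.07994644343852997), (0.03131244331598282, 0.04971343278884888), 74.72502899169922)
tilt [-0.024  -0.1001  0.2176]
bolt tip v max -0.0692102351899815
```

drive_tool:
  plan:
    - {"rx": 0,"ry": 0,"rz": 0.004,"x": 0,"y": 0,"z": 0,"fingers": 0}
    - {"rx": 0,"ry": 0,"rz": 0.008,"x": 0,"y": 0,"z": 0,"fingers": 0}
    - {"rx": 0,"ry": 0,"rz": 0.008,"x": 0,"y": 0,"z": 0,"fingers": 0}

```text
time: 60.5
ee_pos: [0.5265, -0.0795, 0.2546]
eef_rot: [0.811, 0.585, 0.0, 0.001]
ft_force: [-7.0, -7.3, 4.4]
width: 0.0299
```

```bash
python3 st.py; python3 hub.py
```

```text
t 60.5 tcp [ 0.5265 -0.0795  0.2546] yaw -18.46 w 0.0299 F [-7.  -7.3  4.4] q7 -0.13
torque [-1.923  1.805  0.418]
hub 3397 0.21803638957809782 ((0.5269719362258911, -0.0800112634897232), (0.031917754560709, 0.04966247081756592), 71.55311584472656)
tilt [-0.0263 -0.0998  0.2176]
bolt tip v max -0.06924534315456798
```

The torque rises to 0.42 N m with the bolt fixed at −69.2 mm, so this is the stop. Back into the play, relieve the side load, and lift off.

drive_tool:
  plan:
    - {"rx": 0,"ry": 0,"rz": -0.02,"x": -0.001,"y": -0.0005,"z": 0,"fingers": 0}
    - {"rx": 0,"ry": 0,"rz": -0.04,"x": -0.001,"y": -0.0005,"z": 0,"fingers": 0}
    - {"rx": 0,"ry": 0,"rz": -0.06,"x": -0.001,"y": -0.0005,"z": 0,"fingers": 0}
    - {"rx": 0,"ry": 0,"rz": -0.06,"x": -0.001,"y": -0.0005,"z": 0,"fingers": 0}
    - {"rx": 0,"ry": 0,"rz": -0.06,"x": -0.001,"y": -0.0005,"z": -0.003,"fingers": 0}
    - {"rx": 0,"ry": 0,"rz": -0.06,"x": -0.001,"y": -0.0005,"z": -0.006,"fingers": 0}
    - {"rx": 0,"ry": 0,"rz": -0.06,"x": -0.001,"y": -0.0005,"z": -0.006,"fingers": 0}

```text
time: 61.42
ee_pos: [0.5257, -0.0785, 0.2595]
eef_rot: [0.688, 0.726, 0.0, 0.0]
ft_force: [1.5, -1.5, -2.0]
width: 0.0297
```

```bash
python3 st.py; python3 hub.py
```

```text
t 61.42 tcp [ 0.5257 -0.0785  0.2595] yaw 3.06 w 0.0297 F [ 1.5 -1.5 -2. ] q7 0.23
torque [-0.388  0.033  0.004]
hub 3787 0.22264963627333154 ((0.5259414315223694, -0.07879671454429626), (0.050812289118766785, 0.031508609652519226), 2.501554012298584)
tilt [ 0.0139 -0.1858  0.221 ]
bolt tip v max -0.06911833665400438
```

It comes off freely. Lift clear and inspect.

drive_tool:
  plan:
    - {"rx": 0,"ry": 0,"rz": 0,"x": 0,"y": 0,"z": -0.01,"fingers": 0}
    - {"rx": 0,"ry": 0,"rz": 0,"x": 0,"y": 0,"z": -0.02,"fingers": 0}
    - {"rx": 0,"ry": 0,"rz": 0,"x": 0,"y": 0,"z": -0.035,"fingers": 0}
    - {"rx": 0,"ry": 0,"rz": 0,"x": 0,"y": 0,"z": -0.06,"fingers": 0}
    - {"rx": 0,"ry": 0,"rz": 0,"x": 0,"y": 0,"z": -0.1,"fingers": 0}
    - {"rx": 0,"ry": 0,"rz": 0,"x": 0.03,"y": 0,"z": -0.12,"fingers": 0}
    - {"rx": 0,"ry": 0,"rz": 0,"x": 0.06,"y": 0,"z": -0.12,"fingers": 0}
    - {"rx": 0,"ry": 0,"rz": 0,"x": 0.1,"y": 0,"z": -0.12,"fingers": 0}
    - {"rx": 0,"ry": 0,"rz": 0,"x": 0.1,"y": 0,"z": -0.12,"fingers": 0}

```text
time: 62.6
ee_pos: [0.5199, 0.025, 0.3799]
eef_rot: [0.686, 0.728, 0.001, -0.0]
ft_force: [-0.5, -0.6, -2.8]
width: 0.0297
```

```bash
python3 - <<'E'
from lid import *
go([((.405,.319,.24),94),((.405,.319,.06),94)])
c=cam('scene'); save(c,'pics/s24.png');im=cv2.imread('pics/s24.png'); cv2.imwrite('pics/s24c.png',cv2.resize(im[100:250,290:490],None,fx=4,fy=4,interpolation=cv2.INTER_CUBIC)); lid(c)
cv2.imwrite('pics/s24d.png',cv2.resize(im[175:215,310:360],None,fx=14,fy=14,interpolation=cv2.INTER_CUBIC))
t=cam('top'); im=cv2.cvtColor(t['color'],cv2.COLOR_RGB2BGR);q=w2px(t,[(.527,-.079,.2)])[0].astype(int);cv2.imwrite('pics/t24c.png',cv2.resize(im[q[1]-25:q[1]+25,q[0]-30:q[0]+30],None,fx=12,fy=12,interpolation=cv2.INTER_CUBIC))
E
```

```text
t 62.6 tcp [0.5199 0.025  0.3799] yaw 3.43 w 0.0297 F [-0.5 -0.6 -2.8] q7 -0.04
x 0.3002 y -0.0971 z 0.0893 rx 0.0002 ry -0.0001 rz -0.2516 dist 328 mm
x 0.2999 y -0.0972 z 0.2693 rx 0.0002 ry -0.0001 rz -0.2516 dist 415 mm
-0.08 111 0.1443
-0.04 125 0.1427
0.0 126 0.1431
0.04 125 0.1429
0.08 0 0
```

View pics/s24c.png

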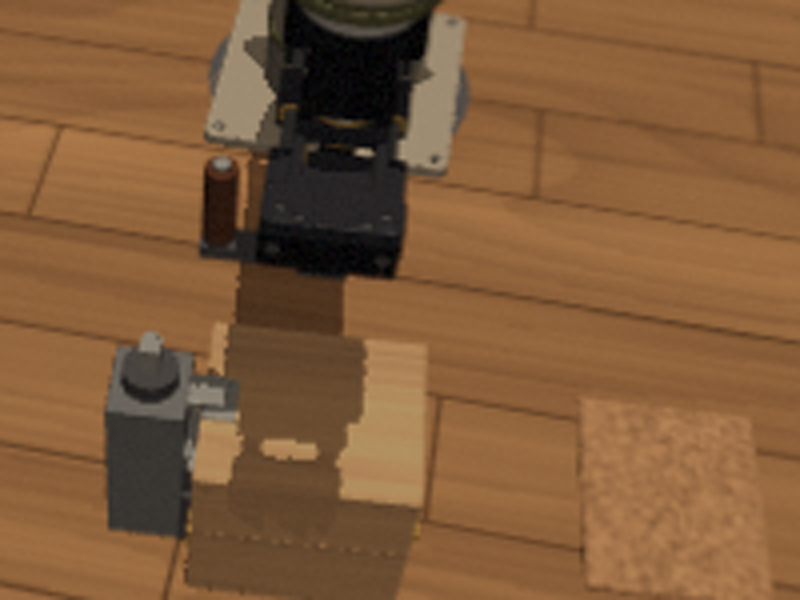

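View pics/s24d.png

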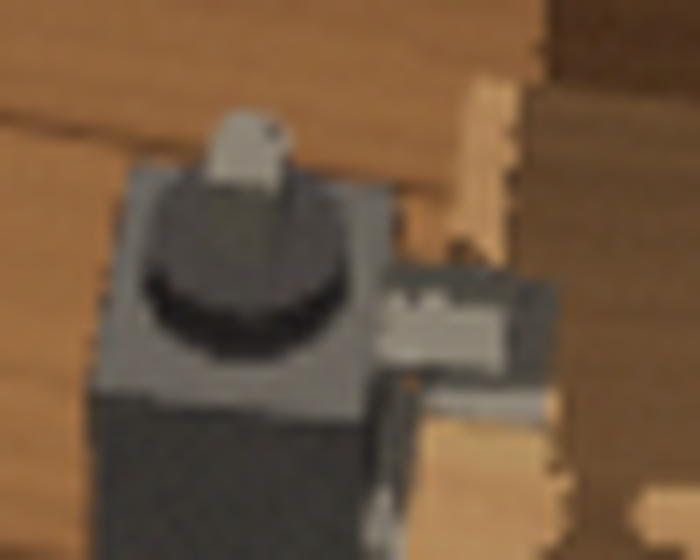

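The shaft's flats are now square to the column, as expected at 12.6 rad. The bolt is over the lid's plate and the lid is flat at 143 mm. Carry the crank to the mat (centre about (0.437,0.321), yaw 4°).

drive_tool:
  plan:
    - {"rx": 0,"ry": 0,"rz": -0.028,"x": 0.04,"y": -0.013,"z": 0,"fingers": 0}
    - {"rx": 0,"ry": 0,"rz": -0.056,"x": 0.08,"y": -0.026,"z": 0,"fingers": 0}
    - {"rx": 0,"ry": 0,"rz": -0.084,"x": 0.12,"y": -0.039,"z": 0.01,"fingers": 0}
    - {"rx": 0,"ry": 0,"rz": -0.112,"x": 0.16,"y": -0.052,"z": 0.02,"fingers": 0}
    - {"rx": 0,"ry": 0,"rz": -0.14,"x": 0.2,"y": -0.065,"z": 0.03,"fingers": 0}
    - {"rx": 0,"ry": 0,"rz": -0.168,"x": 0.24,"y": -0.078,"z": 0.05,"fingers": 0}
    - {"rx": 0,"ry": 0,"rz": -0.196,"x": 0.27,"y": -0.087,"z": 0.07,"fingers": 0}
    - {"rx": 0,"ry": 0,"rz": -0.224,"x": 0.29,"y": -0.093,"z": 0.09,"fingers": 0}
    - {"rx": 0,"ry": 0,"rz": -0.2516,"x": 0.3,"y": -0.097,"z": 0.11,"fingers": 0}
    - {"rx": 0,"ry": 0,"rz": -0.2516,"x": 0.3,"y": -0.097,"z": 0.13,"fingers": 0}
    - {"rx": 0,"ry": 0,"rz": -0.2516,"x": 0.3,"y": -0.097,"z": 0.13,"fingers": 0}

```text
time: 64.08
ee_pos: [0.4073, 0.3143, 0.2485]
eef_rot: [-0.031, 1.0, -0.001, -0.001]
ft_force: [0.2, -0.2, -3.0]
width: 0.0294
```

```bash
python3 - <<'E'
from h import *
go([((.405,.319,.042),94)])
c=cam('scene'); save(c,'pics/s25.png');im=cv2.imread('pics/s25.png'); cv2.imwrite('pics/s25c.png',cv2.resize(im[120:270,390:550],None,fx=4,fy=4,interpolation=cv2.INTER_CUBIC))
E
```

```text
t 64.08 tcp [0.4073 0.3143 0.2485] yaw 93.56 w 0.0294 F [ 0.2 -0.2 -3. ] q7 0.93
x 0.0017 y 0.0051 z 0.1555 rx -0.0003 ry -0.0002 rz -0.0012 dist 156 mm
```

View pics/s25c.png

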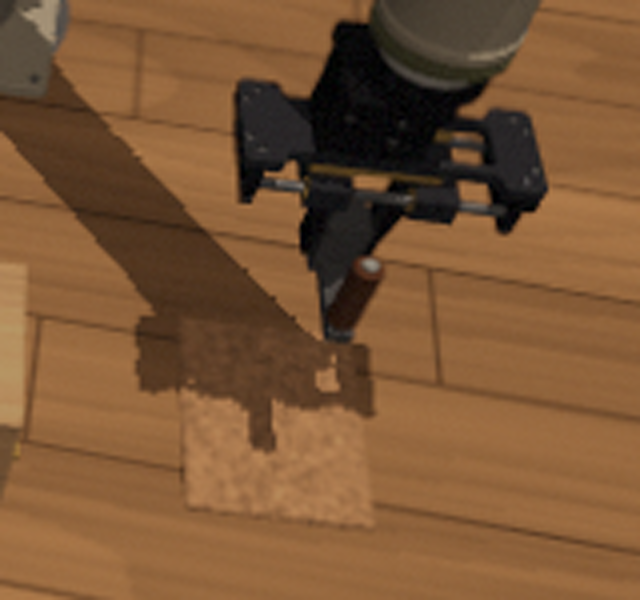

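drive_tool:
  plan:
    - {"rx": 0,"ry": 0,"rz": 0,"x": 0.002,"y": 0.005,"z": 0.04,"fingers": 0}
    - {"rx": 0,"ry": 0,"rz": 0,"x": 0.002,"y": 0.005,"z": 0.08,"fingers": 0}
    - {"rx": 0,"ry": 0,"rz": 0,"x": 0.002,"y": 0.005,"z": 0.12,"fingers": 0}
    - {"rx": 0,"ry": 0,"rz": 0,"x": 0.002,"y": 0.005,"z": 0.145,"fingers": 0}
    - {"rx": 0,"ry": 0,"rz": 0,"x": 0.002,"y": 0.005,"z": 0.155,"fingers": 0}
    - {"rx": 0,"ry": 0,"rz": 0,"x": 0.002,"y": 0.005,"z": 0.159,"fingers": 0}
    - {"rx": 0,"ry": 0,"rz": 0,"x": 0.002,"y": 0.005,"z": 0.16,"fingers": 0}
    - {"rx": 0,"ry": 0,"rz": 0,"x": 0.002,"y": 0.005,"z": 0.16,"fingers": 0}

```text
time: 65.12
ee_pos: [0.4051, 0.3208, 0.0901]
eef_rot: [-0.032, 0.999, 0.001, 0.0]
ft_force: [0.4, -1.0, -2.2]
width: 0.0296
```

```bash
python3 st.py
```

```text
t 65.12 tcp [0.4051 0.3208 0.0901] yaw 93.66 w 0.0296 F [ 0.4 -1.  -2.2] q7 0.99
torque [ 0.02   0.066 -0.009]
```

drive_tool:
  plan:
    - {"rx": 0,"ry": 0,"rz": 0,"x": 0,"y": 0,"z": 0.0015,"fingers": 0}
    - {"rx": 0,"ry": 0,"rz": 0,"x": 0,"y": 0,"z": 0.003,"fingers": 0}
    - {"rx": 0,"ry": 0,"rz": 0,"x": 0,"y": 0,"z": 0.0033,"fingers": 0}

```text
time: 65.5
ee_pos: [0.4048, 0.3208, 0.0866]
eef_rot: [-0.032, 0.999, 0.0, 0.0]
ft_force: [-4.6, -0.7, 8.7]
width: 0.0294
```

Touching the mat (8.7 N). Ease off, release, and rise.

drive_tool:
  plan:
    - {"rx": 0,"ry": 0,"rz": 0,"x": 0,"y": 0,"z": -0.0008,"fingers": 0}
    - {"rx": 0,"ry": 0,"rz": 0,"x": 0,"y": 0,"z": -0.0008,"fingers": 0.7}
    - {"rx": 0,"ry": 0,"rz": 0,"x": 0,"y": 0,"z": -0.0008,"fingers": 0.7}
    - {"rx": 0,"ry": 0,"rz": 0,"x": 0,"y": 0,"z": -0.0008,"fingers": 0.7}
    - {"rx": 0,"ry": 0,"rz": 0,"x": 0,"y": 0,"z": -0.0008,"fingers": 0.7}
    - {"rx": 0,"ry": 0,"rz": 0,"x": 0,"y": 0,"z": -0.0008,"fingers": 0.7}
    - {"rx": 0,"ry": 0,"rz": 0,"x": 0,"y": 0,"z": -0.04,"fingers": 0.7}
    - {"rx": 0,"ry": 0,"rz": 0,"x": 0,"y": 0,"z": -0.1,"fingers": 0.7}
    - {"rx": 0,"ry": 0,"rz": 0,"x": 0,"y": 0,"z": -0.16,"fingers": 0.7}
    - {"rx": 0,"ry": 0,"rz": 0,"x": 0.03,"y": 0,"z": -0.22,"fingers": 0.7}
    - {"rx": 0,"ry": 0,"rz": 0,"x": 0.08,"y": 0,"z": -0.26,"fingers": 0.7}
    - {"rx": 0,"ry": 0,"rz": 0,"x": 0.08,"y": 0,"z": -0.26,"fingers": 0.7}

```text
time: 67.0
ee_pos: [0.3233, 0.3163, 0.3492]
eef_rot: [-0.034, 0.999, 0.003, 0.001]
ft_force: [0.0, 0.7, -0.7]
width: 0.061
```

```bash
python3 - <<'E'
from lid import *
go([])
c=cam('scene'); save(c,'pics/s26.png'); lid(c); P=cloud(c); x,y,z=P[...,0],P[...,1],P[...,2]
m=(z>0.03)&(x>0.36)&(x<0.54)&(y>0.22)&(y<0.42)&(z<.09); q=P[m]; h=q[(q[:,2]>0.046)&(q[:,2]<0.055)]; hd=q[q[:,2]>0.068]
print('hub',cv2.minAreaRect(h[:,:2].astype(np.float32)),h.mean(0).round(4),'handle',hd.mean(0).round(4))
im=cv2.imread('pics/s26.png'); cv2.imwrite('pics/s26c.png',cv2.resize(im[150:270,290:490],None,fx=4,fy=4,interpolation=cv2.INTER_CUBIC))
t=cam('top'); save(t,'pics/t26.png'); im=cv2.imread('pics/t26.png'); cv2.imwrite('pics/t26c.png',cv2.resize(im[120:290,170:470],None,fx=2.6,fy=2.6,interpolation=cv2.INTER_CUBIC))
E
```

```text
t 67.0 tcp [0.3233 0.3163 0.3492] yaw 93.84 w 0.061 F [ 0.   0.7 -0.7] q7 0.74
-0.08 113 0.1441
-0.04 127 0.1429
0.0 128 0.1432
0.04 126 0.1428
0.08 0 0
hub ((0.43558311462402344, 0.3221636116504669), (0.09165249764919281, 0.03085528500378132), 2.6598520278930664) [0.4164 0.3208 0.0497] handle [0.4719 0.3245 0.0733]
```

View pics/s26c.png

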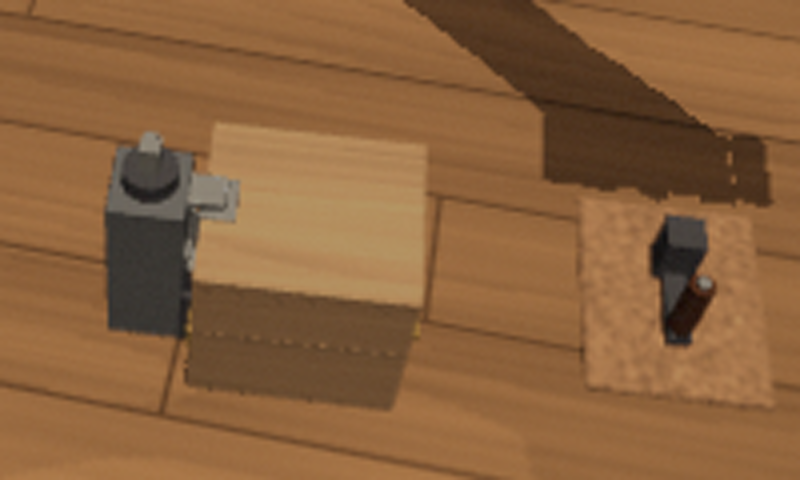

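View pics/t26c.png

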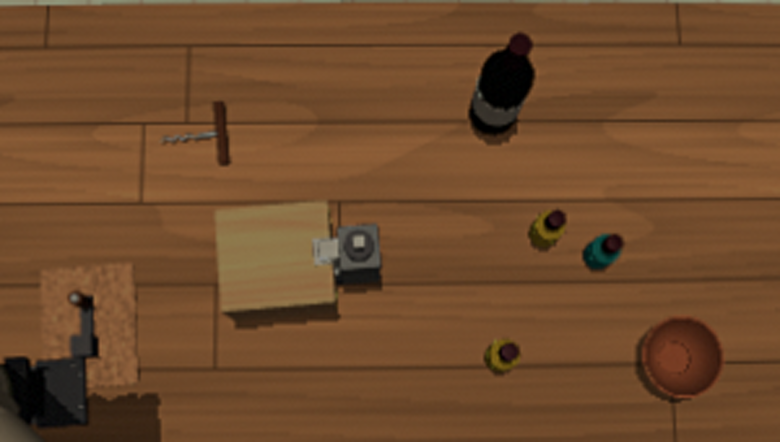

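The crank lies flat on the mat (hub top 50 mm), the bystanders and look-alikes are untouched, and the lid is flat. One last close look at the shaft angle and bolt with the wrist camera.

```bash
python3 - <<'E'
from h import *
go([((.5272,-.079,.33),4.5)])
E
```

```text
t 67.1 tcp [0.3247 0.3154 0.3464] yaw 93.72 w 0.0609 F [ 0.7 -0.1 -0.9] q7 0.74
x -0.1765 y -0.4067 z -0.0351 rx 0.0003 ry -0.0001 rz 0.2478 dist 445 mm
```

drive_tool:
  plan:
    - {"rx": 0,"ry": 0,"rz": 0.025,"x": -0.02,"y": -0.04,"z": -0.035,"fingers": 0.7}
    - {"rx": 0,"ry": 0,"rz": 0.05,"x": -0.04,"y": -0.085,"z": -0.035,"fingers": 0.7}
    - {"rx": 0,"ry": 0,"rz": 0.075,"x": -0.06,"y": -0.13,"z": -0.035,"fingers": 0.7}
    - {"rx": 0,"ry": 0,"rz": 0.1,"x": -0.08,"y": -0.18,"z": -0.035,"fingers": 0.7}
    - {"rx": 0,"ry": 0,"rz": 0.125,"x": -0.1,"y": -0.23,"z": -0.035,"fingers": 0.7}
    - {"rx": 0,"ry": 0,"rz": 0.15,"x": -0.12,"y": -0.28,"z": -0.035,"fingers": 0.7}
    - {"rx": 0,"ry": 0,"rz": 0.18,"x": -0.14,"y": -0.33,"z": -0.035,"fingers": 0.7}
    - {"rx": 0,"ry": 0,"rz": 0.21,"x": -0.16,"y": -0.37,"z": -0.035,"fingers": 0.7}
    - {"rx": 0,"ry": 0,"rz": 0.24,"x": -0.1765,"y": -0.4067,"z": -0.035,"fingers": 0.7}
    - {"rx": 0,"ry": 0,"rz": 0.248,"x": -0.1765,"y": -0.4067,"z": -0.035,"fingers": 0.7}
    - {"rx": 0,"ry": 0,"rz": 0.248,"x": -0.1765,"y": -0.4067,"z": -0.035,"fingers": 0.7}

```text
time: 68.47
ee_pos: [0.5271, -0.0803, 0.3795]
eef_rot: [0.68, 0.733, -0.001, -0.0]
ft_force: [-0.0, -0.7, -0.1]
width: 0.0609
```

```bash
python3 - <<'E'
from h import *
c=cam('wrist'); P=cloud(c); u=(P[...,:2]-O)@EX; v=(P[...,:2]-O)@EY; z=P[...,2]
m=(abs(u)<.012)&(abs(z-.1542)<.003)&(v<-.05)&(v>-.09); print('bolt tip',np.percentile(v[m],99.5))
q=w2px(c,[(.5272,-.079,.204)])[0].astype(int); print(q)
im=cv2.cvtColor(c['color'],cv2.COLOR_RGB2BGR); cv2.imwrite('pics/w27c.png',cv2.resize(im[q[1]-60:q[1]+60,q[0]-80:q[0]+80],None,fx=5,fy=5,interpolation=cv2.INTER_CUBIC))
m=(z>.198)&(np.hypot(P[...,0]-.5272,P[...,1]+.079)<.02); print(cv2.minAreaRect(P[m][:,:2].astype(np.float32)))
E
```

```text
bolt tip -0.06928354065474564
[319 195]
((0.5271767973899841, -0.07906581461429596), (0.011998830363154411, 0.013090226799249649), 4.627364635467529)
```

View pics/w27c.png

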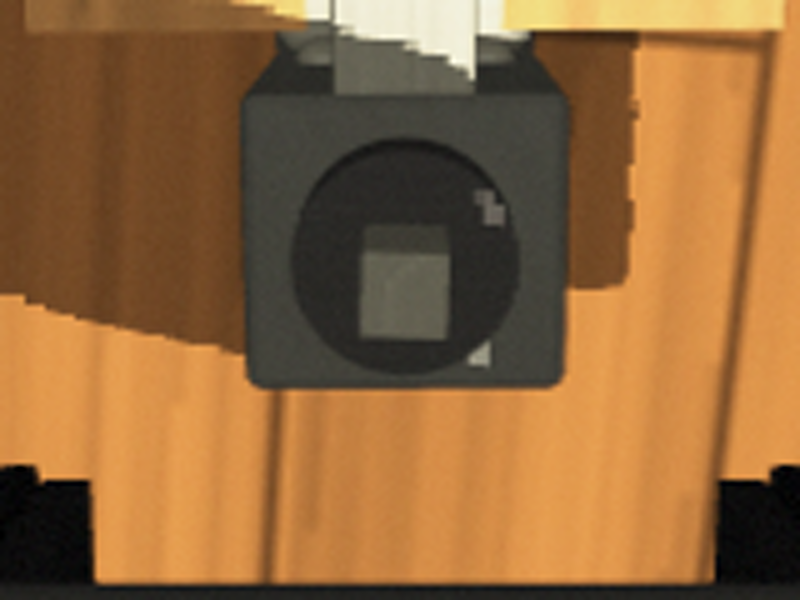

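The shaft is square to the column (two full turns) and the bolt tip is at −69.3 mm, its furthest point. The arm touches nothing. Hand in.

```bash
python3 -c "
from h import *
print(workorder.close_job())"
```

```text
the job is handed in; nothing more can be done
None
```

The tasting case is packed, snapped shut and bolted, and the crank is back on its mat; I handed the job in at about 68.5 s of simulated time.

**What I did**
- **Bottles:** both dark sample bottles are upright in cells of their own. I left the yellow and turquoise look-alikes alone.
- **Lid:** I swung it over and pressed it at about 22 N until it snapped shut.
- **Crank:** it was knocked aside during the run, so I found it again, seated it fully and wound it clockwise to the stop. Then I laid it flat on its mat.

**Last checks**
- The lid's top is flat at 143 mm.
- The bolt stands about 25 mm out over the lid's plate, with its tip at case y −69.3 mm, the furthest it went.
- The shaft is square to the column, as expected after two turns.
- The crank lies flat on the mat, with its hub top at 50 mm.
- The wine bottle, corkscrew, bowl and look-alikes were still in place in the last top view.

**What went wrong on the way**
- I wound past the springy stop, and the crank's socket jammed about 45° round on the square shaft. My first lift slipped off it.
- Backing off while it was jammed let the bolt back by about 1 mm.
- I freed the crank by turning it clockwise into the next quarter position. I then wound it gently to the stop again (0.42 N m, bolt not moving), and it lifted off freely.
- The hardest pull was about 42 N vertical, 46 N in all, through the fingertips, against the 120 N wrist limit.

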